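Free the stuck door fittings with the hooked pick and sort them

TASK

Fittings are stuck in the narrow slots of the wooden door panel: use the hooked pick to drag each of them right out of its slot (do not get at them in there with the gripper), and lay the pick back on its black mat when done with it. Sort the freed fittings and all those lying loose on the bench: red packers into the yellow bin, roller brackets into the blue bin. Do not disturb the glue bottle, the screwdriver or the tape measure.

Things in the scene. Friction and masses are not known exactly. Their poses are not given: they have to be found in the camera images.
- panel: wooden cupboard-door panel fixed flat on the bench, 30 mm thick, 180 mm wide (its y), 240 mm deep (its x). Origin at bench level, at the middle of the front edge that faces the robot; x points into the panel, z up. Two slots are cut right through its thickness (the bench is their floor), parallel to x, open at the front edge, 20 mm wide, 105 mm deep, with centre lines at y = +35 mm and y = -35 mm; too narrow for fingers
- mat: black rubber tool mat fixed on the bench, 240 mm (its x) by 86 mm (its y), 4 mm thick; origin under its centre. The pick starts on it, hook end towards the mat's +x
- pick_grip (a point): centre of the handle of the hooked pick (loose, about 0.12 kg). Handle: yellow block with a black band, 70 mm long (x), 24 mm wide (y), 34 mm high (z), flat underneath, this point 17 mm above its underside and at its centre of length. x points to the hook, z up. A 6 mm steel shaft runs from the handle's front end along x, 26 mm above the underside, to the hook; the pick rests upright on its handle
- pick_hook (a point): lower end of the pick's hook: a steel blade turned straight down from the end of the shaft, 4 mm thick (x), 8 mm wide (y); this point is 140 mm ahead of the handle's centre along the pick's x and 3 mm above the level of the handle's underside
- yellow_bin: open yellow bin fixed on the bench, for packers, 140 x 140 mm, 50 mm high, walls and floor 4 mm thick; origin under its centre; the two bins may swap places
- blue_bin: open blue bin fixed on the bench, for roller brackets, same size as the yellow one; origin under its centre
- glue: white glue bottle with orange cap, 56 mm across, 110 mm high, standing; leave alone; origin under its centre
- screwdriver: screwdriver lying on the bench; leave alone; origin on its underside
- tape: yellow and black tape measure, 65 x 35 x 62 mm; leave alone; origin under its centre
- packer0_mid (a point): centre of a red plastic packer, a ribbed block 42 mm long (its own x), 14 mm wide (y), 18 mm high (z), about 0.03 kg; may be stuck in one of the panel's slots, lying lengthwise along it on the bench; may be absent
- bracket0_mid (a point): centre of a roller bracket, a dark steel channel with two white wheels filling a block 42 mm long (its own x), 14 mm wide (y), 18 mm high (z), about 0.04 kg; may be stuck in one of the panel's slots, lying lengthwise along it on the bench; may be absent
- packer1_mid (a point): centre of a red plastic packer, a ribbed block 42 mm long (its own x), 14 mm wide (y), 18 mm high (z), about 0.03 kg; may lie loose on the bench; may be absent
- bracket1_mid (a point): centre of a roller bracket, a dark steel channel with two white wheels filling a block 42 mm long (its own x), 14 mm wide (y), 18 mm high (z), about 0.04 kg; may lie loose on the bench; may be absent
- packer2_mid (a point): centre of a red plastic packer, a ribbed block 42 mm long (its own x), 14 mm wide (y), 18 mm high (z), about 0.03 kg; may lie loose on the bench; may be absent
- bracket2_mid (a point): centre of a roller bracket, a dark steel channel with two white wheels filling a block 42 mm long (its own x), 14 mm wide (y), 18 mm high (z), about 0.04 kg; may lie loose on the bench; may be absent
- packer3_mid (a point): centre of a red plastic packer, a ribbed block 42 mm long (its own x), 14 mm wide (y), 18 mm high (z), about 0.03 kg; may lie loose on the bench; may be absent
- bracket3_mid (a point): centre of a roller bracket, a dark steel channel with two white wheels filling a block 42 mm long (its own x), 14 mm wide (y), 18 mm high (z), about 0.04 kg; may lie loose on the bench; may be absent

How it is judged:
By the outcome, as a careful person would: the job done as asked, in the order asked, and still so for the second after the job is handed in, with the robot touching nothing.
Of packer0, bracket0 only 1 to 2 are there at a start; the rules pass over those that are not, and their reading is None.
Of packer1, packer2, packer3, bracket1, bracket2, bracket3 only 4 to 6 are there at a start; the rules pass over those that are not, and their reading is None.
At some moment in a run one of packer1, packer2, packer3, bracket1, bracket2, bracket3 may be knocked a few centimetres aside while the robot is not near it.
It also fails if it takes over 210 s, if anything falls off the work surface, if the arm or the gripper's body presses on something with over 40 N, if the wrist force passes 120 N, or if a joint passes its speed limit or range.

ROBOT

A 6-joint arm with a two-finger parallel gripper is mounted at the origin on the work surface. World frame = base frame: x ahead of the robot, y to its left, z up, the work surface at z = 0. Lengths are in mm, angles in rad, forces in N, time in s.
With the tool pointing down it reaches from about 300 to 750 mm from the base axis. Payload 8.5 kg.
Tool frame: the origin (TCP) lies between the finger pads; the fingertips stand 19 mm ahead of it and the grasp point (between the pads) is the TCP; x points along the fingers, y is the direction in which the jaws open and shut, and the axes are right-handed (so a half turn about x gives the same grasp; the last joint's range is limited). The gripper opens to 88 mm and grips with 3 to 60 N. Pads are 18 mm wide; open, the fingers measure 123 mm over their backs; the gripper's body (75 mm by 187 mm) begins 45 mm behind the grasp point.
Start: joints at [1.118, 0.381, 1.297, -0, 1.464, -0.215], TCP at [129.553, 534.506, 257.748] pointing down, gripper open.
Joint ranges: [-3.11, 3.11], [-0.89, 2.33], [0.22, 2.48], [-1.42, 4.56], [0.17, 2.85], [-2.88, 2.88]. Speed limits (rad/s): [2.39, 2.39, 3.14, 3.14, 3.14, 3.14].

INTERFACE

Orientations are given as a unit quaternion [x, y, z, w].
In Python, from bench import status, optics, ticket gives the robot as it stands. The module is installed in compiled form; this text tells all that it offers.
- The arm moves only by the tool apply_moves, never from a script. Its argument "plan" is a list of rows, each a list of 5 numbers: the finger opening in m, from 0 to 0.0881, then the shift along the tool's x, y, z in m, then the turn about the tool's x in degrees. In form: [[fingers, x, y, z, yaw], ...]. A call has 1 to 10 rows; each row shifts and turns the pose as measured when the row begins, along the tool's axes as they then stand; what a row does not reach is not made up. A row lasts 1/12 s, in which the tool goes at most 41.7 mm and 7.16 degrees, less where a joint would pass 70% of its speed; a pose out of reach is approached as far as the arm can. A call with a gripper value outside its range is refused whole. The fingers move at their own pace and stop on an object; "grip_force" is the grip in N (left out, the last holds). Time passes only in rows, so rows that do not move let the fingers close. It gives the time, the measured TCP pose, the force and the opening at its end, in the units of the state.
- status.get_state(): the state, without advancing time (a new reading comes with each control period).
- optics.read_camera(name): name is "side" or "top" or "wrist"; returns the picture (480x640x3 uint8, red, green, blue); there is no depth.
- optics.camera_info(name): a dict with "vfov" (degrees; the focal length in pixels is half the picture's height over the tangent of half this angle, whatever the lens; pixels are square), "cx", "cy" (the principal point, pixels), "position" and "rotation" of the camera in the world. Camera axes: x right, y down, z forward; pixel columns grow to the right and rows downward; lengths in mm; the calibration is good to about 2 mm. The wrist camera is an equidistant fisheye: a pixel r from the principal point sees the ray r / f radians off the axis. A picture is of the moment at which its call begins: read the wrist's pose just before it. camera_info takes no time and is no camera call; for the wrist camera it gives the pose at the moment of the call.
- ticket.hand_in(): hands the job in, once; it reports no verdict.
The state is a dict: "t": time; "joints": joint angles; "joint_vel": joint speeds; "joint_efforts": joint torques, N m; "ee_pos": TCP position; "ee_rot": TCP orientation; "force": force on the tool from outside, world axes, zero at the start; "wrist_torque": the same for the moment, N m; "grip_width": finger opening in mm.
Only numpy, scipy, OpenCV 4.12 (cv2) and the standard library are available. Lean on these libraries where they do the work, as an engineer would, in place of code of your own. Each camera call takes 0.05 s, during which the arm holds its last target.

## Working session

There is one attempt and no reset: what is moved stays moved. The work goes in short steps, Python scripts to look and compute and a tool call to move; the robot and the scene stay as the last step left them, time stands still between calls to the robot, and variables do not carry over. Pictures are saved under pics/ and viewed, and the job is handed in when it is done.

Besides the shell and the picture viewer there is one more tool, called after ">>>" as name([rows], argument=value, ...), one row to a line, values as JSON. apply_moves: Moves the arm, as the interface text tells. Its arguments: {"type":"object","properties":{"plan":{"type":"array","items":{"type":"array","items":{"type":"number"}}},"grip_force":{"type":"number"}},"required":["plan"]}

```bash
mkdir -p pics; ls; python3 - <<'E'
from bench import status, optics, ticket
import cv2
print(status.get_state())
for n in ["top","side","wrist"]:
    print(n,optics.camera_info(n))
    im=optics.read_camera(n); cv2.imwrite(f"pics/{n}0.png",im[:,:,::-1])
E
```

```text
pics
{'t': 0.0, 'joints': array([ 1.11765951e+00,  3.81193833e-01,  1.29826214e+00,  2.80325263e-05,
        1.46361937e+00, -2.15301073e-01]), 'joint_vel': array([-0.00060512,  0.00029118,  0.00072017,  0.00060306, -0.00041307,
       -0.00025517]), 'joint_efforts': array([-9.42664738e-04, -4.37962711e+01, -2.24542522e+01,  7.12140533e-02,
        3.54615832e-02, -1.22836354e-04]), 'ee_pos': array([129.46007152, 534.27964005, 257.13845685]), 'ee_rot': array([ 0.08339865,  0.70229385, -0.0843826 ,  0.70193132]), 'force': array([ 1.37636413, -0.07442977, -0.64595911]), 'wrist_torque': array([ 0.02744805,  0.01866367, -0.03064476]), 'grip_width': 88.19382003329835}
top {'vfov': 48.900313600099466, 'cx': 313.6445132564347, 'cy': 248.04370997688, 'position': array([ 370.83136872,   12.95445922, 1184.77706391]), 'rotation': array([ 0.7130793 , -0.69431911,  0.06580895, -0.07147074])}
side {'vfov': 49.54423029372538, 'cx': 312.2004343291615, 'cy': 240.39640718039118, 'position': array([ 86.80318908, 864.62878565, 683.02761801]), 'rotation': array([-0.2235216 ,  0.8485193 , -0.46032635,  0.13473214])}
wrist {'vfov': 65.70646984690485, 'cx': 319.5542868788032, 'cy': 241.24965116433737, 'position': array([ 53.44005355, 552.56294015, 383.42386388]), 'rotation': array([0.77698147, 0.61156584, 0.09217072, 0.11743757])}
```

View pics/top0.png

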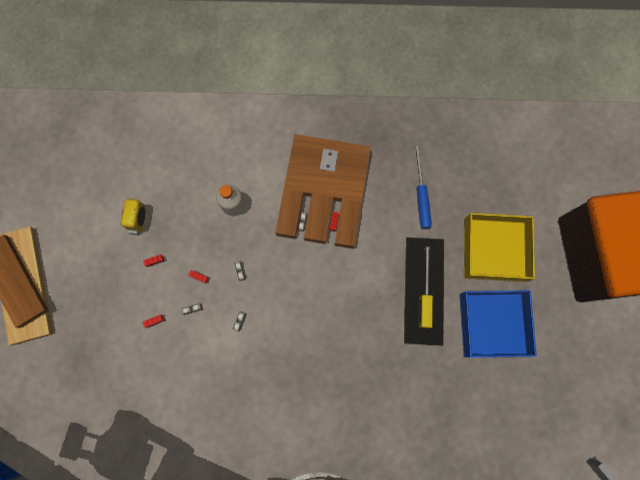

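View pics/side0.png

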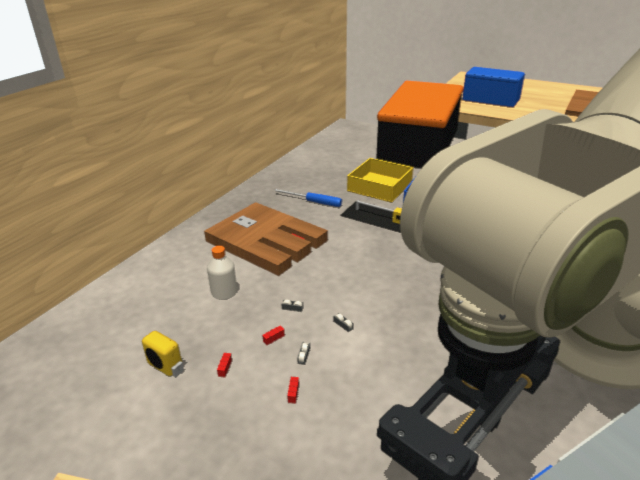

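View pics/wrist0.png

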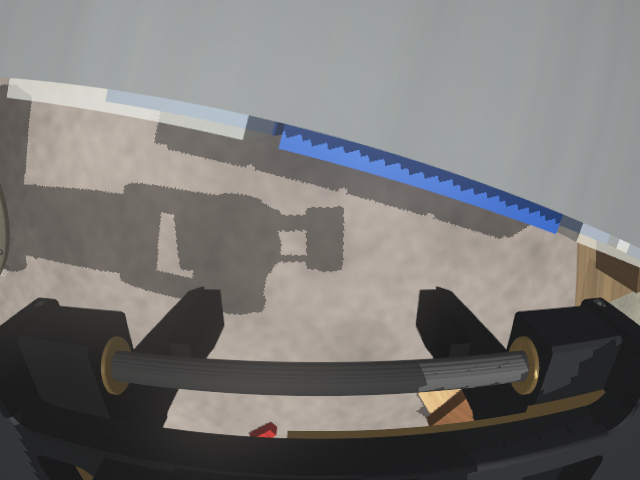

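```bash
cat > h.py <<'E'
from bench import status, optics, ticket
import cv2, numpy as np
from scipy.spatial.transform import Rotation as R
def snap(n,name=None):
    ci=optics.camera_info(n); im=optics.read_camera(n)[:,:,::-1].copy()
    if name: cv2.imwrite(f"pics/{name}.png",im)
    return im,ci
def crop(im,x0,y0,x1,y1,name,s=None):
    s=s or min(800/(x1-x0),600/(y1-y0)); c=cv2.resize(im[y0:y1,x0:x1],None,fx=s,fy=s,interpolation=cv2.INTER_CUBIC)
    cv2.imwrite(f"pics/{name}.png",c); print("scale",s)
def f(ci): return 240/np.tan(np.radians(ci['vfov'])/2)
def ray(ci,u,v,fish=False):
    d=np.array([u-ci['cx'],v-ci['cy']])/f(ci)
    if fish:
        r=np.hypot(*d); k=np.sin(r)/r if r>1e-9 else 1; d=np.array([d[0]*k,d[1]*k,np.cos(r)])
    else: d=np.array([d[0],d[1],1])
    return R.from_quat(ci['rotation']).apply(d)
def p2w(ci,u,v,z,fish=False):
    d=ray(ci,u,v,fish); p=ci['position']; return p+d*(z-p[2])/d[2]
def w2p(ci,w,fish=False):
    c=R.from_quat(ci['rotation']).inv().apply(np.array(w)-ci['position'])
    if fish:
        t=np.arctan2(np.hypot(c[0],c[1]),c[2]); n=np.hypot(c[0],c[1]); return ci['cx']+f(ci)*t*c[0]/n, ci['cy']+f(ci)*t*c[1]/n
    return ci['cx']+f(ci)*c[0]/c[2], ci['cy']+f(ci)*c[1]/c[2]
E
python3 - <<'E'
from h import *
im=cv2.imread('pics/top0.png'); ci=optics.camera_info('top')
print(w2p(ci,[0,0,0]),w2p(ci,[129,534,257]),p2w(ci,320,240,0))
crop(im,120,240,270,340,'c1'); crop(im,260,120,390,260,'c2',4); crop(im,390,130,550,370,'c3',2.5)
E
```

```text
(np.float64(318.1259057967342), np.float64(535.0745933805124)) (np.float64(-3.659612911760462), np.float64(492.9320093182497)) [623.19978281  11.62045801   0.        ]
scale 5.333333333333333
scale 4
scale 2.5
```

View pics/c1.png

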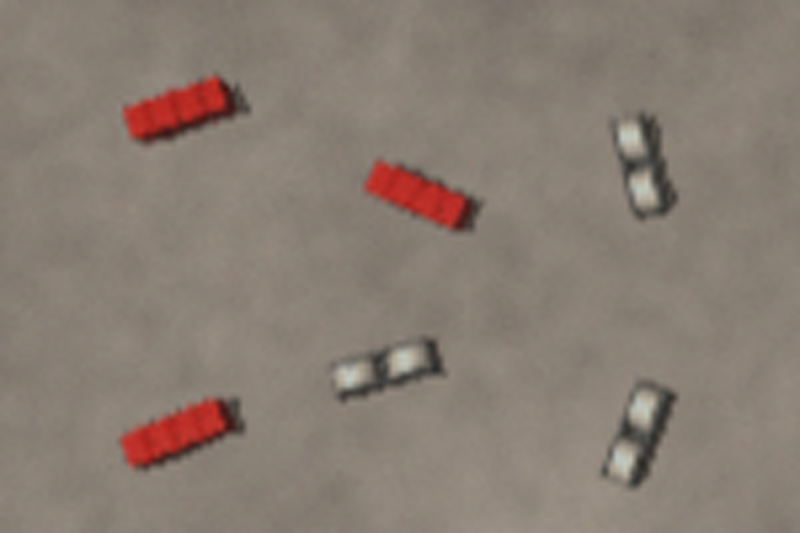

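View pics/c2.png

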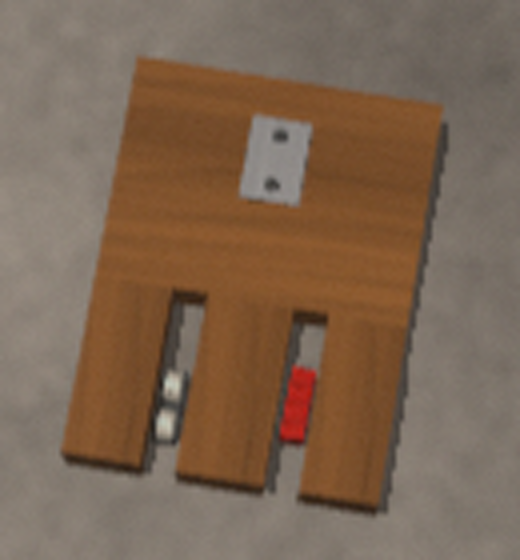

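View pics/c3.png

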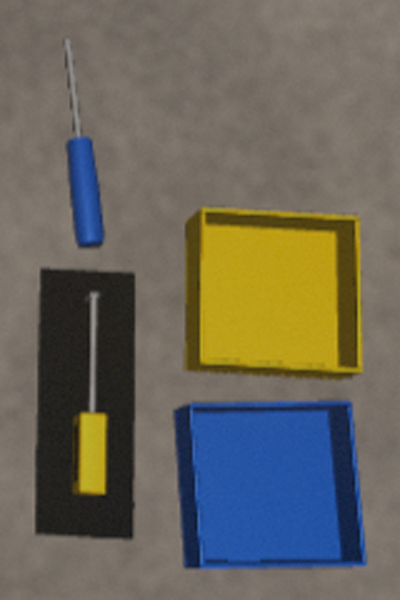

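```bash
cat > m0.py <<'E'
from h import *
ci=optics.camera_info('top')
def c(o,s,z,*pts): return [p2w(ci,(x+.5)/s-.5+o[0],(y+.5)/s-.5+o[1],z)[:2] for x,y in pts]
c1=lambda z,*p:c((120,240),16/3,z,*p)
c2=lambda z,*p:c((260,120),4,z,*p)
c3=lambda z,*p:c((390,130),2.5,z,*p)
def seg(n,a,b): 
    a=np.array(a);b=np.array(b); print(n,'mid',((a+b)/2).round(1),'len',np.linalg.norm(b-a).round(1),'ang',np.degrees(np.arctan2(*(b-a)[::-1])).round(1))
seg('R1',*c1(18,(132,123),(227,91)))
seg('R2',*c1(18,(373,175),(465,214)))
seg('R3',*c1(18,(130,453),(225,414)))
seg('Ba',*c1(18,(630,116),(651,214)))
seg('Bb',*c1(18,(334,382),(438,353)))
seg('Bc',*c1(18,(657,384),(617,484)))
P=c2(30,(137,57),(441,104),(380,503),(63,453)); print(np.round(P,1))
seg('front',P[2],P[3]);seg('rightside',P[2],P[1]);seg('leftside',P[3],P[0]);seg('back',P[1],P[0])
seg('bk0',*c2(18,(167,442),(175,370)))
seg('pk0',*c2(18,(292,441),(305,368)))
seg('slotL front/back',*c2(30,(162,467),(190,292)))
seg('slotR front/back',*c2(30,(284,488),(312,313)))
seg('handle',*c3(38,(93,494),(93.5,412)))
seg('handlew',*c3(38,(79.5,494),(107,494)))
seg('shaft',*c3(30,(93,412),(93.5,293)))
M=c3(4,(41,268),(134,274),(132,538),(36,533));print(np.round(M,1))
seg('mat',(M[2]+M[3])/2,(M[0]+M[1])/2)
for n,q in (('yellow',[(202,208),(360,215),(361,373),(188,371)]),('blue',[(188,402),(352,404),(367,567),(188,568)])):
    Q=c3(50,*q);print(n,np.round(Q,1),np.mean(Q,0).round(1))
print(np.round(c((0,0),1,0,(425,205),(132,215),(231,200)),1))
E
python3 m0.py
```

```text
R1 mid [564.5 385. ] len 41.6 ang -69.3
R2 mid [530.  281.5] len 42.6 ang -111.2
R3 mid [428.2 374.1] len 41.4 ang -65.8
Ba mid [545.  189.4] len 42.7 ang -165.0
Bb mid [457.6 290.1] len 44.2 ang -72.8
Bc mid [433.2 184.8] len 43.6 ang 160.9
[[867.9  78.8]
 [843.3 -98.3]
 [606.6 -65.9]
 [630.5 112.1]]
front mid [618.6  23.1] len 179.6 ang 82.3
rightside mid [724.9 -82.1] len 238.9 ang -7.8
leftside mid [749.2  95.5] len 239.7 ang -8.0
back mid [855.6  -9.8] len 178.8 ang 82.1
bk0 mid [662.3  52.8] len 42.4 ang -4.4
pk0 mid [665.1 -19.7] len 43.4 ang -8.7
slotL front/back mid [675.1  50. ] len 103.1 ang -7.1
slotR front/back mid [664.7 -19.1] len 102.9 ang -7.7
handle mid [ 464.7 -223.4] len 70.7 ang -1.2
handlew mid [ 429.4 -222.9] len 23.6 ang -88.5
shaft mid [ 554.1 -226.3] len 106.4 ang -1.1
[[ 634.7 -185.1]
 [ 631.3 -269.9]
 [ 393.8 -263.3]
 [ 395.8 -179.1]]
mat mid [ 513.9 -224.3] len 238.3 ang -1.5
yellow [[ 682.6 -320.3]
 [ 679.8 -459.7]
 [ 538.7 -453. ]
 [ 536.5 -303.8]] [ 609.4 -384.2]
blue [[ 509.5 -303. ]
 [ 511.5 -443.9]
 [ 374.2 -449.3]
 [ 369.3 -299.1]] [ 441.1 -373.8]
[[ 712.6 -230.1]
 [ 671.1  449.2]
 [ 713.1  221.4]]
```

```bash
cat >> h.py <<'E'
def to(x=None,y=None,z=None,ang=None):
    """shift in tool axes (mm) to world target, and yaw turn so jaw axis (tool y) lies at world angle ang (mod 180)"""
    s=status.get_state(); r=R.from_quat(s['ee_rot']).as_matrix(); p=s['ee_pos']
    t=np.array([p[0] if x is None else x,p[1] if y is None else y,p[2] if z is None else z])
    jaw=np.degrees(np.arctan2(r[1,1],r[0,1]))
    print('t%.2f'%s['t'],'pos',p.round(1),'x-axis',r[:,0].round(3),'jaw ang %.1f'%jaw,'grip %.1f'%s['grip_width'],'F',s['force'].round(1),'j6 %.2f'%s['joints'][5])
    d=r.T@(t-p)
    print('shift tool',d.round(1))
    if ang is not None:
        k=[-(ang-jaw+180*i) for i in (-2,-1,0,1,2)]; k=min(k,key=abs); print('yaw turn',round(k,1))
        r2=r@R.from_euler('x',k,degrees=True).as_matrix(); print('shift tool after yaw',(r2.T@(t-p)).round(1))
E
python3 -c "
from h import *
to(464,-223,150,88.8)
to(400,150,200,88.8)"
```

```text
t0.15 pos [129.5 534.4 257.3] x-axis [-0.    -0.001 -1.   ] jaw ang 76.4 grip 87.9 F [ 0.3  0.3 -0.5] j6 -0.22
shift tool [ 107.9 -657.1  503.5]
yaw turn -12.4
shift tool after yaw [ 107.9 -750.1  350.4]
t0.15 pos [129.5 534.4 257.3] x-axis [-0.    -0.001 -1.   ] jaw ang 76.4 grip 87.9 F [ 0.3  0.3 -0.5] j6 -0.22
shift tool [  57.6 -309.8  353.5]
yaw turn -12.4
shift tool after yaw [  57.6 -378.5  278.5]
```

>>> apply_moves([
  [0.07, 0, 0, 0.01, -6.2],
  [0.07, 0, 0, 0.01, -6.2],
  [0.07, 0, -0.03, 0.028, 0],
  [0.07, 0, -0.03, 0.028, 0],
  [0.07, 0, -0.03, 0.028, 0],
  [0.07, 0, -0.03, 0.028, 0],
  [0.07, 0, -0.03, 0.028, 0],
  [0.07, 0, -0.03, 0.028, 0],
  [0.07, 0, -0.03, 0.028, 0],
  [0.07, 0, -0.03, 0.028, 0],
])

```text
t: 0.98
ee_pos: [371.7, 285.8, 254.6]
ee_rot: [-0.002, 0.709, -0.0, 0.706]
force: [0.8, 1.3, -1.2]
grip_width: 69.9
```

```bash
python3 -c "
from h import *
to(464,-223.5,150,88.8)"
```

```text
t0.98 pos [371.7 285.8 254.6] x-axis [-0.004 -0.003 -1.   ] jaw ang 90.1 grip 69.9 F [ 0.8  1.3 -1.2] j6 -1.17
shift tool [ 105.7 -509.2   91.5]
yaw turn 1.3
shift tool after yaw [ 105.7 -506.9  103.4]
```

>>> apply_moves([
  [0.07, 0, -0.04, 0.008, 1.3],
  [0.07, 0.005, -0.04, 0.008, 0],
  [0.07, 0.005, -0.04, 0.008, 0],
  [0.07, 0.005, -0.04, 0.008, 0],
  [0.07, 0.005, -0.04, 0.008, 0],
  [0.07, 0.005, -0.04, 0.008, 0],
  [0.07, 0.005, -0.04, 0.008, 0],
  [0.07, 0.005, -0.04, 0.008, 0],
  [0.07, 0.005, -0.04, 0.008, 0],
  [0.07, 0.005, -0.04, 0.008, 0],
])

```text
t: 1.82
ee_pos: [444.2, -121.9, 210.1]
ee_rot: [0.007, 0.707, -0.009, 0.707]
force: [0.4, 0.6, 0.4]
grip_width: 69.7
```

```bash
python3 -c "
from h import *
to(464,-223.5,100,88.8)"
```

```text
t1.82 pos [ 444.2 -121.9  210.1] x-axis [-0.001 -0.002 -1.   ] jaw ang 88.7 grip 69.7 F [0.4 0.6 0.4] j6 -2.07
shift tool [ 110.3 -100.9   22.2]
yaw turn -0.1
shift tool after yaw [ 110.3 -101.    22. ]
```

>>> apply_moves([
  [0.06, 0.02, -0.035, 0.007, 0],
  [0.06, 0.03, -0.035, 0.007, 0],
  [0.06, 0.03, -0.031, 0.007, 0],
  [0.06, 0.03, 0, 0.001, 0],
  [0.06, 0, 0, 0, 0],
])

```text
t: 2.23
ee_pos: [463.0, -228.0, 103.2]
ee_rot: [0.009, 0.706, -0.013, 0.708]
force: [-1.0, 1.4, -0.4]
grip_width: 60.1
```

```bash
python3 -c "
from h import *
to(464,-223.5,28,88.8)
im,ci=snap('wrist','w1'); crop(im,0,0,640,480,'w1',1)"
```

```text
t2.23 pos [ 463.  -228.   103.2] x-axis [ 0.003 -0.006 -1.   ] jaw ang 88.2 grip 60.1 F [-1.   1.4 -0.4] j6 -2.22
shift tool [75.2  5.   0.6]
yaw turn -0.6
shift tool after yaw [75.2  5.   0.7]
scale 1
```

View pics/w1.png

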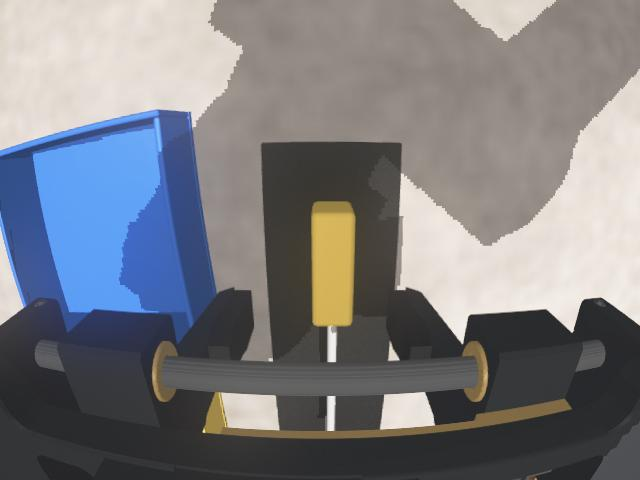

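>>> apply_moves([
  [0.06, 0.02, 0.003, 0.001, -0.6],
  [0.06, 0.02, 0.002, 0, 0],
  [0.06, 0.02, 0, 0, 0],
  [0.06, 0.014, 0, 0, 0],
  [0.06, 0, 0, 0, 0],
])

```text
t: 2.7
ee_pos: [469.4, -223.5, 38.6]
ee_rot: [-0.0, 0.702, -0.011, 0.712]
force: [-1.0, -0.1, 0.3]
grip_width: 60.3
```

```bash
python3 -c "
from h import *
to(464,-223.5,28,88.8)"
```

```text
t2.70 pos [ 469.4 -223.5   38.6] x-axis [ 0.015 -0.016 -1.   ] jaw ang 89.1 grip 60.3 F [-1.  -0.1  0.3] j6 -2.22
shift tool [10.5  0.  -5.5]
yaw turn 0.3
shift tool after yaw [10.5  0.  -5.5]
```

>>> apply_moves([
  [0.06, 0.006, 0, -0.005, 0],
  [0.06, 0.004, 0, 0, 0],
  [0.06, 0, 0, 0, 0],
])

```text
t: 2.95
ee_pos: [465.9, -223.2, 32.4]
ee_rot: [-0.002, 0.7, -0.011, 0.714]
force: [-0.3, -0.2, 0.3]
grip_width: 60.1
```

```bash
python3 -c "
from h import *
to(464,-223.5,28,88.8)"
```

```text
t2.95 pos [ 465.9 -223.2   32.4] x-axis [ 0.02  -0.019 -1.   ] jaw ang 89.3 grip 60.1 F [-0.3 -0.2  0.3] j6 -2.23
shift tool [ 4.4 -0.3 -2. ]
yaw turn 0.5
shift tool after yaw [ 4.4 -0.3 -2. ]
```

>>> apply_moves([
  [0.04, 0.005, 0, -0.002, 0],
  [0.02, 0, 0, 0, 0],
  [0.015, 0, 0, 0, 0],
  [0.015, 0, 0, 0, 0],
  [0.015, 0, 0, 0, 0],
], grip_force=40)

```text
t: 3.37
ee_pos: [464.6, -223.8, 29.6]
ee_rot: [-0.003, 0.699, -0.012, 0.715]
force: [0.0, 0.7, 0.0]
grip_width: 29.0
```

```bash
python3 -c "
from h import *
to(464,-223.5,28,88.8)"
```

```text
t3.37 pos [ 464.6 -223.8   29.6] x-axis [ 0.023 -0.022 -0.999] jaw ang 89.3 grip 29.0 F [0.  0.7 0. ] j6 -2.23
shift tool [ 1.6  0.3 -0.7]
yaw turn 0.5
shift tool after yaw [ 1.6  0.3 -0.7]
```

>>> apply_moves([
  [0.015, 0, 0, 0, 0],
  [0.015, 0, 0, 0, 0],
])

```text
t: 3.53
ee_pos: [464.6, -223.7, 29.7]
ee_rot: [-0.003, 0.699, -0.012, 0.715]
force: [0.2, 1.2, -0.9]
grip_width: 23.6
```

```bash
python3 -c "
from h import *
to(464,-223.5,28,88.8)"
```

```text
t3.53 pos [ 464.6 -223.7   29.7] x-axis [ 0.023 -0.022 -0.999] jaw ang 89.3 grip 23.6 F [ 0.2  1.2 -0.9] j6 -2.23
shift tool [ 1.7  0.2 -0.6]
yaw turn 0.5
shift tool after yaw [ 1.7  0.2 -0.6]
```

>>> apply_moves([
  [0.015, -0.015, 0, 0, 0],
  [0.015, -0.03, 0, 0, 0],
  [0.015, -0.03, 0, 0, 0],
  [0.015, -0.01, 0, 0, 6.8],
  [0.015, 0, 0.03, 0.015, 0],
  [0.015, 0, 0.035, 0.015, 0],
  [0.015, 0, 0.035, 0.015, 0],
  [0.015, 0, 0.035, 0.015, 0],
])

```text
t: 4.2
ee_pos: [540.8, -98.2, 117.6]
ee_rot: [0.046, 0.697, -0.06, 0.713]
force: [0.4, -1.3, -0.5]
grip_width: 23.7
```

```bash
python3 -c "
from h import *
to(558.3,-3.8,110,82.5)"
```

```text
t4.20 pos [540.8 -98.2 117.6] x-axis [ 0.022 -0.022 -1.   ] jaw ang 81.4 grip 23.7 F [ 0.4 -1.3 -0.5] j6 -1.81
shift tool [ 5.9 96.   3.1]
yaw turn -1.1
shift tool after yaw [ 5.9 96.   4.9]
```

>>> apply_moves([
  [0.015, 0, 0.03, 0.001, -1.1],
  [0.015, 0, 0.03, 0.002, 0],
  [0.015, 0, 0.025, 0.002, 0],
  [0.015, 0, 0.01, 0, 0],
  [0.015, 0, 0, 0, 0],
])

```text
t: 4.62
ee_pos: [561.2, 5.7, 115.1]
ee_rot: [0.036, 0.697, -0.05, 0.714]
force: [-0.3, -0.3, -1.4]
grip_width: 23.7
```

```bash
python3 -c "
from h import *
to(558.3,-3.8,75,82.5)
im,ci=snap('top','t1'); crop(im,260,120,400,320,'t1c',3)
im,ci=snap('side','s1');crop(im,200,160,420,320,'s1c')"
```

```text
t4.62 pos [561.2   5.7 115.1] x-axis [ 0.022 -0.021 -1.   ] jaw ang 83.0 grip 23.7 F [-0.3 -0.3 -1.4] j6 -1.63
shift tool [40.2 -9.  -2.8]
yaw turn 0.5
shift tool after yaw [40.2 -9.  -2.7]
scale 3
scale 3.6363636363636362
```

View pics/t1c.png

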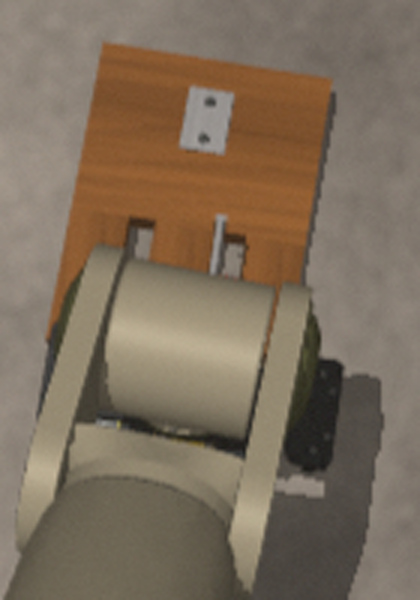

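View pics/s1c.png

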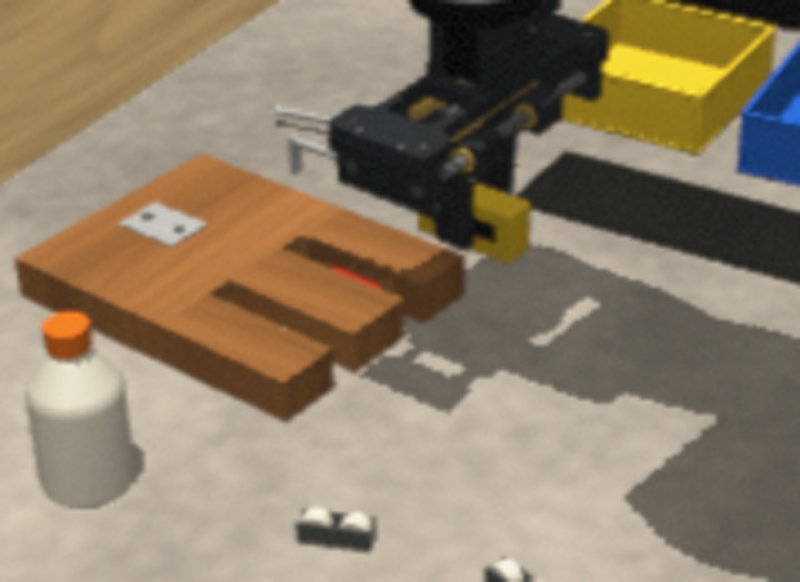

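```bash
python3 -c "
from h import *
ct=optics.camera_info('top'); cs=optics.camera_info('side')
e=p2w(ct,260+220.5/3-.5,120+216/3-.5,115); b=p2w(ct,260+215.5/3-.5,120+275/3-.5,115); print(e,b)
d=np.array([140*np.cos(np.radians(-7.5)),140*np.sin(np.radians(-7.5))]); print(np.array([561.2,5.7])+d)
for z in (85,90,95,100): print(z,p2w(cs,200+295/3.636,160+172/3.636,z))
for z in (110,115,120,125): print(z,p2w(cs,200+292/3.636,160+140/3.636,z))
"
```

```text
[703.9908475  -13.06656711 115.        ] [661.02888027 -10.43990585 115.        ]
[700.00228059 -12.57366691]
85 [706.143459   -24.65914294  85.        ]
90 [700.9652678  -17.22396853  90.        ]
95 [695.7870766   -9.78879412  95.        ]
100 [690.6088854   -2.35361971 100.        ]
110 [705.17703043 -22.16438383 110.        ]
115 [699.78135819 -14.4265965  115.        ]
120 [694.38568596  -6.68880916 120.        ]
125 [688.99001373   1.04897818 125.        ]
```

>>> apply_moves([
  [0.015, 0.008, -0.005, -0.002, 0.5],
  [0.015, 0.008, -0.003, -0.001, 0],
  [0.015, 0, 0, 0, 0],
  [0.015, 0, 0, 0, 0],
])

```text
t: 5.05
ee_pos: [556.4, -10.0, 97.3]
ee_rot: [0.042, 0.697, -0.057, 0.713]
force: [0.4, 0.4, 0.1]
grip_width: 23.6
```

```bash
python3 -c "
from h import *
to(558.3,-3.8,75,82.5)
im,ci=snap('top','t1'); crop(im,310,170,380,240,'t1d',8)"
```

```text
t5.05 pos [556.4 -10.   97.3] x-axis [ 0.021 -0.022 -1.   ] jaw ang 82.0 grip 23.6 F [0.4 0.4 0.1] j6 -1.64
shift tool [22.2  6.8  0.5]
yaw turn -0.5
shift tool after yaw [22.2  6.8  0.5]
scale 8
```

View pics/t1d.png

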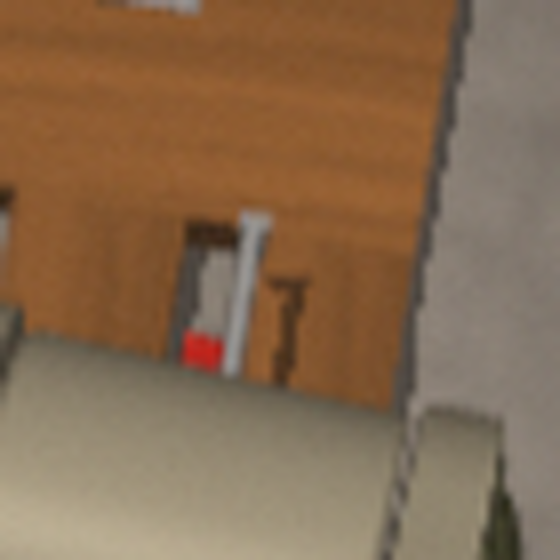

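>>> apply_moves([
  [0.015, 0.005, 0.004, 0.001, -0.4],
  [0.015, 0, 0, 0, 0],
  [0.015, 0, 0, 0, 0],
])

```text
t: 5.35
ee_pos: [558.3, -7.0, 91.8]
ee_rot: [0.04, 0.697, -0.055, 0.713]
force: [0.8, 0.3, -1.0]
grip_width: 23.4
```

```bash
python3 -c "
from h import *
to(558.3,-3.8,75,82.5)
"
```

```text
t5.35 pos [558.3  -7.   91.8] x-axis [ 0.021 -0.022 -1.   ] jaw ang 82.3 grip 23.4 F [ 0.8  0.3 -1. ] j6 -1.64
shift tool [16.8  3.5 -0.8]
yaw turn -0.2
shift tool after yaw [16.8  3.5 -0.8]
```

>>> apply_moves([
  [0.015, 0.008, 0.003, -0.001, -0.2],
  [0.015, 0.006, 0, 0, 0],
  [0.015, 0, 0, 0, 0],
])

```text
t: 5.6
ee_pos: [558.2, -3.5, 76.7]
ee_rot: [0.038, 0.697, -0.053, 0.714]
force: [-1.3, -0.1, -1.1]
grip_width: 23.8
```

```bash
python3 -c "
from h import *
to(558.3,-3.8,75,82.5)
im,ci=snap('top','t1'); crop(im,310,170,380,240,'t1e',8)
im,ci=snap('side','s1');crop(im,240,190,340,265,'s1e')
to(558.3,-3.8,75,82.5)
"
```

```text
t5.60 pos [558.2  -3.5  76.7] x-axis [ 0.022 -0.022 -1.   ] jaw ang 82.6 grip 23.8 F [-1.3 -0.1 -1.1] j6 -1.64
shift tool [ 1.7 -0.2  0.1]
yaw turn 0.1
shift tool after yaw [ 1.7 -0.2  0.1]
scale 8
scale 8.0
t5.70 pos [558.4  -3.6  77.5] x-axis [ 0.023 -0.023 -0.999] jaw ang 82.6 grip 23.6 F [-0.2 -0.1 -0.7] j6 -1.64
shift tool [ 2.5 -0.2 -0.2]
yaw turn 0.1
shift tool after yaw [ 2.5 -0.2 -0.2]
```

View pics/t1e.png

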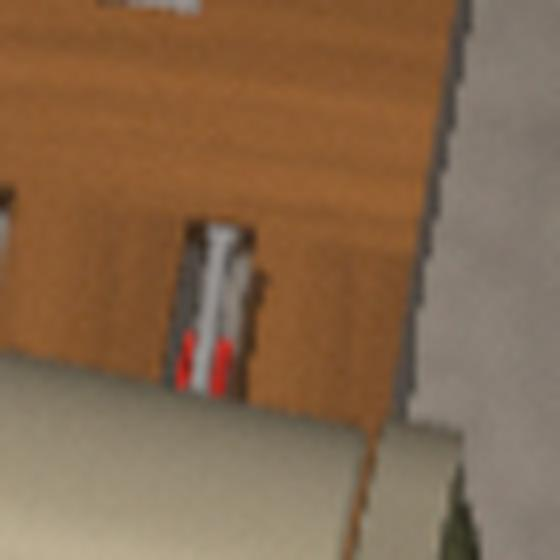

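View pics/s1e.png

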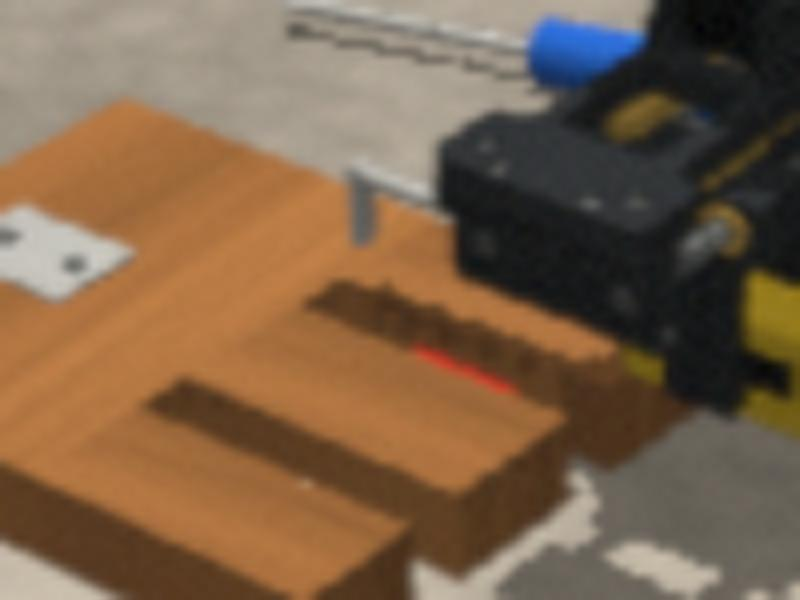

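>>> apply_moves([
  [0.015, 0.006, 0, 0, 0],
  [0.015, 0.006, 0, 0, 0],
  [0.015, 0.004, 0, 0, 0],
  [0.015, 0, 0, 0, 0],
])

```text
t: 6.03
ee_pos: [559.1, -4.0, 60.2]
ee_rot: [0.038, 0.697, -0.053, 0.714]
force: [-0.4, -0.2, -2.1]
grip_width: 24.2
```

```bash
python3 -c "
from h import *
to(558.3,-3.8,32,82.5)
"
```

```text
t6.03 pos [559.1  -4.   60.2] x-axis [ 0.024 -0.023 -0.999] jaw ang 82.6 grip 24.2 F [-0.4 -0.2 -2.1] j6 -1.64
shift tool [28.2  0.7 -1.6]
yaw turn 0.1
shift tool after yaw [28.2  0.7 -1.6]
```

>>> apply_moves([
  [0.015, 0.007, 0, -0.002, 0],
  [0.015, 0.008, 0, 0, 0],
  [0.015, 0.007, 0, 0, 0],
  [0.015, 0.003, 0, 0, 0],
  [0.015, 0, 0, 0, 0],
])

```text
t: 6.45
ee_pos: [557.4, -4.5, 32.0]
ee_rot: [0.038, 0.697, -0.053, 0.714]
force: [0.2, 0.3, -1.1]
grip_width: 23.6
```

```bash
python3 -c "
from h import *
to(558.3,-3.8,32,82.5)
im,ci=snap('top','t1'); crop(im,310,170,380,240,'t1f',8)
im,ci=snap('side','s1');crop(im,240,190,340,265,'s1f')
"
```

```text
t6.45 pos [557.4  -4.5  32. ] x-axis [ 0.023 -0.023 -0.999] jaw ang 82.6 grip 23.6 F [ 0.2  0.3 -1.1] j6 -1.64
shift tool [0.  0.8 0.8]
yaw turn 0.1
shift tool after yaw [0.  0.8 0.8]
scale 8
scale 8.0
```

View pics/t1f.png

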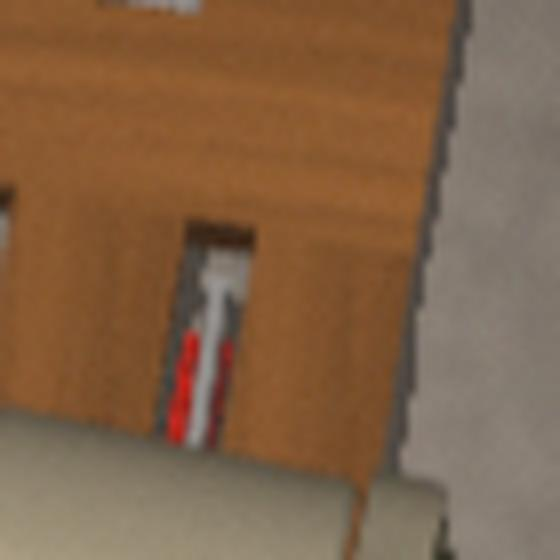

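View pics/s1f.png

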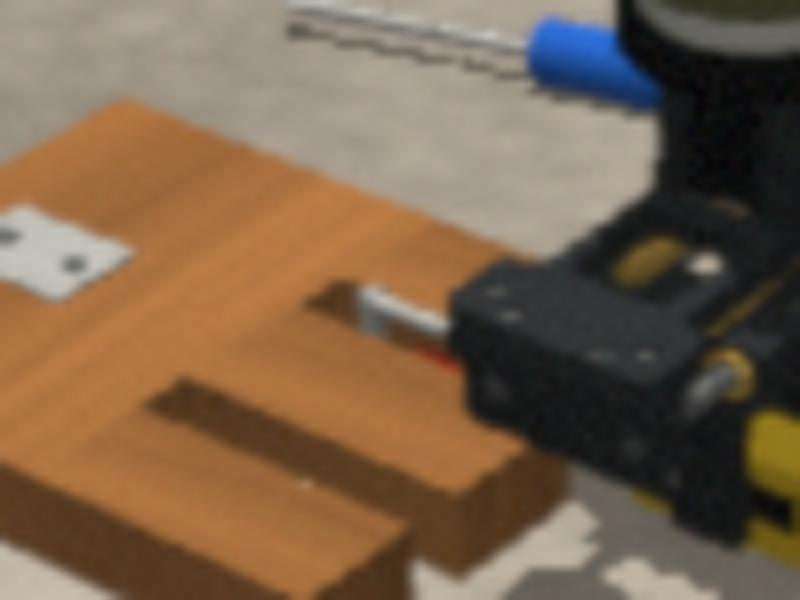

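>>> apply_moves([
  [0.015, 0, 0.001, -0.006, 0],
  [0.015, 0, 0, -0.008, 0],
  [0.015, 0, 0, -0.008, 0],
  [0.015, 0, 0, -0.008, 0],
  [0.015, 0, 0, -0.008, 0],
  [0.015, 0, 0, 0, 0],
])

```text
t: 7.05
ee_pos: [515.9, 2.3, 32.8]
ee_rot: [0.038, 0.696, -0.053, 0.715]
force: [0.0, 0.9, -0.5]
grip_width: 23.6
```

```bash
python3 -c "
from h import *
to(558.3-125*.99,-3.8+125*.139,32,82.5)
im,ci=snap('top','t1'); crop(im,310,170,380,240,'t1f',8)
"
```

```text
t7.05 pos [515.9   2.3  32.8] x-axis [ 0.026 -0.023 -0.999] jaw ang 82.6 grip 23.6 F [ 0.   0.9 -0.5] j6 -1.64
shift tool [ -1.5   0.7 -82.1]
yaw turn 0.1
shift tool after yaw [ -1.5   0.6 -82.1]
scale 8
```

View pics/t1f.png

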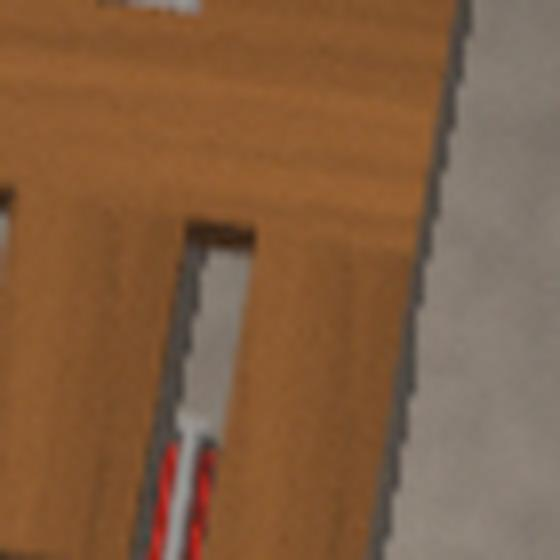

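>>> apply_moves([
  [0.015, 0.001, 0, -0.008, 0],
  [0.015, 0, 0, -0.01, 0],
  [0.015, 0, 0, -0.01, 0],
  [0.015, 0, 0, -0.01, 0],
  [0.015, 0, 0, -0.01, 0],
  [0.015, 0, 0, -0.01, 0],
  [0.015, 0, 0, -0.01, 0],
  [0.015, 0, 0, -0.01, 0],
  [0.015, 0, 0, -0.004, 0],
  [0.015, 0, 0, 0, 0],
])

```text
t: 7.93
ee_pos: [435.6, 12.2, 31.6]
ee_rot: [0.037, 0.692, -0.054, 0.719]
force: [-0.5, -0.6, -0.8]
grip_width: 23.9
```

```bash
python3 -c "
from h import *
to(558.3-125*.99,-3.8+125*.139,32,82.5)
im,ci=snap('top','t1'); crop(im,260,180,380,300,'t1f',5)
im,ci=snap('side','s1');crop(im,240,190,440,340,'s1f')
"
```

```text
t7.93 pos [435.6  12.2  31.6] x-axis [ 0.037 -0.026 -0.999] jaw ang 82.6 grip 23.9 F [-0.5 -0.6 -0.8] j6 -1.66
shift tool [-0.5  1.2 -1.2]
yaw turn 0.1
shift tool after yaw [-0.5  1.2 -1.2]
scale 5
scale 4.0
```

View pics/t1f.png

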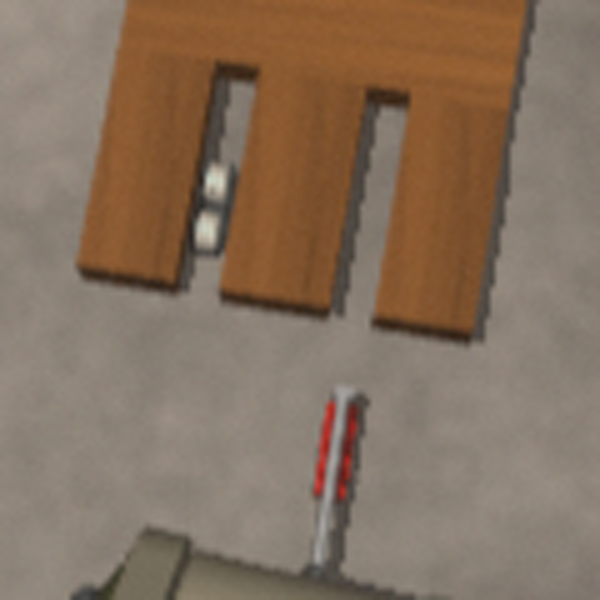

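View pics/s1f.png

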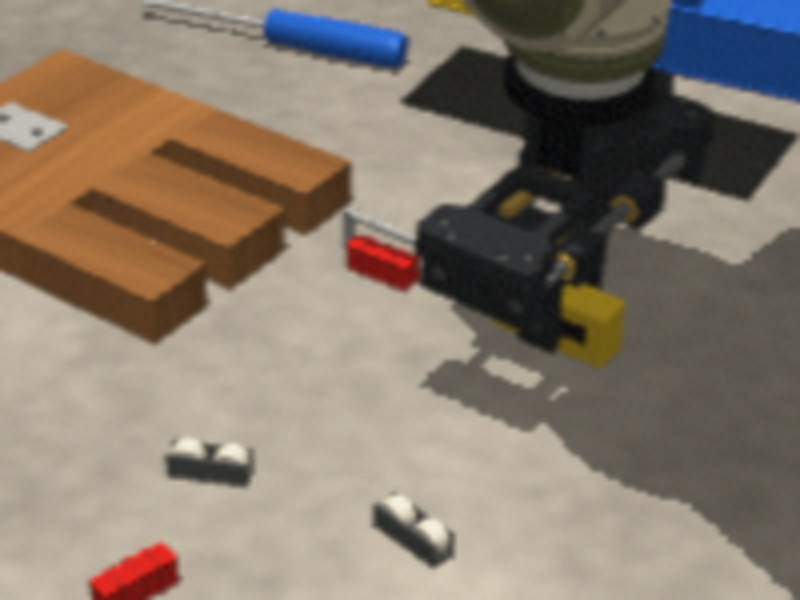

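>>> apply_moves([
  [0.015, -0.015, 0, 0, 0],
  [0.015, -0.02, 0, 0, 0],
  [0.015, -0.015, 0, 0, 0],
  [0.015, 0, 0.01, 0.02, 0],
  [0.015, 0, 0.01, 0.03, 0],
  [0.015, 0, 0.01, 0.03, 0],
  [0.015, 0, 0.01, 0.02, 0],
  [0.015, 0, 0.01, 0.01, 0],
  [0.015, 0, 0, 0, 0],
  [0.015, 0, 0, 0, 0],
])

```text
t: 8.87
ee_pos: [560.6, 49.5, 88.8]
ee_rot: [0.038, 0.689, -0.055, 0.721]
force: [-0.4, 0.7, -2.0]
grip_width: 23.4
```

```bash
python3 -c "
from h import *
to(559.1,66.7,80,82.5)
"
```

```text
t8.87 pos [560.6  49.5  88.8] x-axis [ 0.044 -0.026 -0.999] jaw ang 82.5 grip 23.4 F [-0.4  0.7 -2. ] j6 -1.54
shift tool [ 8.3 17.1 -4.1]
yaw turn -0.0
shift tool after yaw [ 8.3 17.1 -4.1]
```

>>> apply_moves([
  [0.015, 0.004, 0.01, -0.003, 0],
  [0.015, 0, 0.006, 0, 0],
  [0.015, 0, 0, 0, 0],
])

```text
t: 9.12
ee_pos: [558.2, 66.2, 83.6]
ee_rot: [0.038, 0.69, -0.055, 0.721]
force: [-0.2, 0.0, -1.6]
grip_width: 23.4
```

```bash
python3 -c "
from h import *
to(559.1,66.7,80,82.5)
im,ci=snap('top','t1'); crop(im,270,170,340,240,'t1e',8)
im,ci=snap('side','s1');crop(im,220,190,320,265,'s1e')
to(559.1,66.7,80,82.5)
"
```

```text
t9.12 pos [558.2  66.2  83.6] x-axis [ 0.042 -0.026 -0.999] jaw ang 82.4 grip 23.4 F [-0.2  0.  -1.6] j6 -1.51
shift tool [3.6 0.7 0.6]
yaw turn -0.1
shift tool after yaw [3.6 0.7 0.6]
scale 8
scale 8.0
t9.22 pos [558.2  65.5  83.6] x-axis [ 0.042 -0.027 -0.999] jaw ang 82.4 grip 23.9 F [ 0.2  0.3 -1.1] j6 -1.51
shift tool [3.6 1.4 0.6]
yaw turn -0.1
shift tool after yaw [3.6 1.3 0.6]
```

View pics/t1e.png

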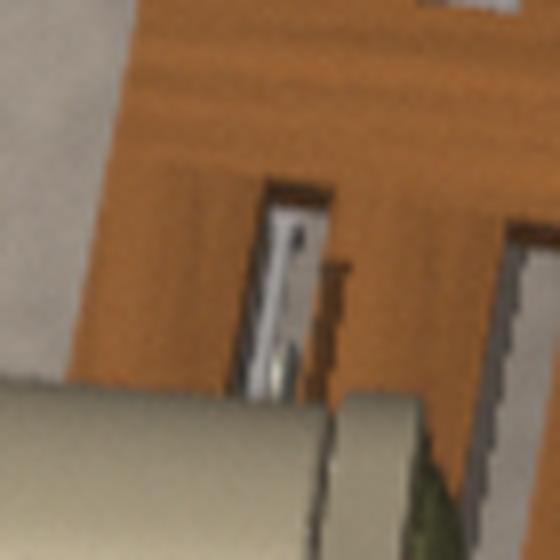

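View pics/s1e.png

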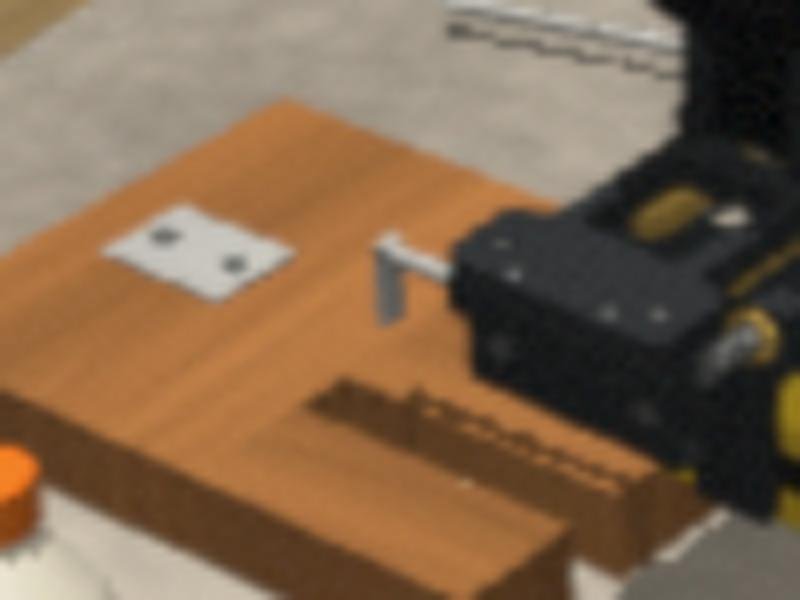

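>>> apply_moves([
  [0.015, 0.012, 0.001, 0, 0],
  [0.015, 0.012, 0, 0, 0],
  [0.015, 0.012, 0, 0, 0],
  [0.015, 0.007, 0, 0, 0],
  [0.015, 0, 0, 0, 0],
])

```text
t: 9.63
ee_pos: [559.8, 64.3, 40.6]
ee_rot: [0.038, 0.689, -0.056, 0.722]
force: [-0.2, -0.1, -1.3]
grip_width: 23.8
```

```bash
python3 -c "
from h import *
to(559.1,66.7,30,82.5)
im,ci=snap('top','t1'); crop(im,270,170,340,240,'t1e',8)
im,ci=snap('side','s1');crop(im,220,190,320,265,'s1e')
to(559.1,66.7,30,82.5)
"
```

```text
t9.63 pos [559.8  64.3  40.6] x-axis [ 0.044 -0.027 -0.999] jaw ang 82.4 grip 23.8 F [-0.2 -0.1 -1.3] j6 -1.51
shift tool [10.5  2.5 -1.5]
yaw turn -0.1
shift tool after yaw [10.5  2.5 -1.5]
scale 8
scale 8.0
t9.73 pos [560.3  64.4  41.7] x-axis [ 0.046 -0.027 -0.999] jaw ang 82.4 grip 23.9 F [ 0.3  0.1 -0.5] j6 -1.51
shift tool [11.6  2.4 -2.1]
yaw turn -0.1
shift tool after yaw [11.6  2.4 -2.1]
```

View pics/t1e.png

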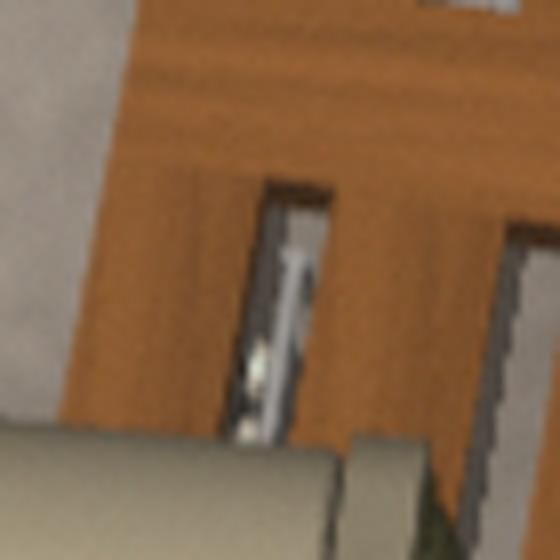

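View pics/s1e.png

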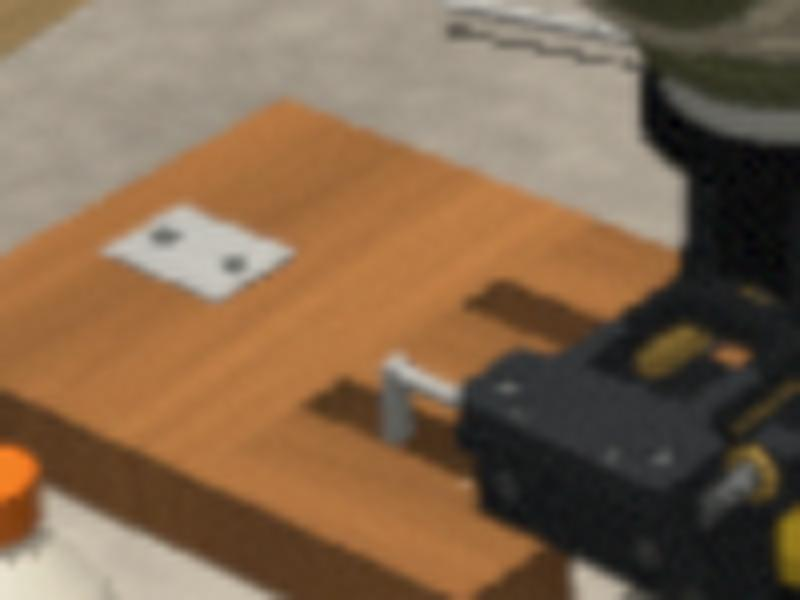

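>>> apply_moves([
  [0.015, 0.004, 0.002, 0, 0],
  [0.015, 0.006, 0, -0.001, 0],
  [0.015, 0.002, 0, 0, 0],
  [0.015, 0, 0, 0, 0],
])

```text
t: 10.07
ee_pos: [561.0, 66.3, 30.6]
ee_rot: [0.038, 0.687, -0.056, 0.723]
force: [0.5, 0.6, -2.0]
grip_width: 23.5
```

```bash
python3 -c "
from h import *
to(559.1,66.7,29,82.5)
im,ci=snap('top','t1'); crop(im,270,170,340,240,'t1e',8)
"
```

```text
t10.07 pos [561.   66.3  30.6] x-axis [ 0.05  -0.028 -0.998] jaw ang 82.3 grip 23.5 F [ 0.5  0.6 -2. ] j6 -1.50
shift tool [ 1.5  0.2 -2.1]
yaw turn -0.2
shift tool after yaw [ 1.5  0.2 -2.1]
scale 8
```

View pics/t1e.png

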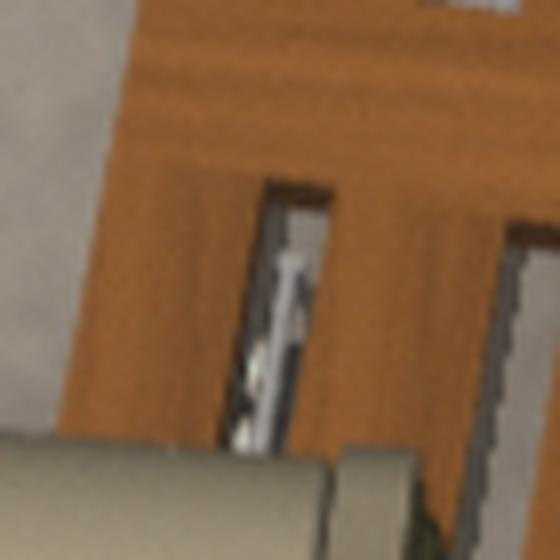

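>>> apply_moves([
  [0.015, 0.0025, 0, -0.005, 0],
  [0.015, 0, 0, -0.008, 0],
  [0.015, 0, 0, -0.01, 0],
  [0.015, 0, 0, -0.01, 0],
  [0.015, 0, 0, -0.01, 0],
  [0.015, 0, 0, 0, 0],
])

```text
t: 10.62
ee_pos: [516.3, 72.2, 26.9]
ee_rot: [0.038, 0.685, -0.056, 0.725]
force: [0.2, 1.0, -1.4]
grip_width: 23.8
```

```bash
python3 -c "
from h import *
to(559.1-115*.99,66.7+115*.139,30,82.5)
im,ci=snap('top','t1'); crop(im,260,170,340,250,'t1e',7)
"
```

```text
t10.62 pos [516.3  72.2  26.9] x-axis [ 0.055 -0.028 -0.998] jaw ang 82.3 grip 23.8 F [ 0.2  1.  -1.4] j6 -1.49
shift tool [ -7.3   0.9 -71.5]
yaw turn -0.2
shift tool after yaw [ -7.3   1.1 -71.5]
scale 7
```

View pics/t1e.png

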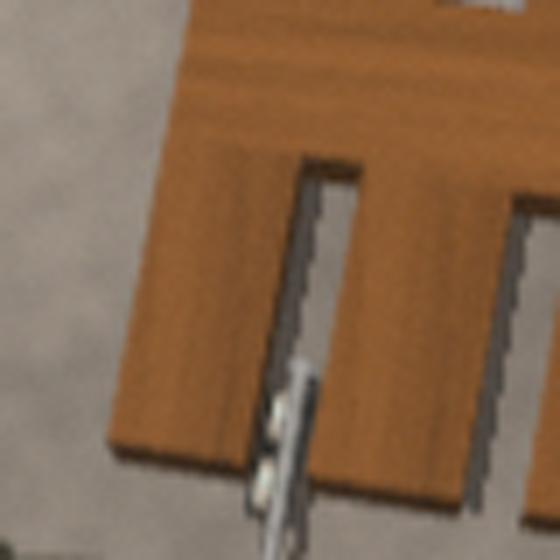

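>>> apply_moves([
  [0.015, -0.003, 0.001, -0.003, 0],
  [0.015, -0.0008, 0, -0.01, 0],
  [0.015, -0.0008, 0, -0.01, 0],
  [0.015, -0.0008, 0, -0.01, 0],
  [0.015, -0.0008, 0, -0.01, 0],
  [0.015, -0.0008, 0, -0.01, 0],
  [0.015, -0.0008, 0, -0.01, 0],
  [0.015, -0.0005, 0, -0.005, 0],
  [0.015, 0, 0, 0, 0],
])

```text
t: 11.42
ee_pos: [445.2, 83.1, 31.9]
ee_rot: [0.038, 0.685, -0.056, 0.725]
force: [0.3, 0.2, -1.0]
grip_width: 23.5
```

```bash
python3 -c "
from h import *
to(559.1-115*.99,66.7+115*.139,30,82.5)
im,ci=snap('top','t1'); crop(im,240,170,360,290,'t1e',5)
im,ci=snap('side','s1');crop(im,220,190,420,340,'s1e')
"
```

```text
t11.42 pos [445.2  83.1  31.9] x-axis [ 0.055 -0.028 -0.998] jaw ang 82.3 grip 23.5 F [ 0.3  0.2 -1. ] j6 -1.47
shift tool [ 1.9 -0.3  0. ]
yaw turn -0.2
shift tool after yaw [ 1.9 -0.3  0. ]
scale 5
scale 4.0
```

View pics/t1e.png

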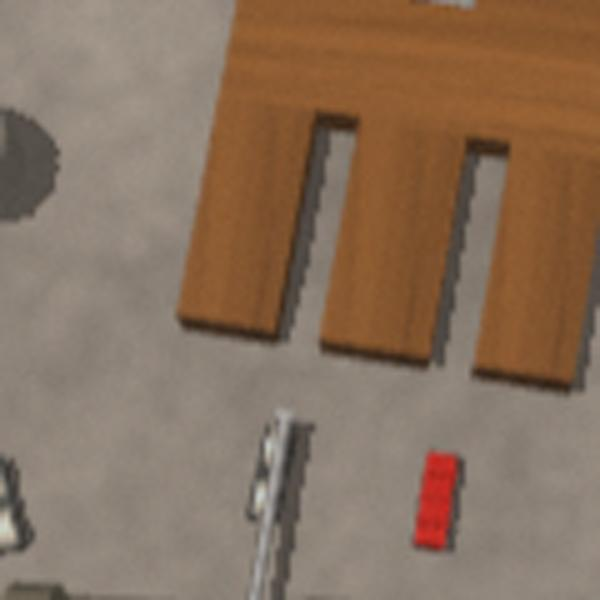

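View pics/s1e.png

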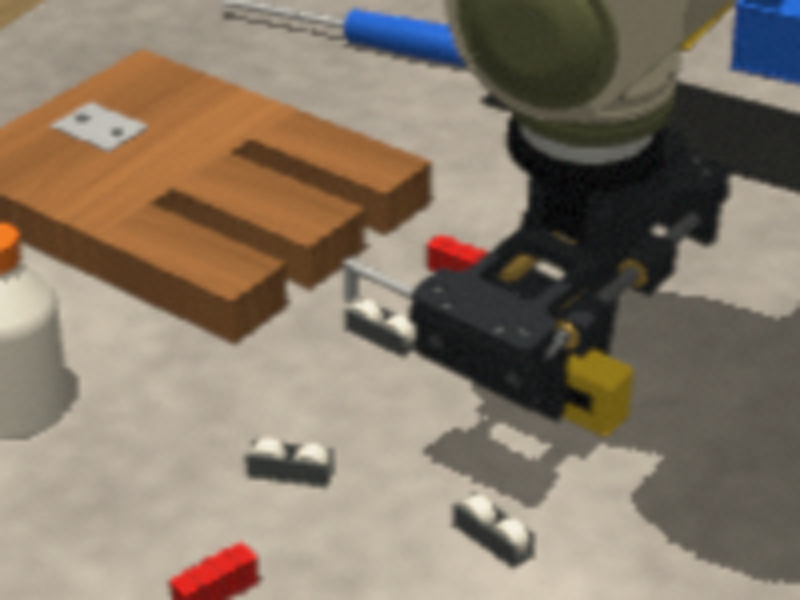

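>>> apply_moves([
  [0.015, -0.02, 0, 0, 0],
  [0.015, -0.03, 0, 0, 0],
  [0.015, -0.02, 0, 0, 0],
  [0.015, 0, -0.02, 0, -7],
  [0.015, 0, -0.04, 0.003, 0],
  [0.015, 0, -0.04, 0.003, 0],
  [0.015, 0, -0.04, 0.003, 0],
  [0.015, 0, -0.04, 0.003, 0],
  [0.015, 0, -0.04, 0.003, 0],
  [0.015, 0, -0.03, 0, 0],
])

```text
t: 12.35
ee_pos: [458.4, -172.3, 114.9]
ee_rot: [-0.012, 0.684, -0.01, 0.729]
force: [0.9, 0.6, -2.2]
grip_width: 23.5
```

```bash
python3 -c "
from h import *
to(465,-223.7,60,89.3)
"
```

```text
t12.35 pos [ 458.4 -172.3  114.9] x-axis [ 0.063 -0.03  -0.998] jaw ang 90.1 grip 23.5 F [ 0.9  0.6 -2.2] j6 -2.19
shift tool [ 56.7 -49.7   2.9]
yaw turn 0.8
shift tool after yaw [ 56.7 -49.7   3.6]
```

>>> apply_moves([
  [0.015, 0.01, -0.025, 0.001, 0.8],
  [0.015, 0.02, -0.018, 0.002, 0],
  [0.015, 0.015, -0.004, 0, 0],
  [0.015, 0, 0, 0, 0],
])

```text
t: 12.68
ee_pos: [466.1, -233.2, 71.5]
ee_rot: [-0.005, 0.682, -0.02, 0.731]
force: [-1.3, -0.4, -1.4]
grip_width: 23.9
```

```bash
python3 -c "
from h import *
to(465,-223.7,31,89.3)
im,ci=snap('top','t1'); crop(im,380,220,460,360,'t1e',4)
im,ci=snap('wrist','w1')
to(465,-223.7,31,89.3)
"
```

```text
t12.68 pos [ 466.1 -233.2   71.5] x-axis [ 0.069 -0.037 -0.997] jaw ang 88.7 grip 23.9 F [-1.3 -0.4 -1.4] j6 -2.26
shift tool [39.9 10.8 -4.1]
yaw turn -0.6
shift tool after yaw [39.9 10.9 -4. ]
scale 4
t12.78 pos [ 466.6 -232.1   73.5] x-axis [ 0.071 -0.038 -0.997] jaw ang 88.8 grip 23.6 F [ 0.2 -0.4 -0.8] j6 -2.26
shift tool [41.9  9.9 -4.8]
yaw turn -0.5
shift tool after yaw [41.9  9.9 -4.7]
```

View pics/t1e.png

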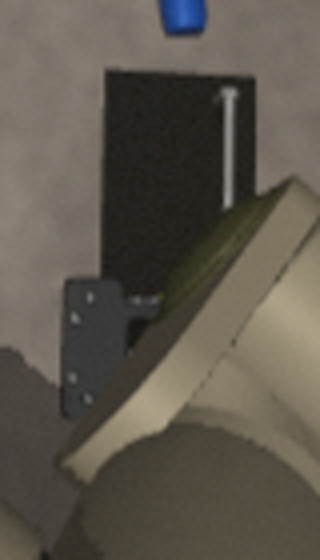

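View pics/w1.png

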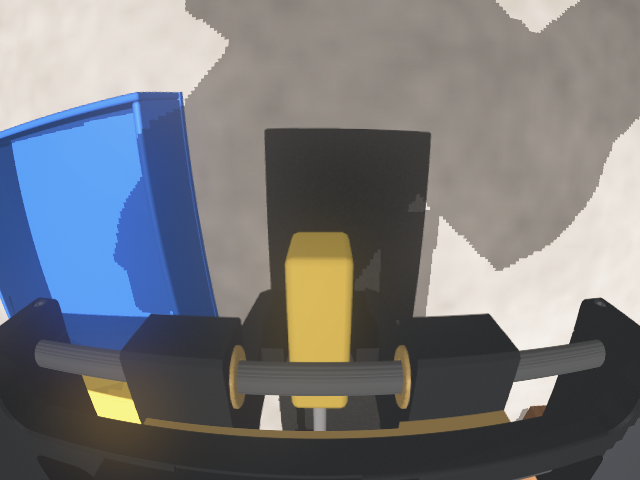

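>>> apply_moves([
  [0.015, 0.01, 0.006, -0.003, -0.5],
  [0.015, 0.012, 0.003, -0.001, 0],
  [0.015, 0.01, 0, 0, 0],
  [0.015, 0.002, 0, 0, 0],
  [0.015, 0, 0, 0, 0],
])

```text
t: 13.2
ee_pos: [467.4, -222.0, 42.3]
ee_rot: [-0.013, 0.679, -0.016, 0.734]
force: [0.2, -0.1, -1.1]
grip_width: 23.5
```

```bash
python3 -c "
from h import *
to(465,-223.7,31,89.3)
"
```

```text
t13.20 pos [ 467.4 -222.    42.3] x-axis [ 0.076 -0.041 -0.996] jaw ang 89.6 grip 23.5 F [ 0.2 -0.1 -1.1] j6 -2.26
shift tool [11.1 -1.2 -3.3]
yaw turn 0.3
shift tool after yaw [11.1 -1.3 -3.3]
```

>>> apply_moves([
  [0.015, 0.006, -0.001, -0.003, 0],
  [0.015, 0.004, 0, 0, 0],
  [0.015, 0, 0, 0, 0],
])

```text
t: 13.45
ee_pos: [465.9, -223.5, 32.9]
ee_rot: [-0.014, 0.679, -0.017, 0.734]
force: [-0.8, 0.0, -1.3]
grip_width: 23.7
```

```bash
python3 -c "
from h import *
to(465,-223.7,31,89.3)
"
```

```text
t13.45 pos [ 465.9 -223.5   32.9] x-axis [ 0.079 -0.043 -0.996] jaw ang 89.7 grip 23.7 F [-0.8  0.  -1.3] j6 -2.27
shift tool [ 1.8 -0.1 -1. ]
yaw turn 0.4
shift tool after yaw [ 1.8 -0.1 -1. ]
```

Lower a touch, then release.

>>> apply_moves([
  [0.015, 0.002, 0, 0, 0],
  [0.015, 0, 0, 0, 0],
  [0.03, 0, 0, 0, 0],
  [0.045, 0, 0, 0, 0],
  [0.045, 0, 0, 0, 0],
])

```text
t: 13.87
ee_pos: [466.5, -224.2, 31.8]
ee_rot: [-0.014, 0.678, -0.017, 0.735]
force: [0.8, -0.5, -0.5]
grip_width: 41.4
```

```bash
python3 -c "
from h import *
to(465,-223.7,31,89.3)
"
```

```text
t13.87 pos [ 466.5 -224.2   31.8] x-axis [ 0.08  -0.044 -0.996] jaw ang 89.6 grip 41.4 F [ 0.8 -0.5 -0.5] j6 -2.27
shift tool [ 0.6  0.5 -1.5]
yaw turn 0.3
shift tool after yaw [ 0.6  0.5 -1.6]
```

>>> apply_moves([
  [0.05, -0.015, 0, 0, 0],
  [0.05, -0.03, 0, 0, 0],
  [0.05, -0.04, 0, 0, 0],
  [0.05, -0.04, 0, 0, 0],
  [0.05, 0, 0.04, 0, 0],
  [0.05, 0, 0.04, 0, 0],
  [0.05, 0, 0.04, 0, 0],
  [0.05, 0, 0, 0, 0],
])

```text
t: 14.53
ee_pos: [457.3, -97.3, 158.0]
ee_rot: [-0.012, 0.676, -0.02, 0.736]
force: [0.6, 0.4, -0.5]
grip_width: 50.1
```

```bash
python3 -c "
from h import *
to(465,-223.7,31,89.3)
im,ci=snap('top','t2'); crop(im,380,130,460,360,'t2e',2.6)
crop(im,120,200,360,340,'t2f')
to()
"
```

```text
t14.53 pos [457.3 -97.3 158. ] x-axis [ 0.084 -0.046 -0.995] jaw ang 89.2 grip 50.1 F [ 0.6  0.4 -0.5] j6 -2.02
shift tool [ 132.8 -120.5   -1.9]
yaw turn -0.1
shift tool after yaw [ 132.8 -120.5   -2. ]
scale 2.6
scale 3.3333333333333335
t14.58 pos [458.1 -99.6 158.2] x-axis [ 0.085 -0.047 -0.995] jaw ang 89.2 grip 50.4 F [-0.4  0.1  0.4] j6 -2.02
shift tool [0. 0. 0.]
```

View pics/t2e.png

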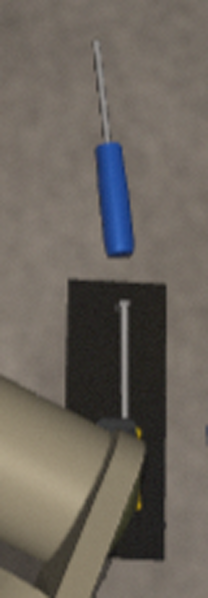

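View pics/t2f.png

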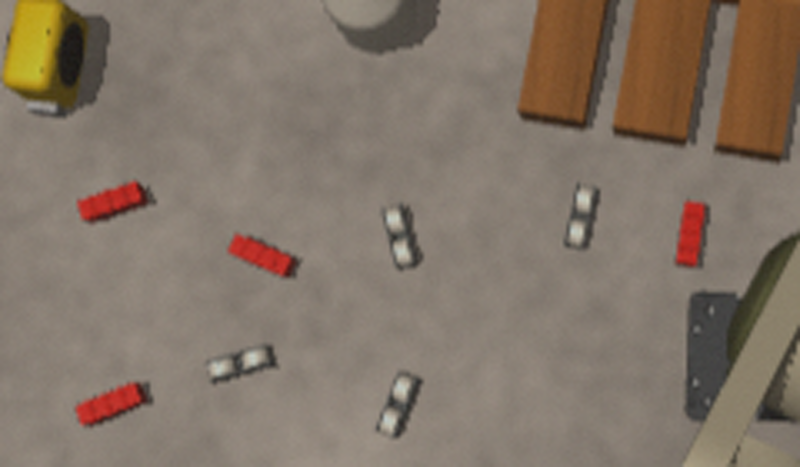

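>>> apply_moves([
  [0.05, 0, 0, 0, 0],
  [0.05, 0, 0, 0, 0],
  [0.05, 0, 0, 0, 0],
  [0.05, 0, 0, 0, 0],
  [0.05, 0, 0, 0, 0],
  [0.05, 0, 0, 0, 0],
])

```text
t: 15.08
ee_pos: [458.7, -103.4, 158.0]
ee_rot: [-0.012, 0.676, -0.022, 0.737]
force: [0.9, -0.1, 1.2]
grip_width: 49.9
```

```bash
python3 -c "
from h import *
to();print(status.get_state()['joints'], status.get_state()['joint_vel'])"
```

```text
t15.08 pos [ 458.7 -103.4  158. ] x-axis [ 0.085 -0.048 -0.995] jaw ang 89.0 grip 49.9 F [ 0.9 -0.1  1.2] j6 -2.03
shift tool [0. 0. 0.]
[-0.47213069  0.31850296  1.72792624 -0.00507839  0.99713353 -2.025451  ] [-0.01621366  0.00593971 -0.00299301 -0.00010113 -0.00128695 -0.00154593]
```

>>> apply_moves([
  [0.05, -0.03, 0, 0, 0],
  [0.05, -0.03, 0, 0, 0],
  [0.05, -0.03, 0, 0, 0],
  [0.05, -0.03, 0, 0, 0],
  [0.05, 0, 0, 0, 0],
  [0.05, 0, 0, 0, 0],
])

```text
t: 15.58
ee_pos: [447.5, -99.7, 281.3]
ee_rot: [-0.009, 0.678, -0.023, 0.735]
force: [-0.6, -0.5, -1.8]
grip_width: 50.1
```

```bash
cat > j.py <<'E'
from h import *
to();q=status.get_state()['joints'];print(q.round(4),'pitch',round(np.pi-q[1]-q[2]-q[4],4),'plane',np.degrees(q[0]).round(1))
E
python3 j.py
```

```text
t15.58 pos [447.5 -99.7 281.3] x-axis [ 0.081 -0.047 -0.996] jaw ang 88.8 grip 50.1 F [-0.6 -0.5 -1.8] j6 -2.03
shift tool [0. 0. 0.]
[-0.4762  0.1643  1.5394 -0.0046  1.3446 -2.0266] pitch 0.0933 plane -27.3
```

>>> apply_moves([
  [0.05, 0.03, 0, 0, 0],
  [0.05, 0.03, 0, 0, 0],
  [0.05, 0.03, 0, 0, 0],
  [0.05, 0.03, 0, 0, 0],
  [0.05, 0, 0, 0, 0],
  [0.05, 0, 0, 0, 0],
])

```text
t: 16.08
ee_pos: [457.0, -106.6, 155.5]
ee_rot: [-0.009, 0.678, -0.024, 0.735]
force: [0.1, -0.7, -0.3]
grip_width: 50.1
```

```bash
python3 j.py
```

```text
t16.08 pos [ 457.  -106.6  155.5] x-axis [ 0.081 -0.047 -0.996] jaw ang 88.7 grip 50.1 F [ 0.1 -0.7 -0.3] j6 -2.03
shift tool [0. 0. 0.]
[-0.4801  0.3223  1.7309 -0.0052  0.9952 -2.0266] pitch 0.0932 plane -27.5
```

>>> apply_moves([
  [0.05, 0, 0, 0.04, 0],
  [0.05, 0, 0, 0.04, 0],
  [0.05, 0, 0, 0.04, 0],
  [0.05, 0, 0, 0.04, 0],
  [0.05, 0, 0, 0, 0],
  [0.05, 0, 0, 0, 0],
])

```text
t: 16.58
ee_pos: [620.0, -108.7, 172.5]
ee_rot: [-0.007, 0.679, -0.024, 0.734]
force: [0.0, 0.3, -0.1]
grip_width: 50.1
```

```bash
python3 j.py
```

```text
t16.58 pos [ 620.  -108.7  172.5] x-axis [ 0.077 -0.045 -0.996] jaw ang 88.5 grip 50.1 F [ 0.   0.3 -0.1] j6 -1.90
shift tool [0. 0. 0.]
[-0.3555  0.5547  1.2579 -0.0162  1.2415 -1.8977] pitch 0.0876 plane -20.4
```

>>> apply_moves([
  [0.05, 0, 0, -0.04, 0],
  [0.05, 0, 0, -0.04, 0],
  [0.05, 0, 0, -0.04, 0],
  [0.05, 0, 0, -0.04, 0],
  [0.05, 0, 0, 0, 0],
  [0.05, 0, 0, 0, 0],
])

```text
t: 17.08
ee_pos: [449.9, -102.9, 162.1]
ee_rot: [-0.007, 0.678, -0.024, 0.734]
force: [0.7, -0.9, 0.1]
grip_width: 50.0
```

```bash
python3 j.py
```

```text
t17.08 pos [ 449.9 -102.9  162.1] x-axis [ 0.079 -0.046 -0.996] jaw ang 88.5 grip 50.0 F [ 0.7 -0.9  0.1] j6 -2.02
shift tool [0. 0. 0.]
[-0.4803  0.3015  1.7396 -0.0048  1.0096 -2.0249] pitch 0.0909 plane -27.5
```

```bash
cat > fit.py <<'E'
from h import *
# detect fittings in the top image (red packers; brackets by white wheels), z=18 plane
def find(im,ci,reg=(100,200,380,345)):
    x0,y0,x1,y1=reg; I=im[y0:y1,x0:x1].astype(int); b,g,r=I[...,0],I[...,1],I[...,2]
    out=[]
    big=cv2.resize(im[y0:y1,x0:x1],None,fx=4,fy=4,interpolation=cv2.INTER_CUBIC).astype(int)
    b,g,r=big[...,0],big[...,1],big[...,2]
    m=((r>130)&(g<90)&(b<90)).astype(np.uint8)
    for c in cv2.findContours(m,cv2.RETR_EXTERNAL,cv2.CHAIN_APPROX_NONE)[0]:
        if cv2.contourArea(c)<400: continue
        rc=cv2.minAreaRect(c); bx=cv2.boxPoints(rc); e=[bx[1]-bx[0],bx[2]-bx[1]]; l=max(e,key=np.linalg.norm)
        C=np.array(rc[0]); ps=[C-l/2,C+l/2]
        W=[p2w(ci,(p[0]+.5)/4-.5+x0,(p[1]+.5)/4-.5+y0,18) for p in ps]
        d=W[1]-W[0]; mid=(W[0]+W[1])/2
        out.append(('red',mid[:2].round(1),np.degrees(np.arctan2(d[1],d[0])).round(1),np.linalg.norm(d).round(1)))
    return out
if __name__=='__main__':
    im,ci=snap('top','tf')
    for o in find(im,ci): print(*o)
E
python3 - <<'E'
from fit import *
im=cv2.imread('pics/t2.png');ci=optics.camera_info('top')
for o in find(im,ci): print(*o)
for n,p,q in (('bk0',(586,186),(577,247)),('pk0',(696,203),(686,265))):
    W=[p2w(ci,(a[0]+.5)/(10/3)-.5+120,(a[1]+.5)/(10/3)-.5+200,18) for a in (p,q)]
    d=W[0]-W[1];print(n,(W[0]+W[1])[:2]/2,np.degrees(np.arctan2(d[1],d[0])))
to(555,-13,24,82)
E
```

```text
red [428.7 376.4] -65.3 42.5
red [530.5 283.3] -111.7 42.1
red [552.9  -4.8] -6.8 42.3
red [564.4 387.2] -68.5 41.9
red [665.2 -40.4] -2.6 101.5
red [669.3  28.5] -4.6 90.9
red [673.6  96.2] -4.5 78.9
bk0 [561.62129208  68.21573677] -6.330111993859485
pk0 [551.6771017   -5.58738266] -7.779006806151647
t17.08 pos [ 449.9 -102.9  162.1] x-axis [ 0.079 -0.046 -0.996] jaw ang 88.5 grip 50.0 F [ 0.7 -0.9  0.1] j6 -2.02
shift tool [141.7  98.5  91.8]
yaw turn 6.5
shift tool after yaw [141.7 108.4  80. ]
```

>>> apply_moves([
  [0.05, 0, 0.0, 0.0, 5.8],
  [0.05, 0.01, 0.03, 0.024, 0],
  [0.05, 0.02, 0.03, 0.024, 0],
  [0.05, 0.02, 0.03, 0.024, 0],
  [0.05, 0.02, 0.015, 0.012, 0],
  [0.05, 0, 0, 0, 0],
])

```text
t: 17.58
ee_pos: [557.2, -12.7, 101.3]
ee_rot: [0.033, 0.671, -0.065, 0.738]
force: [-1.3, 0.7, -1.0]
grip_width: 49.8
```

```bash
python3 -c "
from h import *
to(552.3,-5.2,24,82.7)"
```

```text
t17.58 pos [557.2 -12.7 101.3] x-axis [ 0.092 -0.051 -0.994] jaw ang 82.0 grip 49.8 F [-1.3  0.7 -1. ] j6 -1.64
shift tool [ 76.    9.7 -13.4]
yaw turn -0.7
shift tool after yaw [ 76.    9.8 -13.3]
```

>>> apply_moves([
  [0.05, 0.025, 0.006, -0.008, -0.7],
  [0.05, 0.025, 0.003, -0.005, 0],
  [0.05, 0.015, 0, 0, 0],
  [0.05, 0, 0, 0, 0],
])

```text
t: 17.92
ee_pos: [554.3, -5.5, 37.1]
ee_rot: [0.026, 0.668, -0.06, 0.741]
force: [-1.5, 0.4, 0.7]
grip_width: 50.1
```

```bash
python3 -c "
from h import *
to(552.3,-5.2,24,82.7)"
```

```text
t17.92 pos [554.3  -5.5  37.1] x-axis [ 0.099 -0.053 -0.994] jaw ang 82.9 grip 50.1 F [-1.5  0.4  0.7] j6 -1.63
shift tool [12.8  0.6 -3.3]
yaw turn 0.2
shift tool after yaw [12.8  0.5 -3.3]
```

>>> apply_moves([
  [0.05, 0.013, 0.0005, -0.003, 0],
  [0.02, 0, 0, 0, 0],
  [0.008, 0, 0, 0, 0],
  [0.008, 0, 0, 0, 0],
  [0.008, 0, 0, 0, 0],
  [0.008, 0, 0, 0, 0],
], grip_force=15)

```text
t: 18.42
ee_pos: [555.2, -7.9, 31.7]
ee_rot: [0.026, 0.665, -0.061, 0.744]
force: [0.5, 0.1, -1.1]
grip_width: 19.0
```

```bash
python3 -c "
from h import *
to(595,-360,110)
im,ci=snap('wrist','w2')"
```

```text
t18.42 pos [555.2  -7.9  31.7] x-axis [ 0.108 -0.056 -0.993] jaw ang 82.8 grip 19.0 F [ 0.5  0.1 -1.1] j6 -1.63
shift tool [ -53.8 -347.2   90.7]
```

View pics/w2.png

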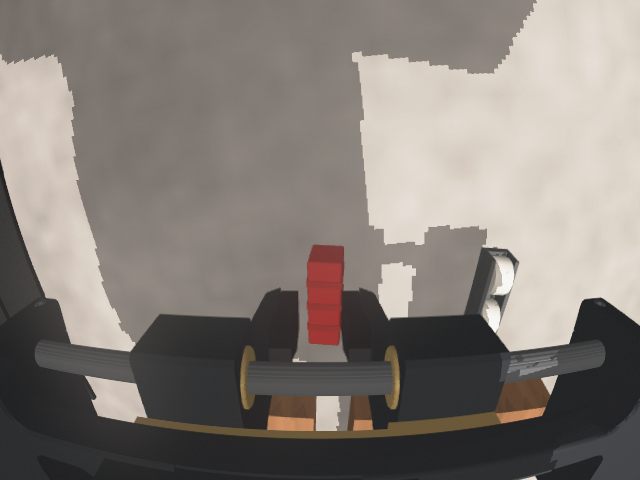

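>>> apply_moves([
  [0.03, 0.008, 0.002, -0.002, 0],
  [0.03, 0.003, 0, 0, 0],
  [0.008, 0, 0, 0, 0],
  [0.008, 0, 0, 0, 0],
  [0.008, 0, 0, 0, 0],
  [0.008, 0, 0, 0, 0],
])

```text
t: 18.97
ee_pos: [555.5, -5.7, 20.7]
ee_rot: [0.026, 0.664, -0.061, 0.745]
force: [-0.8, 0.3, 2.6]
grip_width: 13.8
```

```bash
python3 -c "
from h import *
to(595,-360,110)"
```

```text
t18.97 pos [555.5  -5.7  20.7] x-axis [ 0.111 -0.056 -0.992] jaw ang 82.8 grip 13.8 F [-0.8  0.3  2.6] j6 -1.62
shift tool [ -64.5 -349.9   92. ]
```

>>> apply_moves([
  [0.008, -0.03, 0, 0, 0],
  [0.008, -0.035, 0, 0, 0],
  [0.008, -0.03, -0.02, 0, 0],
  [0.008, 0, -0.04, 0.01, 0],
  [0.008, 0, -0.04, 0.01, 0],
  [0.008, 0, -0.04, 0.01, 0],
  [0.008, 0, -0.04, 0.01, 0],
  [0.008, 0, -0.04, 0.01, 0],
  [0.008, 0, -0.04, 0.01, 0],
  [0.008, 0, -0.03, 0.01, 0],
])

```text
t: 19.8
ee_pos: [575.2, -299.1, 138.0]
ee_rot: [0.023, 0.667, -0.057, 0.742]
force: [0.3, 0.3, 0.2]
grip_width: 14.1
```

```bash
python3 -c "
from h import *
to(590,-360,62)"
```

```text
t19.80 pos [ 575.2 -299.1  138. ] x-axis [ 0.103 -0.055 -0.993] jaw ang 83.4 grip 14.1 F [0.3 0.3 0.2] j6 -2.14
shift tool [ 80.3 -55.5  13.1]
```

>>> apply_moves([
  [0.008, 0, -0.03, 0.01, 0],
  [0.008, 0.01, -0.025, 0.005, 0],
  [0.008, 0.03, -0.003, 0, 0],
  [0.008, 0.025, 0, 0, 0],
  [0.008, 0, 0, 0, 0],
])

```text
t: 20.22
ee_pos: [588.7, -375.2, 75.3]
ee_rot: [0.024, 0.667, -0.062, 0.742]
force: [0.3, 0.5, -1.1]
grip_width: 13.4
```

```bash
python3 -c "
from h import *
to(590,-360,60)"
```

```text
t20.22 pos [ 588.7 -375.2   75.3] x-axis [ 0.103 -0.06  -0.993] jaw ang 82.9 grip 13.4 F [ 0.3  0.5 -1.1] j6 -2.21
shift tool [14.4 16.  -2.2]
```

>>> apply_moves([
  [0.008, 0.014, 0, 0, 0],
  [0.008, 0.008, 0, 0, 0],
  [0.03, 0, 0, 0, 0],
  [0.035, 0, 0, 0, 0],
  [0.035, 0, 0, 0, 0],
  [0.05, -0.035, 0, 0, 0],
  [0.05, -0.035, 0, 0, 0],
  [0.05, -0.02, 0.02, 0, 0],
])

```text
t: 20.88
ee_pos: [582.6, -351.8, 144.2]
ee_rot: [0.025, 0.669, -0.061, 0.74]
force: [0.4, 0.8, 0.1]
grip_width: 49.6
```

```bash
python3 -c "
from h import *
im,ci=snap('wrist','w3')
to(561.6,68.2,24,83)"
```

```text
t20.93 pos [ 584.3 -347.2  148.1] x-axis [ 0.102 -0.057 -0.993] jaw ang 83.0 grip 50.3 F [3.8 2.1 4.2] j6 -2.18
shift tool [ 97.1 414.8 -83.9]
yaw turn 0.0
shift tool after yaw [ 97.1 414.7 -84.1]
```

View pics/w3.png

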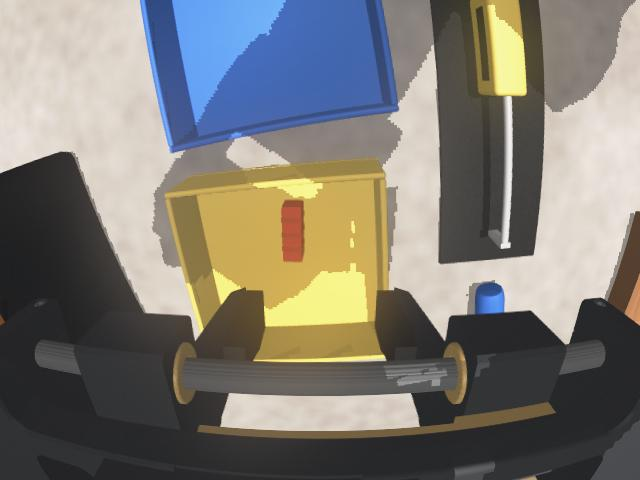

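>>> apply_moves([
  [0.05, 0, 0.04, -0.008, 0],
  [0.05, 0, 0.04, -0.008, 0],
  [0.05, 0, 0.04, -0.008, 0],
  [0.05, 0, 0.04, -0.008, 0],
  [0.05, 0, 0.04, -0.008, 0],
  [0.05, 0, 0.04, -0.008, 0],
  [0.05, 0, 0.04, -0.008, 0],
  [0.05, 0, 0.04, -0.008, 0],
  [0.05, 0, 0.035, -0.008, 0],
  [0.05, 0, 0.01, 0, 0],
])

```text
t: 21.77
ee_pos: [557.0, 31.7, 132.7]
ee_rot: [0.02, 0.659, -0.064, 0.749]
force: [-0.8, 0.1, -0.0]
grip_width: 50.0
```

```bash
python3 -c "
from h import *
to(561.6,68.2,24,83)"
```

```text
t21.77 pos [557.   31.7 132.7] x-axis [ 0.124 -0.07  -0.99 ] jaw ang 82.9 grip 50.0 F [-0.8  0.1 -0. ] j6 -1.55
shift tool [105.6  42.6 -14. ]
yaw turn -0.1
shift tool after yaw [105.6  42.7 -13.9]
```

>>> apply_moves([
  [0.05, 0.02, 0.025, -0.007, 0],
  [0.05, 0.035, 0.01, -0.005, 0],
  [0.05, 0.03, 0, 0, 0],
  [0.05, 0.01, 0, 0, 0],
])

```text
t: 22.1
ee_pos: [565.1, 66.4, 39.2]
ee_rot: [0.018, 0.653, -0.062, 0.755]
force: [-0.4, -0.5, 0.0]
grip_width: 49.7
```

```bash
python3 -c "
from h import *
to(561.6,68.2,24,83)"
```

```text
t22.10 pos [565.1  66.4  39.2] x-axis [ 0.141 -0.07  -0.988] jaw ang 83.3 grip 49.7 F [-0.4 -0.5  0. ] j6 -1.46
shift tool [14.4  2.2 -5.9]
yaw turn 0.3
shift tool after yaw [14.4  2.1 -5.9]
```

>>> apply_moves([
  [0.04, 0.014, 0.002, -0.006, 0],
  [0.035, 0.003, 0, 0, 0],
  [0.008, 0, 0, 0, 0],
  [0.008, 0, 0, 0, 0],
  [0.008, 0, 0, 0, 0],
  [0.008, 0, 0, 0, 0],
])

```text
t: 22.6
ee_pos: [564.8, 66.5, 24.6]
ee_rot: [0.019, 0.651, -0.062, 0.757]
force: [-0.9, 0.0, -0.3]
grip_width: 13.8
```

```bash
python3 -c "
from h import *
to(435,-360,110)"
```

```text
t22.60 pos [564.8  66.5  24.6] x-axis [ 0.146 -0.07  -0.987] jaw ang 83.2 grip 13.8 F [-0.9  0.  -0.3] j6 -1.46
shift tool [ -73.5 -442.7  -67.7]
```

>>> apply_moves([
  [0.008, -0.035, 0, 0, 0],
  [0.008, -0.04, 0, 0, 0],
  [0.008, -0.02, -0.03, 0, 0],
  [0.008, 0, -0.041, -0.004, 0],
  [0.008, 0, -0.041, -0.004, 0],
  [0.008, 0, -0.041, -0.004, 0],
  [0.008, 0, -0.041, -0.004, 0],
  [0.008, 0, -0.041, -0.004, 0],
  [0.008, 0, -0.041, -0.004, 0],
  [0.008, 0, -0.041, -0.004, 0],
])

```text
t: 23.43
ee_pos: [486.0, -240.6, 142.2]
ee_rot: [0.013, 0.647, -0.06, 0.76]
force: [0.8, 0.3, -0.8]
grip_width: 13.7
```

```bash
python3 -c "
from h import *
to(440,-365,110)"
```

```text
t23.43 pos [ 486.  -240.6  142.2] x-axis [ 0.155 -0.074 -0.985] jaw ang 83.7 grip 13.7 F [ 0.8  0.3 -0.8] j6 -2.19
shift tool [  33.8 -126.6  -38.1]
```

>>> apply_moves([
  [0.008, 0, -0.04, -0.012, 0],
  [0.008, 0, -0.04, -0.012, 0],
  [0.008, 0.02, -0.025, -0.008, 0],
  [0.008, 0.035, 0, 0, 0],
  [0.008, 0.025, 0, 0, 0],
  [0.008, 0, 0, 0, 0],
])

```text
t: 23.93
ee_pos: [452.3, -361.2, 68.0]
ee_rot: [0.013, 0.643, -0.069, 0.762]
force: [-0.2, 0.3, -1.0]
grip_width: 14.1
```

```bash
python3 -c "
from h import *
to(440,-365,52)"
```

```text
t23.93 pos [ 452.3 -361.2   68. ] x-axis [ 0.163 -0.089 -0.983] jaw ang 83.0 grip 14.1 F [-0.2  0.3 -1. ] j6 -2.43
shift tool [ 14.   -4.1 -14.4]
```

>>> apply_moves([
  [0.008, 0.012, 0, -0.005, 0],
  [0.008, 0.006, 0, -0.005, 0],
  [0.03, 0, 0, 0, 0],
  [0.035, 0, 0, 0, 0],
  [0.035, 0, 0, 0, 0],
  [0.05, -0.04, 0, 0, 0],
  [0.05, -0.041, 0, 0, 0],
  [0.05, -0.041, 0, 0, 0],
  [0.05, -0.041, 0, 0, 0],
])

```text
t: 24.68
ee_pos: [417.8, -345.0, 212.7]
ee_rot: [0.014, 0.646, -0.066, 0.761]
force: [0.2, -0.5, 0.6]
grip_width: 50.0
```

```bash
python3 j.py; python3 -c "
from h import *
im,ci=snap('wrist','w3')
im,ci=snap('top','t3'); crop(im,100,200,360,340,'t3f')
"; python3 fit.py; python3 j.py
```

```text
t24.68 pos [ 417.8 -345.   212.7] x-axis [ 0.157 -0.082 -0.984] jaw ang 83.2 grip 50.0 F [ 0.2 -0.5  0.6] j6 -2.43
shift tool [0. 0. 0.]
[-0.9435  0.3405  1.5112  0.0876  1.1314 -2.4312] pitch 0.1584 plane -54.1
scale 3.076923076923077
red [428.7 376.2] -65.8 42.7
red [530.4 283.2] -112.1 41.9
red [564.4 386.9] -68.5 42.4
red [665.2 -37.7] -2.8 102.3
red [669.3  30.7] -3.7 91.1
red [673.5  95.2] -7.0 80.2
t24.83 pos [ 418.8 -346.1  214. ] x-axis [ 0.162 -0.088 -0.983] jaw ang 83.1 grip 49.7 F [-0.1  0.2  0.1] j6 -2.43
shift tool [0. 0. 0.]
[-0.9433  0.3391  1.5101  0.0878  1.1265 -2.4314] pitch 0.1658 plane -54.0
```

View pics/w3.png

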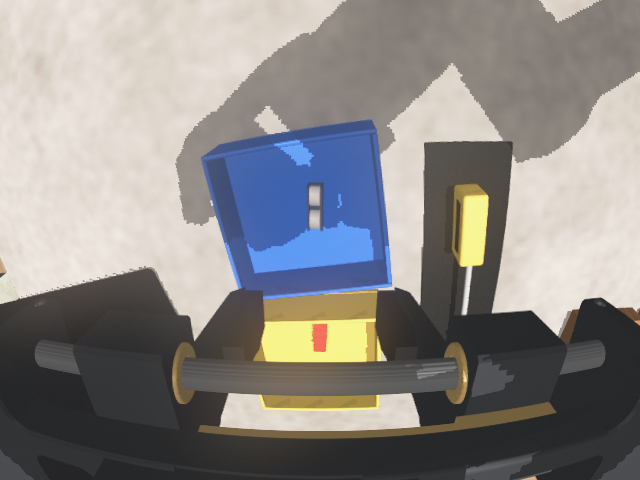

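View pics/t3f.png

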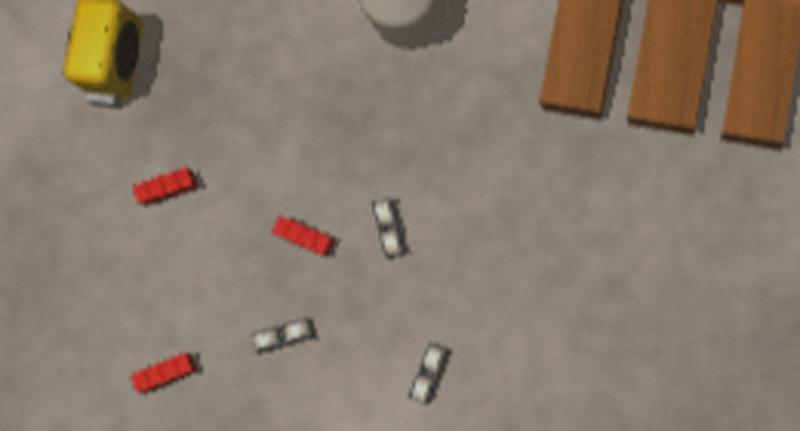

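>>> apply_moves([
  [0.05, -0.01, 0, 0, 0],
  [0.05, -0.01, 0, 0, 0],
  [0.05, -0.01, 0, 0, 0],
  [0.05, -0.01, 0, 0, 0],
  [0.05, -0.01, 0, 0, 0],
  [0.05, -0.01, 0, 0, 0],
  [0.05, -0.01, 0, 0, 0],
  [0.05, -0.01, 0, 0, 0],
  [0.05, -0.01, 0, 0, 0],
  [0.05, -0.01, 0, 0, 0],
])

```text
t: 25.67
ee_pos: [401.4, -333.5, 310.9]
ee_rot: [0.016, 0.648, -0.063, 0.759]
force: [0.1, 0.5, 0.1]
grip_width: 50.1
```

```bash
python3 j.py; python3 - <<'E'
from h import *
ci=optics.camera_info('top')
for n,p,q in (('Ba',(382,200),(397,257)),('Bb',(254,346),(315,326)),('Bc',(439,346),(420,401))):
    W=[p2w(ci,(a[0]+.5)/3.0769-.5+100,(a[1]+.5)/3.0769-.5+200,18) for a in (p,q)]
    d=W[0]-W[1];print(n,((W[0]+W[1])[:2]/2).round(1),np.degrees(np.arctan2(d[1],d[0])).round(1),np.linalg.norm(d).round(1))
E
```

```text
t25.67 pos [ 401.4 -333.5  310.9] x-axis [ 0.153 -0.075 -0.985] jaw ang 83.3 grip 50.1 F [0.1 0.5 0.1] j6 -2.43
shift tool [0. 0. 0.]
[-0.9576  0.2291  1.3748  0.0832  1.3879 -2.4255] pitch 0.1499 plane -54.9
Ba [536.6 219. ] 17.9 43.5
Bb [456.8 289.7] 109.9 45.4
Bc [433.  184.3] -16.2 40.9
```

>>> apply_moves([
  [0.05, -0.004, 0, 0, 0],
  [0.05, -0.004, 0, 0, 0],
  [0.05, -0.004, 0, 0, 0],
  [0.05, -0.004, 0, 0, 0],
  [0.05, -0.004, 0, 0, 0],
  [0.05, -0.004, 0, 0, 0],
  [0.05, -0.004, 0, 0, 0],
  [0.05, -0.004, 0, 0, 0],
  [0.05, -0.004, 0, 0, 0],
  [0.05, -0.004, 0, 0, 0],
])

```text
t: 26.5
ee_pos: [394.8, -329.6, 351.8]
ee_rot: [0.017, 0.649, -0.062, 0.758]
force: [0.2, 0.2, -0.1]
grip_width: 50.2
```

```bash
python3 j.py
```

```text
t26.50 pos [ 394.8 -329.6  351.8] x-axis [ 0.15  -0.071 -0.986] jaw ang 83.4 grip 50.2 F [ 0.2  0.2 -0.1] j6 -2.42
shift tool [0. 0. 0.]
[-0.9645  0.1971  1.3008  0.0831  1.4988 -2.4237] pitch 0.1448 plane -55.3
```

>>> apply_moves([
  [0.05, 0.041, 0, 0, 0],
  [0.05, 0.041, 0, 0, 0],
  [0.05, 0.041, 0, 0, 0],
  [0.05, 0.041, 0, 0, 0],
])

```text
t: 26.83
ee_pos: [422.8, -345.8, 197.2]
ee_rot: [0.01, 0.643, -0.068, 0.763]
force: [1.8, -0.1, -0.2]
grip_width: 50.0
```

```bash
python3 j.py
```

```text
t26.83 pos [ 422.8 -345.8  197.2] x-axis [ 0.165 -0.092 -0.982] jaw ang 83.3 grip 50.0 F [ 1.8 -0.1 -0.2] j6 -2.43
shift tool [0. 0. 0.]
[-0.9364  0.3601  1.5324  0.0888  1.0779 -2.4316] pitch 0.1712 plane -53.7
```

>>> apply_moves([
  [0.05, 0, 0, 0.01, 0],
  [0.05, 0, 0, 0.01, 0],
  [0.05, 0, 0, 0.01, 0],
  [0.05, 0, 0, 0.01, 0],
  [0.05, 0, 0, 0.01, 0],
  [0.05, 0, 0, 0.01, 0],
  [0.05, 0, 0, 0.01, 0],
  [0.05, 0, 0, 0.01, 0],
  [0.05, 0, 0, 0.01, 0],
  [0.05, 0, 0, 0.01, 0],
])

```text
t: 27.67
ee_pos: [532.6, -358.1, 235.0]
ee_rot: [0.006, 0.638, -0.072, 0.767]
force: [-0.5, 0.1, -0.6]
grip_width: 50.0
```

```bash
python3 j.py
```

```text
t27.67 pos [ 532.6 -358.1  235. ] x-axis [ 0.175 -0.101 -0.979] jaw ang 83.2 grip 50.0 F [-0.5  0.1 -0.6] j6 -2.27
shift tool [0. 0. 0.]
[-0.7961  0.4797  1.2142  0.0573  1.2513 -2.2686] pitch 0.1963 plane -45.6
```

>>> apply_moves([
  [0.05, 0, 0, -0.01, 0],
  [0.05, 0, 0, -0.01, 0],
  [0.05, 0, 0, -0.01, 0],
  [0.05, 0, 0, -0.01, 0],
  [0.05, 0, 0, -0.01, 0],
  [0.05, 0, 0, -0.01, 0],
  [0.05, 0, 0, -0.01, 0],
  [0.05, 0, 0, -0.01, 0],
  [0.05, 0, 0, -0.01, 0],
  [0.05, 0, 0, -0.01, 0],
])

```text
t: 28.5
ee_pos: [430.8, -347.6, 235.6]
ee_rot: [-0.001, 0.631, -0.077, 0.772]
force: [0.3, -0.3, 0.2]
grip_width: 50.0
```

```bash
python3 j.py
```

```text
t28.50 pos [ 430.8 -347.6  235.6] x-axis [ 0.193 -0.121 -0.974] jaw ang 83.2 grip 50.0 F [ 0.3 -0.3  0.2] j6 -2.42
shift tool [0. 0. 0.]
[-0.9278  0.3199  1.4778  0.0903  1.1309 -2.42  ] pitch 0.213 plane -53.2
```

>>> apply_moves([
  [0.05, 0, 0.041, 0, 0],
  [0.05, 0, 0.041, 0, 0],
  [0.05, 0, 0.041, 0, 0],
  [0.05, 0, 0.041, 0, 0],
  [0.05, 0, 0.041, 0, 0],
  [0.05, 0, 0, 0, 0],
  [0.05, 0, 0, 0, 0],
  [0.05, 0, 0, 0, 0],
])

```text
t: 29.17
ee_pos: [448.8, -139.2, 224.4]
ee_rot: [-0.002, 0.626, -0.084, 0.775]
force: [0.1, -0.7, 0.5]
grip_width: 49.7
```

```bash
python3 j.py
```

```text
t29.17 pos [ 448.8 -139.2  224.4] x-axis [ 0.203 -0.133 -0.97 ] jaw ang 82.6 grip 49.7 F [ 0.1 -0.7  0.5] j6 -2.00
shift tool [0. 0. 0.]
[-0.5498  0.1866  1.708  -0.0087  1.0024 -2.0001] pitch 0.2446 plane -31.5
```

>>> apply_moves([
  [0.05, 0, 0, 0.01, 0],
])

```text
t: 29.25
ee_pos: [457.3, -140.6, 227.3]
ee_rot: [-0.002, 0.626, -0.084, 0.775]
force: [0.4, -0.1, -0.1]
grip_width: 49.9
```

```bash
python3 j.py
```

```text
t29.25 pos [ 457.3 -140.6  227.3] x-axis [ 0.203 -0.133 -0.97 ] jaw ang 82.6 grip 49.9 F [ 0.4 -0.1 -0.1] j6 -1.99
shift tool [0. 0. 0.]
[-0.5415  0.1984  1.6828 -0.0116  1.0157 -1.9897] pitch 0.2447 plane -31.0
```

>>> apply_moves([
  [0.05, 0, 0, 0.01, 0],
])

```text
t: 29.33
ee_pos: [467.0, -142.9, 230.4]
ee_rot: [-0.002, 0.625, -0.085, 0.776]
force: [-0.1, 0.6, 0.6]
grip_width: 50.4
```

```bash
python3 j.py
```

```text
t29.33 pos [ 467.  -142.9  230.4] x-axis [ 0.203 -0.135 -0.97 ] jaw ang 82.5 grip 50.4 F [-0.1  0.6  0.6] j6 -1.98
shift tool [0. 0. 0.]
[-0.5339  0.2116  1.6546 -0.0144  1.0294 -1.9793] pitch 0.2459 plane -30.6
```

>>> apply_moves([
  [0.05, 0, 0, 0, 0],
])

```text
t: 29.42
ee_pos: [467.8, -144.5, 231.4]
ee_rot: [-0.001, 0.625, -0.086, 0.776]
force: [0.3, -0.3, -0.2]
grip_width: 49.9
```

```bash
python3 j.py
```

```text
t29.42 pos [ 467.8 -144.5  231.4] x-axis [ 0.205 -0.136 -0.969] jaw ang 82.3 grip 49.9 F [ 0.3 -0.3 -0.2] j6 -1.98
shift tool [0. 0. 0.]
[-0.536   0.2121  1.6512 -0.0143  1.0301 -1.9798] pitch 0.2482 plane -30.7
```

>>> apply_moves([
  [0.05, 0, 0, 0, 0],
])

```text
t: 29.5
ee_pos: [467.6, -145.7, 231.8]
ee_rot: [-0.001, 0.624, -0.087, 0.776]
force: [-0.0, 0.1, 0.2]
grip_width: 50.3
```

```bash
python3 j.py
```

```text
t29.50 pos [ 467.6 -145.7  231.8] x-axis [ 0.205 -0.137 -0.969] jaw ang 82.3 grip 50.3 F [-0.   0.1  0.2] j6 -1.98
shift tool [0. 0. 0.]
[-0.5384  0.2117  1.6507 -0.0143  1.0304 -1.9807] pitch 0.2488 plane -30.8
```

>>> apply_moves([
  [0.05, -0.041, 0, 0, 0],
  [0.05, -0.041, 0, 0, 0],
  [0.05, -0.041, 0, 0, 0],
  [0.05, -0.041, 0, 0, 0],
  [0.05, -0.041, 0, 0, 0],
  [0.05, -0.041, 0, 0, 0],
  [0.05, -0.041, 0, 0, 0],
])

```text
t: 30.08
ee_pos: [403.0, -110.4, 509.9]
ee_rot: [0.005, 0.631, -0.088, 0.771]
force: [1.0, -0.7, -0.1]
grip_width: 49.8
```

```bash
python3 j.py
```

```text
t30.08 pos [ 403.  -110.4  509.9] x-axis [ 0.187 -0.13  -0.974] jaw ang 81.8 grip 49.8 F [ 1.  -0.7 -0.1] j6 -1.99
shift tool [0. 0. 0.]
[-0.5445 -0.0186  1.1173 -0.0145  1.8131 -1.9872] pitch 0.2297 plane -31.2
```

>>> apply_moves([
  [0.05, 0.041, 0, 0, 0],
  [0.05, 0.041, 0, 0, 0],
  [0.05, 0.041, 0, 0, 0],
  [0.05, 0.041, 0, 0, 0],
  [0.05, 0.041, 0, 0, 0],
  [0.05, 0.041, 0, 0, 0],
  [0.05, 0.041, 0, 0, 0],
])

```text
t: 30.67
ee_pos: [465.4, -160.4, 254.8]
ee_rot: [-0.003, 0.609, -0.102, 0.786]
force: [1.2, -0.4, 0.0]
grip_width: 50.1
```

```bash
python3 j.py
```

```text
t30.67 pos [ 465.4 -160.4  254.8] x-axis [ 0.237 -0.164 -0.958] jaw ang 80.9 grip 50.1 F [ 1.2 -0.4  0. ] j6 -1.99
shift tool [0. 0. 0.]
[-0.5678  0.1786  1.6294 -0.0126  1.042  -1.9924] pitch 0.2916 plane -32.5
```

>>> apply_moves([
  [0.05, 0, 0, 0, 7],
  [0.05, 0, 0, 0, 7],
  [0.05, 0, 0, 0, 7],
  [0.05, 0, 0, 0, 7],
  [0.05, 0, 0, 0, 7],
  [0.05, 0, 0, 0, 7],
  [0.05, 0, 0, 0, 7],
  [0.05, 0, 0, 0, 7],
  [0.05, 0, 0, 0, 7],
  [0.05, 0, 0, 0, 0],
])

```text
t: 31.5
ee_pos: [456.4, -167.3, 243.4]
ee_rot: [0.418, 0.468, -0.416, 0.658]
force: [-0.1, -0.6, 0.2]
grip_width: 49.9
```

```bash
python3 j.py; python3 -c "
from bench import status
print(status.get_state()['joint_efforts'].round(2),status.get_state()['joint_vel'].round(4))"
```

```text
t31.50 pos [ 456.4 -167.3  243.4] x-axis [ 0.215 -0.157 -0.964] jaw ang 17.9 grip 49.9 F [-0.1 -0.6  0.2] j6 -0.88
shift tool [0. 0. 0.]
[-0.5905  0.1862  1.6511 -0.0119  1.035  -0.8809] pitch 0.2693 plane -33.8
[ 2.700e-01 -3.191e+01 -2.142e+01  2.000e-02 -6.500e-01  1.610e+00] [-0.0212 -0.0081  0.0091 -0.0022  0.0017 -0.1385]
```

>>> apply_moves([
  [0.05, 0, 0, 0, 0],
  [0.05, 0, 0, 0, 0],
  [0.05, 0, 0, 0, 0],
  [0.05, 0, 0, 0, 0],
])

```text
t: 31.83
ee_pos: [455.1, -168.6, 243.5]
ee_rot: [0.415, 0.47, -0.415, 0.66]
force: [0.8, -0.0, 0.1]
grip_width: 50.2
```

```bash
python3 j.py; python3 -c "
from bench import status
print(status.get_state()['joint_efforts'].round(2),status.get_state()['joint_vel'].round(4))"
```

```text
t31.83 pos [ 455.1 -168.6  243.5] x-axis [ 0.215 -0.157 -0.964] jaw ang 18.4 grip 50.2 F [ 0.8 -0.   0.1] j6 -0.89
shift tool [0. 0. 0.]
[-0.5944  0.1849  1.6525 -0.0118  1.0351 -0.8932] pitch 0.2691 plane -34.1
[-4.000e-02 -3.194e+01 -2.138e+01  0.000e+00 -6.500e-01  2.000e-02] [-0.0042 -0.0012  0.0029 -0.0007  0.0003 -0.0257]
```

>>> apply_moves([
  [0.05, -0.03, 0, 0, 0],
  [0.05, -0.03, 0, 0, 0],
  [0.05, -0.03, 0, 0, 0],
  [0.05, -0.03, 0, 0, 0],
  [0.05, 0, 0, 0, 0],
  [0.05, 0, 0, 0, 0],
  [0.05, 0, 0, 0, 0],
])

```text
t: 32.42
ee_pos: [427.7, -148.9, 363.4]
ee_rot: [0.412, 0.473, -0.413, 0.661]
force: [0.4, 1.2, 0.2]
grip_width: 50.1
```

```bash
python3 j.py
```

```text
t32.42 pos [ 427.7 -148.9  363.4] x-axis [ 0.212 -0.156 -0.965] jaw ang 18.9 grip 50.1 F [0.4 1.2 0.2] j6 -0.90
shift tool [0. 0. 0.]
[-0.5917  0.0383  1.469  -0.0111  1.3681 -0.9037] pitch 0.2662 plane -33.9
```

>>> apply_moves([
  [0.05, 0.03, 0, 0, 0],
  [0.05, 0.03, 0, 0, 0],
  [0.05, 0.03, 0, 0, 0],
  [0.05, 0.03, 0, 0, 0],
  [0.05, 0, 0, 0, 0],
  [0.05, 0, 0, 0, 0],
  [0.05, 0, 0, 0, 0],
])

```text
t: 33.0
ee_pos: [453.0, -167.6, 238.9]
ee_rot: [0.411, 0.476, -0.412, 0.659]
force: [-0.8, 1.0, 0.2]
grip_width: 50.1
```

```bash
python3 j.py
```

```text
t33.00 pos [ 453.  -167.6  238.9] x-axis [ 0.206 -0.152 -0.967] jaw ang 19.0 grip 50.1 F [-0.8  1.   0.2] j6 -0.91
shift tool [0. 0. 0.]
[-0.5953  0.189   1.6601 -0.0116  1.0337 -0.907 ] pitch 0.2588 plane -34.1
```

>>> apply_moves([
  [0.05, -0.041, 0, 0, 0],
  [0.05, -0.041, 0, 0, 0],
  [0.05, 0, 0, 0, 0],
  [0.05, 0, 0, 0, 0],
  [0.05, 0.041, 0, 0, 0],
  [0.05, 0.041, 0, 0, 0],
  [0.05, 0, 0, 0, 0],
  [0.05, 0, 0, 0, 0],
])

```text
t: 33.67
ee_pos: [453.8, -167.7, 250.3]
ee_rot: [0.41, 0.47, -0.411, 0.665]
force: [0.2, 0.1, 1.5]
grip_width: 50.4
```

```bash
python3 j.py
```

```text
t33.67 pos [ 453.8 -167.7  250.3] x-axis [ 0.22  -0.16  -0.962] jaw ang 19.3 grip 50.4 F [0.2 0.1 1.5] j6 -0.91
shift tool [0. 0. 0.]
[-0.5944  0.1731  1.6474 -0.0114  1.0456 -0.9082] pitch 0.2754 plane -34.1
```

>>> apply_moves([
  [0.05, -0.041, 0, 0, 0],
  [0.05, 0.041, 0, 0, 0],
  [0.05, -0.041, 0, 0, 0],
  [0.05, 0.041, 0, 0, 0],
  [0.05, -0.041, 0, 0, 0],
  [0.05, 0.041, 0, 0, 0],
  [0.05, -0.041, 0, 0, 0],
  [0.05, 0.041, 0, 0, 0],
])

```text
t: 34.33
ee_pos: [449.4, -163.9, 258.4]
ee_rot: [0.41, 0.484, -0.412, 0.654]
force: [1.9, -1.4, 3.0]
grip_width: 50.4
```

```bash
python3 j.py
```

```text
t34.33 pos [ 449.4 -163.9  258.4] x-axis [ 0.191 -0.141 -0.971] jaw ang 19.1 grip 50.4 F [ 1.9 -1.4  3. ] j6 -0.91
shift tool [0. 0. 0.]
[-0.5929  0.1672  1.6229 -0.0112  1.1118 -0.9088] pitch 0.2397 plane -34.0
```

>>> apply_moves([
  [0.05, 0, 0, 0, 0],
  [0.05, 0, 0, 0, 0],
])

```text
t: 34.5
ee_pos: [448.8, -163.5, 258.3]
ee_rot: [0.41, 0.486, -0.412, 0.652]
force: [-0.1, 0.0, 0.6]
grip_width: 49.6
```

```bash
python3 j.py
```

```text
t34.50 pos [ 448.8 -163.5  258.3] x-axis [ 0.188 -0.139 -0.972] jaw ang 19.1 grip 49.6 F [-0.1  0.   0.6] j6 -0.91
shift tool [0. 0. 0.]
[-0.5929  0.1674  1.6222 -0.0112  1.1164 -0.9089] pitch 0.2356 plane -34.0
```

>>> apply_moves([
  [0.05, -0.041, 0, 0, 0],
  [0.05, 0.041, 0, 0, 0],
  [0.05, -0.041, 0, 0, 0],
  [0.05, 0.041, 0, 0, 0],
  [0.05, -0.041, 0, 0, 0],
  [0.05, 0.041, 0, 0, 0],
  [0.05, -0.041, 0, 0, 0],
  [0.05, 0.041, 0, 0, 0],
  [0.05, 0, 0, 0, 0],
  [0.05, 0, 0, 0, 0],
])

```text
t: 35.33
ee_pos: [440.2, -156.8, 264.2]
ee_rot: [0.41, 0.502, -0.413, 0.64]
force: [-0.0, -0.4, 0.7]
grip_width: 49.8
```

```bash
python3 j.py
```

```text
t35.33 pos [ 440.2 -156.8  264.2] x-axis [ 0.155 -0.116 -0.981] jaw ang 18.9 grip 49.8 F [-0.  -0.4  0.7] j6 -0.91
shift tool [0. 0. 0.]
[-0.5912  0.1575  1.6101 -0.011   1.1792 -0.9095] pitch 0.1948 plane -33.9
```

>>> apply_moves([
  [0.05, -0.041, 0, 0, 0],
  [0.05, 0.041, 0, 0, 0],
  [0.05, -0.041, 0, 0, 0],
  [0.05, 0.041, 0, 0, 0],
  [0.05, -0.041, 0, 0, 0],
  [0.05, 0.041, 0, 0, 0],
  [0.05, -0.041, 0, 0, 0],
  [0.05, 0.041, 0, 0, 0],
  [0.05, -0.041, 0, 0, 0],
  [0.05, 0.041, 0, 0, 0],
])

```text
t: 36.17
ee_pos: [421.4, -143.1, 269.5]
ee_rot: [0.41, 0.531, -0.414, 0.615]
force: [2.8, -1.7, 2.8]
grip_width: 50.2
```

>>> apply_moves([
  [0.05, -0.041, 0, 0, 0],
  [0.05, 0.041, 0, 0, 0],
  [0.05, -0.041, 0, 0, 0],
  [0.05, 0.041, 0, 0, 0],
  [0.05, -0.041, 0, 0, 0],
  [0.05, 0.041, 0, 0, 0],
  [0.05, -0.041, 0, 0, 0],
  [0.05, 0.041, 0, 0, 0],
  [0.05, -0.041, 0, 0, 0],
  [0.05, 0.041, 0, 0, 0],
])

```text
t: 37.0
ee_pos: [380.6, -114.6, 274.0]
ee_rot: [0.408, 0.588, -0.416, 0.561]
force: [1.5, -0.8, 2.0]
grip_width: 50.3
```

```bash
python3 j.py
```

```text
t37.00 pos [ 380.6 -114.6  274. ] x-axis [-0.039  0.013 -0.999] jaw ang 18.7 grip 50.3 F [ 1.5 -0.8  2. ] j6 -0.91
shift tool [0. 0. 0.]
[-0.5863  0.1126  1.6222 -0.0105  1.4466 -0.9114] pitch -0.0398 plane -33.6
```

```bash
python3 -c "
from h import *
to(457,290,120,20)"
```

```text
t37.00 pos [ 380.6 -114.6  274. ] x-axis [-0.039  0.013 -0.999] jaw ang 18.7 grip 50.3 F [ 1.5 -0.8  2. ] j6 -0.91
shift tool [ 156.3  207.2 -354.8]
yaw turn -1.3
shift tool after yaw [ 156.3  215.  -350.2]
```

>>> apply_moves([
  [0.04, 0, 0.02, -0.034, -1.3],
  [0.04, 0.012, 0.02, -0.034, 0],
  [0.04, 0.012, 0.02, -0.034, 0],
  [0.04, 0.012, 0.02, -0.034, 0],
  [0.04, 0.012, 0.02, -0.034, 0],
  [0.04, 0.012, 0.02, -0.034, 0],
  [0.04, 0.012, 0.02, -0.034, 0],
  [0.04, 0.012, 0.02, -0.034, 0],
  [0.04, 0.012, 0.02, -0.034, 0],
  [0.04, 0.012, 0.015, -0.024, 0],
])

```text
t: 37.83
ee_pos: [454.5, 272.2, 190.4]
ee_rot: [0.413, 0.58, -0.404, 0.574]
force: [-0.3, -0.6, 0.4]
grip_width: 39.8
```

```bash
python3 -c "
from h import *
to(457,290,24,20)"
```

```text
t37.83 pos [454.5 272.2 190.4] x-axis [ 0.001  0.015 -1.   ] jaw ang 19.4 grip 39.8 F [-0.3 -0.6  0.4] j6 -0.03
shift tool [166.6   7.3 -13.6]
yaw turn -0.6
shift tool after yaw [166.6   7.4 -13.5]
```

>>> apply_moves([
  [0.04, 0, 0, 0, 0],
  [0.04, 0.035, 0, 0, 0],
  [0.04, 0.04, 0, 0, 0],
  [0.04, 0.035, 0, 0, 0],
  [0.04, 0.02, 0, 0, 0],
  [0.04, 0, 0, 0, 0],
])

```text
t: 38.33
ee_pos: [462.6, 283.0, 71.4]
ee_rot: [0.419, 0.576, -0.393, 0.582]
force: [-0.6, -1.7, -0.5]
grip_width: 40.3
```

```bash
python3 -c "
from h import *
to(457,290,24,20)
im,ci=snap('wrist','w4')"
```

```text
t38.33 pos [462.6 283.   71.4] x-axis [ 0.028  0.025 -0.999] jaw ang 19.9 grip 40.3 F [-0.6 -1.7 -0.5] j6 -0.03
shift tool [47.3 -4.6 -7.8]
yaw turn -0.1
shift tool after yaw [47.3 -4.5 -7.8]
```

View pics/w4.png

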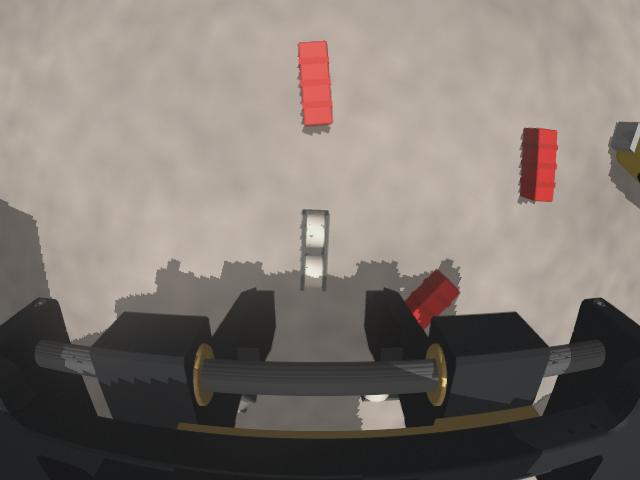

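>>> apply_moves([
  [0.04, 0.022, -0.003, -0.005, 0],
  [0.04, 0.022, -0.001, -0.002, 0],
  [0.035, 0.006, 0, 0, 0],
  [0.035, 0, 0, 0, 0],
])

```text
t: 38.72
ee_pos: [465.4, 291.1, 33.7]
ee_rot: [0.425, 0.571, -0.387, 0.586]
force: [-0.0, -0.4, 0.2]
grip_width: 35.0
```

```bash
python3 -c "
from h import *
to(457,290,24,20)"
```

```text
t38.72 pos [465.4 291.1  33.7] x-axis [ 0.049  0.032 -0.998] jaw ang 19.9 grip 35.0 F [-0.  -0.4  0.2] j6 -0.02
shift tool [ 9.2 -8.8 -1.7]
yaw turn -0.1
shift tool after yaw [ 9.2 -8.8 -1.7]
```

>>> apply_moves([
  [0.035, 0.003, -0.008, -0.001, 0],
  [0.035, 0.007, 0, 0, 0],
  [0.008, 0, 0, 0, 0],
  [0.008, 0, 0, 0, 0],
  [0.008, 0, 0, 0, 0],
  [0.008, 0, 0, 0, 0],
])

```text
t: 39.22
ee_pos: [460.6, 289.9, 29.8]
ee_rot: [0.428, 0.568, -0.384, 0.588]
force: [-0.6, -0.2, -0.6]
grip_width: 13.8
```

```bash
python3 -c "
from h import *
to(440,-365,110)"
```

```text
t39.22 pos [460.6 289.9  29.8] x-axis [ 0.059  0.035 -0.998] jaw ang 19.9 grip 13.8 F [-0.6 -0.2 -0.6] j6 -0.02
shift tool [-104.4 -235.8  607.7]
```

>>> apply_moves([
  [0.008, -0.03, 0, 0, 0],
  [0.008, -0.04, 0, 0.005, 0],
  [0.008, -0.025, -0.012, 0.03, 0],
  [0.008, 0, -0.0145, 0.038, 0],
  [0.008, 0, -0.0145, 0.038, 0],
  [0.008, 0, -0.0145, 0.038, 0],
  [0.008, 0, -0.0145, 0.038, 0],
  [0.008, 0, -0.0145, 0.038, 0],
  [0.008, 0, -0.0145, 0.038, 0],
  [0.008, 0, -0.0145, 0.038, 0],
], grip_force=25)

```text
t: 40.05
ee_pos: [452.3, -39.3, 119.9]
ee_rot: [0.426, 0.569, -0.379, 0.594]
force: [1.4, 0.1, -1.3]
grip_width: 13.8
```

```bash
python3 -c "
from h import *
to(430,-350,110)"
```

```text
t40.05 pos [452.3 -39.3 119.9] x-axis [ 0.067  0.035 -0.997] jaw ang 20.6 grip 13.8 F [ 1.4  0.1 -1.3] j6 -0.78
shift tool [  -2.4 -130.7  282.9]
```

>>> apply_moves([
  [0.008, 0, -0.0145, 0.038, 0],
  [0.008, 0, -0.0145, 0.038, 0],
  [0.008, 0, -0.0145, 0.038, 0],
  [0.008, 0, -0.0145, 0.038, 0],
  [0.008, 0, -0.014, 0.036, 0],
  [0.008, 0, -0.014, 0.036, 0],
  [0.008, 0, 0, 0.01, 0],
  [0.008, 0, 0, 0, 0],
])

```text
t: 40.72
ee_pos: [451.0, -305.4, 112.6]
ee_rot: [0.428, 0.565, -0.382, 0.594]
force: [0.2, 0.1, -0.1]
grip_width: 13.7
```

```bash
python3 -c "
from h import *
to(450,-328,50)"
```

```text
t40.72 pos [ 451.  -305.4  112.6] x-axis [ 0.071  0.03  -0.997] jaw ang 20.1 grip 13.7 F [ 0.2  0.1 -0.1] j6 -1.24
shift tool [ 61.6 -13.5  21.1]
```

>>> apply_moves([
  [0.008, 0.005, -0.01, 0.02, 0],
  [0.008, 0.03, -0.004, 0.003, 0],
  [0.008, 0.03, 0, 0, 0],
  [0.008, 0, 0, 0, 0],
])

```text
t: 41.05
ee_pos: [451.8, -332.4, 47.6]
ee_rot: [0.426, 0.561, -0.383, 0.597]
force: [0.2, -2.9, -3.2]
grip_width: 13.7
```

```bash
python3 -c "
from h import *
to(450,-328,50)"
```

```text
t41.05 pos [ 451.8 -332.4   47.6] x-axis [ 0.077  0.021 -0.997] jaw ang 20.2 grip 13.7 F [ 0.2 -2.9 -3.2] j6 -1.28
shift tool [-2.5 -0.  -4.8]
```

>>> apply_moves([
  [0.03, 0, 0, 0, 0],
  [0.035, 0, 0, 0, 0],
  [0.035, 0, 0, 0, 0],
  [0.04, -0.04, 0, 0, 0],
  [0.04, -0.041, 0, 0, 0],
  [0.04, -0.03, 0, -0.01, 0],
  [0.04, 0, 0, 0, 0],
])

```text
t: 41.63
ee_pos: [439.5, -319.4, 162.5]
ee_rot: [0.426, 0.565, -0.381, 0.595]
force: [-0.0, -0.5, 0.6]
grip_width: 40.0
```

```bash
python3 fit.py; python3 - <<'E'
from h import *
im=cv2.imread('pics/tf.png'); crop(im,100,200,360,340,'t3f')
im,ci=snap('wrist','w4')
to(565,388,120,21.5)
E
```

```text
red [428.6 376.3] -66.4 42.6
red [530.4 283.3] -112.2 42.1
red [564.5 387. ] -68.5 42.4
red [665.5 -37.2] -5.4 102.2
red [669.9  30.1] -8.0 91.3
red [673.5  98.3] -4.0 79.5
scale 3.076923076923077
t41.73 pos [ 439.1 -319.3  158.2] x-axis [ 0.069  0.032 -0.997] jaw ang 20.4 grip 39.8 F [ 0.1 -0.2 -0.5] j6 -1.26
shift tool [  69.3  360.2 -619. ]
yaw turn -1.1
shift tool after yaw [  69.3  372.5 -611.7]
```

View pics/w4.png

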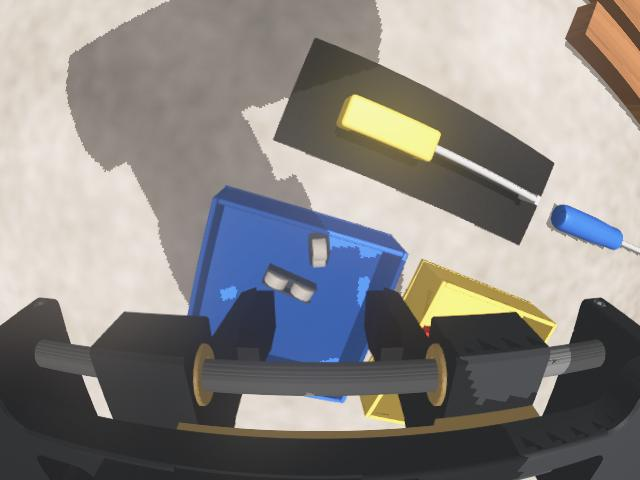

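View pics/t3f.png

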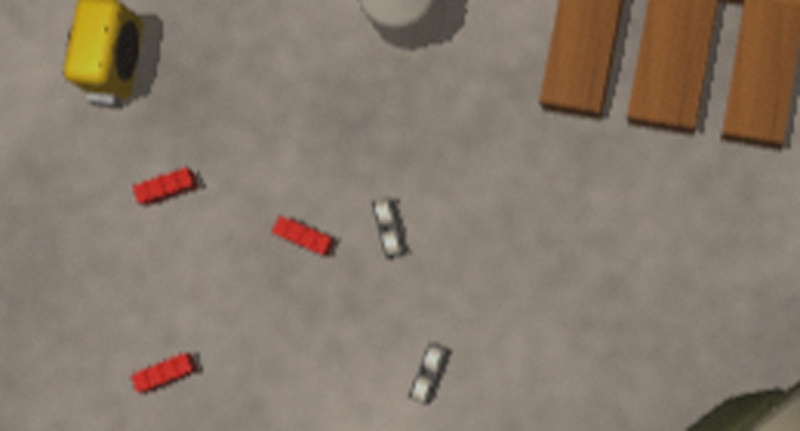

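>>> apply_moves([
  [0.04, 0, 0.02, -0.034, -1.1],
  [0.04, 0, 0.021, -0.035, 0],
  [0.04, 0, 0.021, -0.035, 0],
  [0.04, 0, 0.021, -0.035, 0],
  [0.04, 0, 0.021, -0.035, 0],
  [0.04, 0, 0.021, -0.035, 0],
  [0.04, 0, 0.021, -0.035, 0],
  [0.04, 0, 0.021, -0.035, 0],
  [0.04, 0, 0.021, -0.035, 0],
  [0.04, 0, 0.021, -0.035, 0],
])

```text
t: 42.57
ee_pos: [502.5, 87.3, 164.4]
ee_rot: [0.422, 0.575, -0.38, 0.589]
force: [0.6, -0.2, 1.2]
grip_width: 40.0
```

```bash
python3 -c "
from h import *
to(565,387,120,21.5)"
```

```text
t42.57 pos [502.5  87.3 164.4] x-axis [ 0.05   0.039 -0.998] jaw ang 20.8 grip 40.0 F [ 0.6 -0.2  1.2] j6 -0.46
shift tool [  59.   162.  -256.8]
yaw turn -0.7
shift tool after yaw [  59.   164.9 -254.9]
```

>>> apply_moves([
  [0.04, 0, 0.022, -0.035, -0.7],
  [0.04, 0, 0.022, -0.035, 0],
  [0.04, 0, 0.022, -0.035, 0],
  [0.04, 0, 0.022, -0.035, 0],
  [0.04, 0, 0.022, -0.035, 0],
  [0.04, 0.01, 0.022, -0.035, 0],
  [0.04, 0.01, 0.015, -0.02, 0],
  [0.04, 0, 0, 0, 0],
])

```text
t: 43.23
ee_pos: [547.4, 365.7, 144.3]
ee_rot: [0.411, 0.584, -0.378, 0.589]
force: [-0.1, -0.8, -0.7]
grip_width: 40.2
```

```bash
python3 -c "
from h import *
to(565,387,24,21.5)"
```

```text
t43.23 pos [547.4 365.7 144.3] x-axis [ 0.032  0.036 -0.999] jaw ang 22.1 grip 40.2 F [-0.1 -0.8 -0.7] j6 0.01
shift tool [121.5  19.2 -10.5]
yaw turn 0.6
shift tool after yaw [121.5  19.1 -10.7]
```

>>> apply_moves([
  [0.04, 0.01, 0.014, -0.006, 0.6],
  [0.04, 0.04, 0.003, -0.003, 0],
  [0.04, 0.035, 0, 0, 0],
  [0.04, 0.01, 0, 0, 0],
  [0.04, 0, 0, 0, 0],
])

```text
t: 43.65
ee_pos: [560.2, 385.0, 41.1]
ee_rot: [0.411, 0.585, -0.382, 0.586]
force: [-0.5, 0.4, 0.9]
grip_width: 40.1
```

```bash
python3 -c "
from h import *
to(565,387,24,21.5)
im,ci=snap('wrist','w4')"
```

```text
t43.65 pos [560.2 385.   41.1] x-axis [ 0.024  0.033 -0.999] jaw ang 21.7 grip 40.1 F [-0.5  0.4  0.9] j6 0.03
shift tool [17.3  4.6  0.3]
yaw turn 0.2
shift tool after yaw [17.3  4.6  0.3]
```

View pics/w4.png

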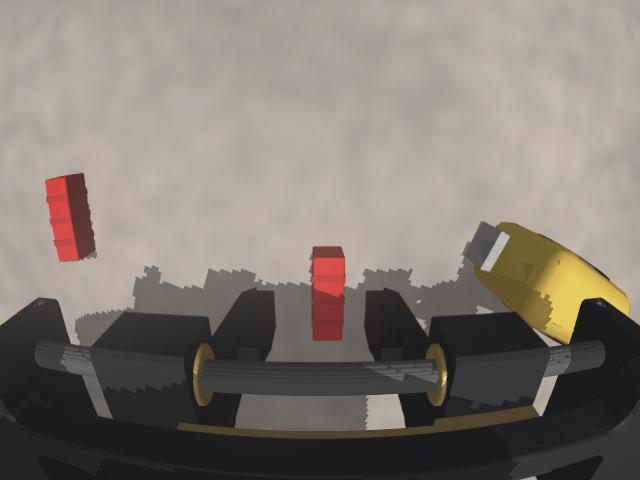

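>>> apply_moves([
  [0.04, 0.01, 0.005, 0, 0],
  [0.035, 0.008, 0, 0, 0],
  [0.008, 0, 0, 0, 0],
  [0.008, 0, 0, 0, 0],
  [0.008, 0, 0, 0, 0],
  [0.008, 0, 0, 0, 0],
])

```text
t: 44.2
ee_pos: [568.6, 387.3, 29.4]
ee_rot: [0.414, 0.583, -0.38, 0.587]
force: [-0.0, -0.2, 0.2]
grip_width: 13.9
```

```bash
python3 -c "
from h import *
to(590,-400,110)"
```

```text
t44.20 pos [568.6 387.3  29.4] x-axis [ 0.033  0.037 -0.999] jaw ang 21.6 grip 13.9 F [-0.  -0.2  0.2] j6 0.03
shift tool [-108.6 -266.6  737.5]
```

>>> apply_moves([
  [0.008, -0.035, 0, 0, 0],
  [0.008, -0.041, 0, 0, 0],
  [0.008, -0.035, -0.007, 0.02, 0],
  [0.008, 0, -0.014, 0.039, 0],
  [0.008, 0, -0.014, 0.039, 0],
  [0.008, 0, -0.014, 0.039, 0],
  [0.008, 0, -0.014, 0.039, 0],
  [0.008, 0, -0.014, 0.039, 0],
  [0.008, 0, -0.014, 0.039, 0],
  [0.008, 0, -0.014, 0.039, 0],
])

```text
t: 45.03
ee_pos: [576.0, 73.0, 140.9]
ee_rot: [0.414, 0.581, -0.372, 0.594]
force: [1.7, 0.5, 0.2]
grip_width: 13.5
```

>>> apply_moves([
  [0.008, 0, -0.014, 0.039, 0],
  [0.008, 0, -0.014, 0.039, 0],
  [0.008, 0, -0.014, 0.039, 0],
  [0.008, 0, -0.014, 0.039, 0],
  [0.008, 0, -0.014, 0.039, 0],
  [0.008, 0, -0.014, 0.039, 0],
  [0.008, 0, -0.014, 0.039, 0],
  [0.008, 0, -0.014, 0.039, 0],
  [0.008, 0, -0.01, 0.03, 0],
])

```text
t: 45.78
ee_pos: [591.3, -294.9, 134.9]
ee_rot: [0.415, 0.577, -0.372, 0.597]
force: [0.5, -0.1, 0.5]
grip_width: 13.8
```

```bash
python3 -c "
from h import *
to(590,-400,110)"
```

```text
t45.78 pos [ 591.3 -294.9  134.9] x-axis [ 0.057  0.034 -0.998] jaw ang 22.3 grip 13.8 F [ 0.5 -0.1  0.5] j6 -1.07
shift tool [ 21.2 -42.7  96.9]
```

>>> apply_moves([
  [0.008, 0, -0.013, 0.035, 0],
  [0.008, 0, -0.013, 0.035, 0],
  [0.008, 0.02, -0.008, 0.02, 0],
  [0.008, 0.035, 0, 0, 0],
  [0.008, 0.02, 0, 0, 0],
  [0.008, 0, 0, 0, 0],
])

```text
t: 46.28
ee_pos: [597.0, -404.4, 58.9]
ee_rot: [0.416, 0.571, -0.376, 0.6]
force: [0.2, -0.2, 0.5]
grip_width: 13.8
```

```bash
python3 -c "
from h import *
to(598,-410,55)"
```

```text
t46.28 pos [ 597.  -404.4   58.9] x-axis [ 0.066  0.024 -0.998] jaw ang 21.9 grip 13.8 F [ 0.2 -0.2  0.5] j6 -1.18
shift tool [ 3.8 -1.4  5.6]
```

Release, rise; then go for R3 at (428.6, 376.3), jaw ≈ 24.

>>> apply_moves([
  [0.03, 0.006, 0, 0.003, 0],
  [0.035, 0, 0, 0, 0],
  [0.035, 0, 0, 0, 0],
  [0.04, -0.04, 0, 0, 0],
  [0.04, -0.041, 0, 0, 0],
  [0.04, -0.03, 0, 0, 0],
  [0.04, 0, 0, 0, 0],
])

```text
t: 46.87
ee_pos: [592.3, -408.3, 174.5]
ee_rot: [0.415, 0.57, -0.375, 0.602]
force: [0.1, -0.6, 1.8]
grip_width: 40.1
```

```bash
python3 fit.py; python3 - <<'E'
from h import *
im,ci=snap('wrist','w4')
to(428.6,376.3,120,24)
E
```

```text
red [428.7 376.5] -65.8 42.3
red [530.3 283.5] -111.9 41.9
red [675.4  28.1] -0.2 44.8
t46.97 pos [ 591.5 -407.3  169. ] x-axis [ 0.064  0.026 -0.998] jaw ang 22.0 grip 40.3 F [-0.1  0.6 -0.3] j6 -1.18
shift tool [  59.   139.2 -787.4]
yaw turn -2.0
shift tool after yaw [  59.   166.2 -782.2]
```

View pics/w4.png

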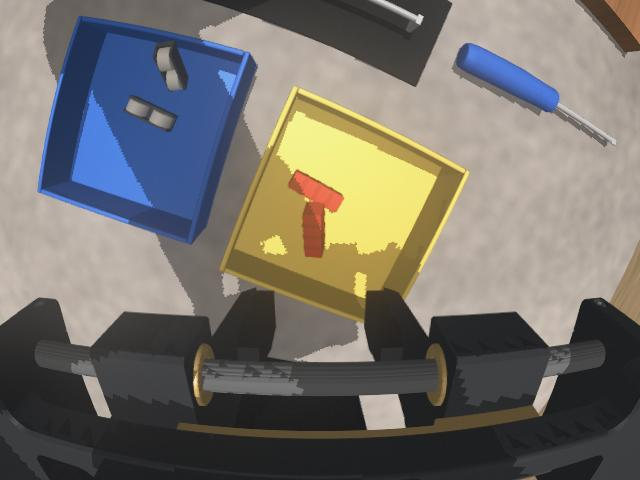

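>>> apply_moves([
  [0.04, 0, 0.006, -0.035, -2],
  [0.04, 0, 0.008, -0.04, 0],
  [0.04, 0, 0.008, -0.04, 0],
  [0.04, 0, 0.008, -0.04, 0],
  [0.04, 0, 0.008, -0.04, 0],
  [0.04, 0, 0.008, -0.04, 0],
  [0.04, 0, 0.008, -0.04, 0],
  [0.04, 0, 0.008, -0.04, 0],
  [0.04, 0, 0.008, -0.04, 0],
  [0.04, 0, 0.008, -0.04, 0],
])

```text
t: 47.8
ee_pos: [495.6, -10.8, 164.1]
ee_rot: [0.406, 0.583, -0.367, 0.6]
force: [-0.2, 0.3, 1.5]
grip_width: 39.6
```

```bash
python3 -c "
from h import *
to(428.7,376.5,120,24)"
```

```text
t47.80 pos [495.6 -10.8 164.1] x-axis [ 0.05   0.033 -0.998] jaw ang 23.7 grip 39.6 F [-0.2  0.3  1.5] j6 -0.72
shift tool [  53.4   91.4 -381. ]
yaw turn -0.3
shift tool after yaw [  53.4   93.6 -380.5]
```

>>> apply_moves([
  [0.04, 0, 0.01, -0.04, 0],
  [0.04, 0, 0.01, -0.04, 0],
  [0.04, 0, 0.01, -0.04, 0],
  [0.04, 0, 0.01, -0.04, 0],
  [0.04, 0, 0.01, -0.04, 0],
  [0.04, 0, 0.01, -0.04, 0],
  [0.04, 0, 0.01, -0.04, 0],
  [0.04, 0.01, 0.01, -0.04, 0],
  [0.04, 0.01, 0.008, -0.03, 0],
  [0.04, 0, 0, 0, 0],
])

```text
t: 48.63
ee_pos: [423.4, 353.3, 146.7]
ee_rot: [0.401, 0.589, -0.368, 0.598]
force: [-0.9, -0.5, -1.0]
grip_width: 40.0
```

```bash
python3 -c "
from h import *
to(428.7,376.5,24,24)"
```

```text
t48.63 pos [423.4 353.3 146.7] x-axis [ 0.037  0.033 -0.999] jaw ang 24.1 grip 40.0 F [-0.9 -0.5 -1. ] j6 0.05
shift tool [123.5   8.6 -17.2]
yaw turn 0.1
shift tool after yaw [123.5   8.5 -17.2]
```

>>> apply_moves([
  [0.04, 0.01, 0.004, -0.01, 0],
  [0.04, 0.04, 0, -0.003, 0],
  [0.04, 0.035, 0, 0, 0],
  [0.04, 0.015, 0, 0, 0],
  [0.04, 0, 0, 0, 0],
])

```text
t: 49.05
ee_pos: [422.1, 371.8, 41.4]
ee_rot: [0.398, 0.59, -0.366, 0.599]
force: [0.3, -0.5, -0.8]
grip_width: 39.7
```

```bash
python3 -c "
from h import *
to(428.7,376.5,24,24)"
```

```text
t49.05 pos [422.1 371.8  41.4] x-axis [ 0.034  0.031 -0.999] jaw ang 24.5 grip 39.7 F [ 0.3 -0.5 -0.8] j6 0.07
shift tool [17.7  7.2 -1.3]
yaw turn 0.5
shift tool after yaw [17.7  7.2 -1.3]
```

>>> apply_moves([
  [0.04, 0.01, 0.006, -0.001, 0],
  [0.035, 0.01, 0, 0, 0],
  [0.008, 0.002, 0, 0, 0],
  [0.008, 0, 0, 0, 0],
  [0.008, 0, 0, 0, 0],
  [0.008, 0, 0, 0, 0],
])

```text
t: 49.55
ee_pos: [423.9, 372.8, 21.6]
ee_rot: [0.395, 0.592, -0.37, 0.597]
force: [-0.3, -0.8, -0.0]
grip_width: 13.8
```

```bash
python3 -c "
from h import *
to(590,-345,110)"
```

```text
t49.55 pos [423.9 372.8  21.6] x-axis [ 0.025  0.027 -0.999] jaw ang 24.5 grip 13.8 F [-0.3 -0.8 -0. ] j6 0.07
shift tool [-103.5 -143.5  720.6]
```

>>> apply_moves([
  [0.008, -0.035, 0, 0, 0],
  [0.008, -0.041, 0, 0, 0],
  [0.008, -0.035, -0.004, 0.02, 0],
  [0.008, 0, -0.008, 0.04, 0],
  [0.008, 0, -0.008, 0.04, 0],
  [0.008, 0, -0.008, 0.04, 0],
  [0.008, 0, -0.008, 0.04, 0],
  [0.008, 0, -0.008, 0.04, 0],
  [0.008, 0, -0.008, 0.04, 0],
  [0.008, 0, -0.008, 0.04, 0],
])

```text
t: 50.38
ee_pos: [492.9, 68.0, 135.8]
ee_rot: [0.395, 0.591, -0.363, 0.603]
force: [1.4, 0.3, -1.1]
grip_width: 13.8
```

>>> apply_moves([
  [0.008, 0, -0.008, 0.04, 0],
  [0.008, 0, -0.008, 0.04, 0],
  [0.008, 0, -0.008, 0.04, 0],
  [0.008, 0, -0.008, 0.04, 0],
  [0.008, 0, -0.008, 0.04, 0],
  [0.008, 0, -0.008, 0.04, 0],
  [0.008, 0, -0.008, 0.04, 0],
  [0.008, 0, -0.008, 0.04, 0],
  [0.008, 0, -0.008, 0.03, 0],
])

```text
t: 51.13
ee_pos: [573.6, -290.7, 133.3]
ee_rot: [0.396, 0.587, -0.365, 0.605]
force: [-0.5, 1.1, -0.5]
grip_width: 13.7
```

```bash
python3 -c "
from h import *
to(590,-343,110)"
```

```text
t51.13 pos [ 573.6 -290.7  133.3] x-axis [ 0.046  0.024 -0.999] jaw ang 24.9 grip 13.7 F [-0.5  1.1 -0.5] j6 -1.12
shift tool [22.8 -8.3 54.3]
```

>>> apply_moves([
  [0.008, 0, -0.006, 0.025, 0],
  [0.008, 0.02, -0.002, 0.015, 0],
  [0.008, 0.035, 0, 0, 0],
  [0.008, 0.02, 0, 0, 0],
  [0.008, 0, 0, 0, 0],
])

```text
t: 51.55
ee_pos: [586.6, -342.2, 57.3]
ee_rot: [0.398, 0.581, -0.369, 0.607]
force: [-0.9, -0.2, -0.7]
grip_width: 13.9
```

```bash
python3 -c "
from h import *
to(590,-345,55)"
```

```text
t51.55 pos [ 586.6 -342.2   57.3] x-axis [ 0.053  0.015 -0.998] jaw ang 24.4 grip 13.9 F [-0.9 -0.2 -0.7] j6 -1.16
shift tool [2.4 1.8 4. ]
```

>>> apply_moves([
  [0.03, 0.005, 0, 0.002, 0],
  [0.035, 0, 0, 0, 0],
  [0.035, 0, 0, 0, 0],
  [0.04, -0.04, 0, 0, 0],
  [0.04, -0.041, 0, 0, 0],
  [0.04, -0.03, 0, 0, 0],
  [0.04, 0, 0, 0, 7],
  [0.04, 0, 0, 0, 7],
  [0.04, 0, 0, 0, 7],
  [0.04, 0, 0, 0, 7],
])

```text
t: 52.38
ee_pos: [583.1, -345.0, 182.5]
ee_rot: [0.535, 0.467, -0.5, 0.496]
force: [0.3, 0.5, -0.7]
grip_width: 40.2
```

>>> apply_moves([
  [0.04, 0, 0, 0, 7],
  [0.04, 0, 0, 0, 7],
  [0.04, 0, 0, 0, 0],
  [0.04, 0, 0, 0, 0],
])

```text
t: 52.72
ee_pos: [583.9, -344.2, 190.2]
ee_rot: [0.594, 0.397, -0.553, 0.429]
force: [-0.4, 0.3, -0.2]
grip_width: 40.1
```

```bash
python3 fit.py; python3 - <<'E'
from h import *
im,ci=snap('wrist','w4')
to(530.4,283.4,120,-22)
E
```

```text
red [530.4 283.4] -112.2 41.9
red [665.  -39.1] -3.8 101.0
red [669.3  27.7] -3.4 89.9
red [673.2  95.8] -2.9 78.2
t52.82 pos [ 583.9 -344.2  189.9] x-axis [ 0.073 -0.003 -0.997] jaw ang -18.6 grip 39.9 F [ 0.4  0.5 -0.9] j6 -0.41
shift tool [  64.1 -254.9 -576.7]
yaw turn 3.4
shift tool after yaw [  64.1 -288.9 -560.4]
```

View pics/w4.png

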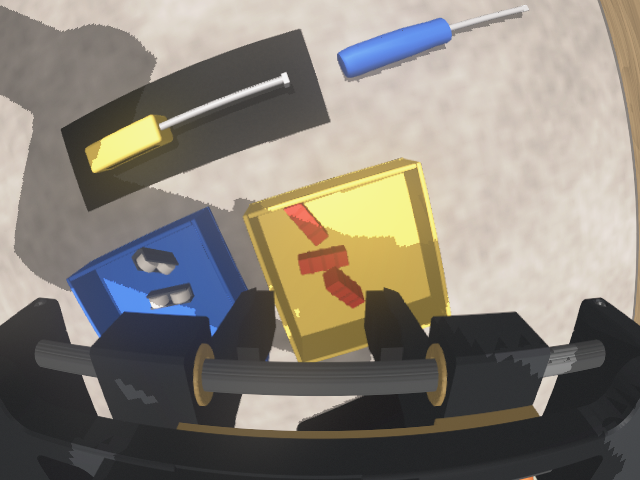

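>>> apply_moves([
  [0.04, 0, -0.016, -0.033, 3.4],
  [0.04, 0, -0.019, -0.037, 0],
  [0.04, 0, -0.019, -0.037, 0],
  [0.04, 0, -0.019, -0.037, 0],
  [0.04, 0, -0.019, -0.037, 0],
  [0.04, 0, -0.019, -0.037, 0],
  [0.04, 0, -0.019, -0.037, 0],
  [0.04, 0, -0.019, -0.037, 0],
  [0.04, 0, -0.019, -0.037, 0],
  [0.04, 0, -0.019, -0.037, 0],
])

```text
t: 53.65
ee_pos: [540.4, 62.2, 185.3]
ee_rot: [0.604, 0.382, -0.562, 0.417]
force: [0.6, 1.0, -0.1]
grip_width: 40.0
```

```bash
python3 -c "
from h import *
to(530.4,283.4,120,-22)"
```

```text
t53.65 pos [540.4  62.2 185.3] x-axis [ 0.077 -0.007 -0.997] jaw ang -21.2 grip 40.0 F [ 0.6  1.  -0.1] j6 0.27
shift tool [  62.8  -94.  -201.2]
yaw turn 0.8
shift tool after yaw [  62.8  -96.7 -199.9]
```

>>> apply_moves([
  [0.04, 0, -0.019, -0.037, 0.8],
  [0.04, 0, -0.019, -0.037, 0],
  [0.04, 0, -0.019, -0.037, 0],
  [0.04, 0, -0.017, -0.037, 0],
  [0.04, 0.01, -0.014, -0.032, 0],
  [0.04, 0.02, 0, 0, 0],
  [0.04, 0.02, 0, 0, 0],
  [0.04, 0, 0, 0, 0],
])

```text
t: 54.32
ee_pos: [524.6, 274.1, 134.6]
ee_rot: [0.603, 0.387, -0.555, 0.422]
force: [-1.0, -0.0, -1.1]
grip_width: 39.6
```

```bash
python3 -c "
from h import *
to(530.4,283.4,24,-22)"
```

```text
t54.32 pos [524.6 274.1 134.6] x-axis [ 0.084 -0.003 -0.996] jaw ang -20.2 grip 39.6 F [-1.  -0.  -1.1] j6 0.66
shift tool [110.7  -6.6  -7.8]
yaw turn 1.8
shift tool after yaw [110.7  -6.9  -7.6]
```

>>> apply_moves([
  [0.04, 0.02, -0.004, -0.006, 1.8],
  [0.04, 0.04, -0.002, 0, 0],
  [0.04, 0.03, 0, 0, 0],
  [0.04, 0, 0, 0, 0],
])

```text
t: 54.65
ee_pos: [531.1, 282.3, 46.7]
ee_rot: [0.611, 0.379, -0.557, 0.416]
force: [-0.3, -0.4, -0.8]
grip_width: 39.9
```

```bash
python3 -c "
from h import *
to(530.4,283.4,24,-22)"
```

```text
t54.65 pos [531.1 282.3  46.7] x-axis [ 0.091 -0.001 -0.996] jaw ang -21.7 grip 39.9 F [-0.3 -0.4 -0.8] j6 0.70
shift tool [22.5 -3.  -0. ]
yaw turn 0.3
shift tool after yaw [22.5 -3.  -0. ]
```

>>> apply_moves([
  [0.04, 0.014, -0.003, 0, 0],
  [0.035, 0.012, -0.001, 0, 0],
  [0.025, 0.002, 0, 0, 0],
  [0.008, 0, 0, 0, 0],
  [0.008, 0, 0, 0, 0],
  [0.008, 0, 0, 0, 0],
])

```text
t: 55.15
ee_pos: [533.7, 283.3, 25.5]
ee_rot: [0.613, 0.378, -0.554, 0.417]
force: [-0.6, -0.1, 0.3]
grip_width: 14.5
```

```bash
python3 -c "
from h import *
to(630,-375,110)"
```

```text
t55.15 pos [533.7 283.3  25.5] x-axis [ 0.099  0.001 -0.995] jaw ang -21.5 grip 14.5 F [-0.6 -0.1  0.3] j6 0.70
shift tool [-75.4 337.5 574.6]
```

>>> apply_moves([
  [0.008, -0.035, 0, 0, 0],
  [0.008, -0.041, 0, 0, 0],
  [0.008, -0.03, 0.01, 0.015, 0],
  [0.008, 0, 0.02, 0.0345, 0],
  [0.008, 0, 0.02, 0.0345, 0],
  [0.008, 0, 0.02, 0.0345, 0],
  [0.008, 0, 0.02, 0.0345, 0],
  [0.008, 0, 0.02, 0.0345, 0],
  [0.008, 0, 0.02, 0.0345, 0],
  [0.008, 0, 0.02, 0.0345, 0],
])

```text
t: 55.98
ee_pos: [571.7, -15.0, 152.3]
ee_rot: [0.615, 0.379, -0.546, 0.425]
force: [0.6, -0.9, -1.0]
grip_width: 13.9
```

>>> apply_moves([
  [0.008, 0, 0.02, 0.0345, 0],
  [0.008, 0, 0.02, 0.0345, 0],
  [0.008, 0, 0.02, 0.0345, 0],
  [0.008, 0, 0.02, 0.0345, 0],
  [0.008, 0, 0.02, 0.0345, 0],
  [0.008, 0, 0.02, 0.0345, 0],
  [0.008, 0, 0.02, 0.0345, 0],
  [0.008, 0, 0.015, 0.025, 0],
])

```text
t: 56.65
ee_pos: [621.7, -335.0, 168.6]
ee_rot: [0.617, 0.375, -0.544, 0.428]
force: [-0.2, 0.6, 0.6]
grip_width: 13.6
```

```bash
python3 -c "
from h import *
to(628,-368,110)"
```

```text
t56.65 pos [ 621.7 -335.   168.6] x-axis [ 0.128 -0.004 -0.992] jaw ang -20.8 grip 13.6 F [-0.2  0.6  0.6] j6 -0.34
shift tool [59.  10.4 31.1]
```

>>> apply_moves([
  [0.008, 0.01, 0.004, 0.015, 0],
  [0.008, 0.04, 0, 0.004, 0],
  [0.008, 0.04, -0.004, 0, 0],
  [0.008, 0.015, 0, 0, 0],
  [0.008, 0, 0, 0, 0],
])

```text
t: 57.07
ee_pos: [628.1, -362.0, 62.7]
ee_rot: [0.618, 0.369, -0.544, 0.43]
force: [0.2, 0.3, -0.5]
grip_width: 13.6
```

```bash
python3 -c "
from h import *
to(625,-368,55)"
```

```text
t57.07 pos [ 628.1 -362.    62.7] x-axis [ 0.135 -0.012 -0.991] jaw ang -21.1 grip 13.6 F [ 0.2  0.3 -0.5] j6 -0.38
shift tool [ 7.3 -1.7  7. ]
```

>>> apply_moves([
  [0.03, 0.008, 0, 0.003, 0],
  [0.035, 0, 0, 0, 0],
  [0.035, 0, 0, 0, 0],
  [0.04, -0.04, 0, 0, 0],
  [0.04, -0.041, 0, 0, 0],
  [0.04, -0.035, 0, 0, 7],
  [0.04, 0, 0, 0, 7],
  [0.04, 0, 0, 0, 7],
  [0.04, 0, 0, 0, 7],
  [0.04, 0, 0, 0, 7],
])

```text
t: 57.9
ee_pos: [613.2, -361.1, 188.6]
ee_rot: [0.723, 0.18, -0.627, 0.225]
force: [0.0, -0.4, -0.4]
grip_width: 40.2
```

>>> apply_moves([
  [0.04, -0.041, 0, 0, 7],
  [0.04, 0.041, 0, 0, 7],
  [0.04, -0.041, 0, 0, 0],
  [0.04, 0.041, 0, 0, 0],
  [0.04, -0.041, 0, 0, 0],
  [0.04, 0.041, 0, 0, 0],
  [0.04, -0.041, 0, 0, 0],
  [0.04, 0.041, 0, 0, 0],
  [0.04, 0, 0, 0, 0],
])

```text
t: 58.65
ee_pos: [612.4, -359.0, 191.8]
ee_rot: [0.743, 0.104, -0.649, 0.126]
force: [-0.2, 0.2, -2.2]
grip_width: 40.2
```

```bash
python3 - <<'E'
from h import *
im,ci=snap('wrist','w5')
im,ci=snap('top','t5'); crop(im,180,220,280,295,'t5f',8)
im2=crop(im,90,190,360,340,'t5g')
to(536,219,120,-72)
E
```

```text
scale 8
scale 2.962962962962963
t58.75 pos [ 614.  -360.5  200.1] x-axis [ 0.146 -0.018 -0.989] jaw ang -71.4 grip 40.0 F [-0.7 -0.9  0.8] j6 0.51
shift tool [  57.2 -578.1 -104.1]
yaw turn 0.6
shift tool after yaw [  57.2 -579.1  -98.2]
```

View pics/w5.png

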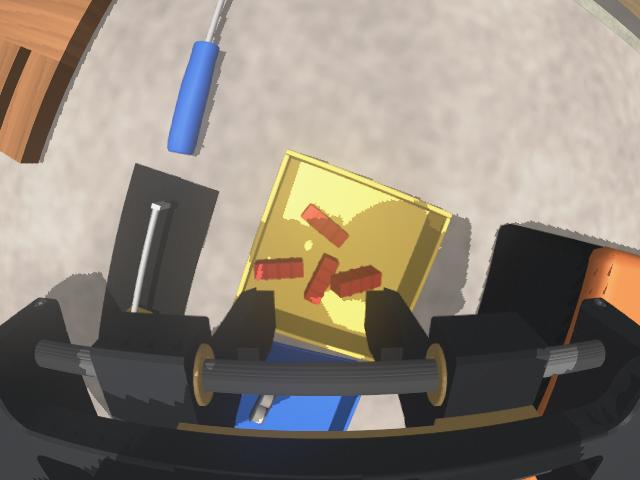

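View pics/t5f.png

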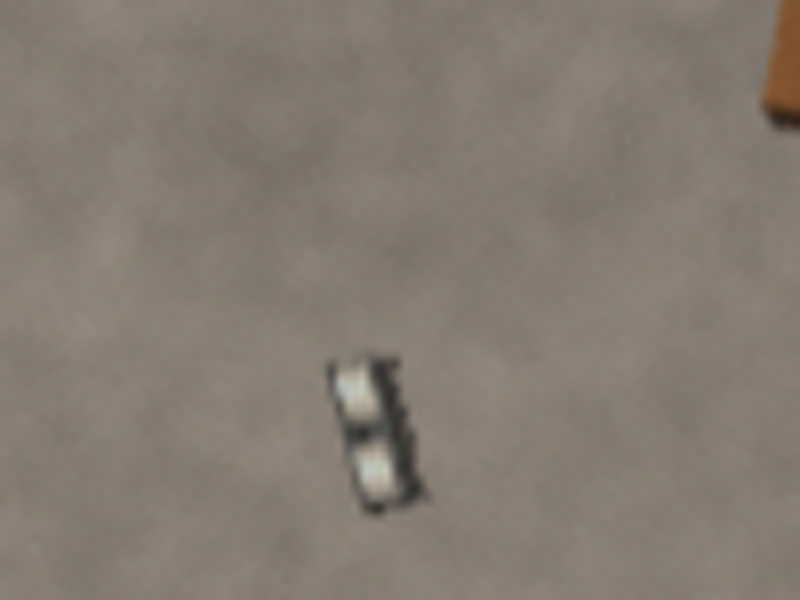

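View pics/t5g.png

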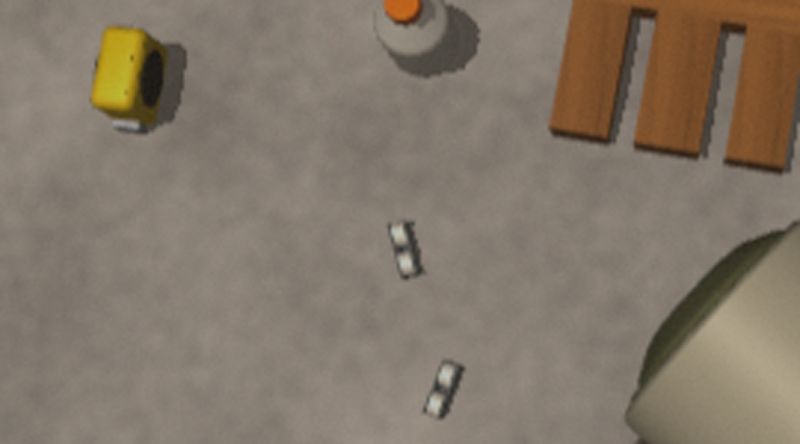

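```bash
python3 - <<'E'
from h import *
ci=optics.camera_info('top')
def m(o,s,p,q,z=18):
    W=[p2w(ci,(a[0]+.5)/s-.5+o[0],(a[1]+.5)/s-.5+o[1],z) for a in (p,q)]
    d=W[0]-W[1];print(((W[0]+W[1])[:2]/2).round(1),np.degrees(np.arctan2(d[1],d[0])).round(1),np.linalg.norm(d).round(1))
m((180,220),8,(352,364),(383,506))
m((90,190),800/270,(398,223),(410,277))
m((90,190),800/270,(452,362),(433,416))
E
```

```text
[536.5 220.7] 15.5 41.2
[536.3 219.5] 15.7 42.4
[433.2 184.8] -16.6 41.8
```

>>> apply_moves([
  [0.04, 0, -0.038, -0.007, 3],
  [0.04, 0, -0.04, -0.007, 0],
  [0.04, 0, -0.04, -0.007, 0],
  [0.04, 0, -0.04, -0.007, 0],
  [0.04, 0, -0.04, -0.007, 0],
  [0.04, 0, -0.04, -0.007, 0],
  [0.04, 0, -0.04, -0.007, 0],
  [0.04, 0, -0.04, -0.007, 0],
  [0.04, 0, -0.04, -0.007, 0],
  [0.04, 0, -0.04, -0.007, 0],
])

```text
t: 59.58
ee_pos: [574.8, 45.0, 209.1]
ee_rot: [0.763, 0.069, -0.633, 0.115]
force: [-0.1, 0.4, 0.2]
grip_width: 40.0
```

```bash
python3 -c "
from h import *
to(536.5,220,120,-74.4)"
```

```text
t59.58 pos [574.8  45.  209.1] x-axis [ 0.19  -0.04  -0.981] jaw ang -75.4 grip 40.0 F [-0.1  0.4  0.2] j6 1.19
shift tool [  73.1 -186.2    5.7]
yaw turn -1.0
shift tool after yaw [  73.1 -186.3    2.4]
```

>>> apply_moves([
  [0.04, 0, 0, 0.04, 0],
  [0.04, 0, 0, 0.04, 0],
  [0.04, 0, 0, 0.03, 0],
  [0.04, 0, 0, 0, 0],
  [0.04, -0.041, 0, 0, 0],
  [0.04, 0.041, 0, 0, 0],
  [0.04, -0.041, 0, 0, 0],
  [0.04, 0.041, 0, 0, 0],
  [0.04, -0.041, 0, 0, 0],
  [0.04, 0.041, 0, 0, 0],
])

```text
t: 60.42
ee_pos: [470.2, 26.3, 206.8]
ee_rot: [0.77, 0.074, -0.622, 0.123]
force: [2.4, -0.8, 3.9]
grip_width: 40.2
```

```bash
python3 j.py
```

```text
t60.42 pos [470.2  26.3 206.8] x-axis [ 0.216 -0.039 -0.976] jaw ang -74.5 grip 40.2 F [ 2.4 -0.8  3.9] j6 1.09
shift tool [0. 0. 0.]
[-0.1985  0.2156  1.7241  0.0052  0.9804  1.09  ] pitch 0.2216 plane -11.4
```

>>> apply_moves([
  [0.04, -0.041, 0, 0, 0],
  [0.04, 0.041, 0, 0, 0],
  [0.04, -0.041, 0, 0, 0],
  [0.04, 0.041, 0, 0, 0],
  [0.04, -0.041, 0, 0, 0],
  [0.04, 0.041, 0, 0, 0],
  [0.04, -0.041, 0, 0, 0],
  [0.04, 0.041, 0, 0, 0],
])

```text
t: 61.08
ee_pos: [476.4, 25.2, 206.7]
ee_rot: [0.757, 0.078, -0.638, 0.116]
force: [3.5, -0.4, 2.6]
grip_width: 40.0
```

```bash
python3 j.py
```

```text
t61.08 pos [476.4  25.2 206.7] x-axis [ 0.174 -0.03  -0.984] jaw ang -74.5 grip 40.0 F [ 3.5 -0.4  2.6] j6 1.09
shift tool [0. 0. 0.]
[-0.1983  0.2399  1.6828  0.0053  1.0418  1.0931] pitch 0.177 plane -11.4
```

>>> apply_moves([
  [0.04, -0.041, 0, 0, 0],
  [0.04, 0.041, 0, 0, 0],
  [0.04, -0.041, 0, 0, 0],
  [0.04, 0.041, 0, 0, 0],
  [0.04, -0.041, 0, 0, 0],
  [0.04, 0.041, 0, 0, 0],
  [0.04, -0.041, 0, 0, 0],
  [0.04, 0.041, 0, 0, 0],
  [0.04, -0.041, 0, 0, 0],
  [0.04, 0.041, 0, 0, 0],
])

```text
t: 61.92
ee_pos: [477.5, 25.3, 206.0]
ee_rot: [0.738, 0.085, -0.661, 0.108]
force: [3.2, -0.6, 2.2]
grip_width: 40.0
```

```bash
python3 j.py
```

```text
t61.92 pos [477.5  25.3 206. ] x-axis [ 0.113 -0.018 -0.993] jaw ang -74.4 grip 40.0 F [ 3.2 -0.6  2.2] j6 1.10
shift tool [0. 0. 0.]
[-0.1978  0.2634  1.6442  0.0055  1.1198  1.0968] pitch 0.1142 plane -11.3
```

>>> apply_moves([
  [0.04, -0.041, 0, 0, 0],
  [0.04, 0.041, 0, 0, 0],
  [0.04, -0.041, 0, 0, 0],
  [0.04, 0.041, 0, 0, 0],
  [0.04, -0.041, 0, 0, 0],
  [0.04, 0.041, 0, 0, 0],
  [0.04, -0.041, 0, 0, 0],
  [0.04, 0.041, 0, 0, 0],
])

```text
t: 62.58
ee_pos: [470.6, 26.9, 205.3]
ee_rot: [0.717, 0.092, -0.683, 0.1]
force: [2.8, -0.2, 3.0]
grip_width: 39.7
```

```bash
python3 j.py; python3 -c "
from h import *
to(536.5,220,120,-74.4)"
```

```text
t62.58 pos [470.6  26.9 205.3] x-axis [ 0.049 -0.005 -0.999] jaw ang -74.5 grip 39.7 F [ 2.8 -0.2  3. ] j6 1.10
shift tool [0. 0. 0.]
[-0.1974  0.2755  1.6246  0.0056  1.1921  1.0998] pitch 0.0494 plane -11.3
t62.58 pos [470.6  26.9 205.3] x-axis [ 0.049 -0.005 -0.999] jaw ang -74.5 grip 39.7 F [ 2.8 -0.2  3. ] j6 1.10
shift tool [  87.5 -169.8 -111.3]
yaw turn -0.1
shift tool after yaw [  87.5 -169.7 -111.5]
```

Tilt is back to 0.05. On to Ba.

>>> apply_moves([
  [0.04, 0, -0.034, -0.022, 0],
  [0.04, 0, -0.034, -0.022, 0],
  [0.04, 0, -0.034, -0.022, 0],
  [0.04, 0, -0.034, -0.022, 0],
  [0.04, 0.03, -0.018, -0.013, 0],
  [0.04, 0.035, 0, 0, 0],
  [0.04, 0.02, 0, 0, 0],
  [0.04, 0, 0, 0, 0],
])

```text
t: 63.25
ee_pos: [538.2, 211.4, 131.6]
ee_rot: [0.726, 0.09, -0.675, 0.096]
force: [0.7, -0.8, -0.6]
grip_width: 39.6
```

```bash
python3 -c "
from h import *
to(536.5,220,24,-74.4)
im,ci=snap('wrist','w5')"
```

```text
t63.25 pos [538.2 211.4 131.6] x-axis [ 0.074  0.002 -0.997] jaw ang -74.8 grip 39.6 F [ 0.7 -0.8 -0.6] j6 1.49
shift tool [107.2 -10.7   7.1]
yaw turn -0.4
shift tool after yaw [107.2 -10.7   7. ]
```

View pics/w5.png

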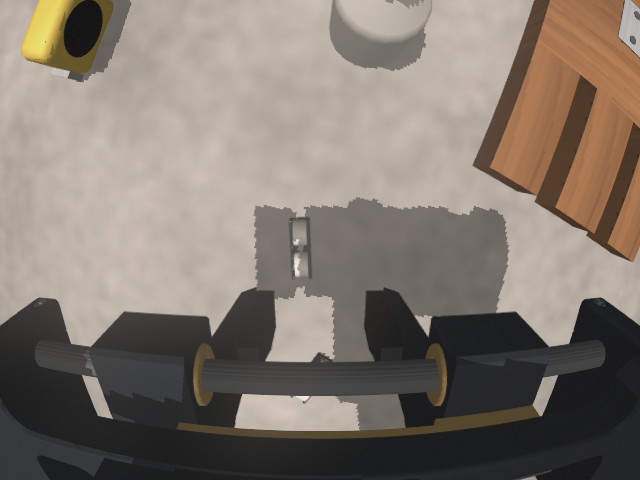

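>>> apply_moves([
  [0.04, 0.015, -0.008, 0.005, 0],
  [0.04, 0.04, -0.002, 0.002, 0],
  [0.04, 0.03, 0, 0, 0],
  [0.04, 0, 0, 0, 0],
])

```text
t: 63.63
ee_pos: [543.4, 220.0, 59.0]
ee_rot: [0.735, 0.09, -0.665, 0.095]
force: [-1.2, 0.0, -0.0]
grip_width: 39.8
```

```bash
python3 -c "
from h import *
to(536.5,220,24,-74.4)"
```

```text
t63.63 pos [543.4 220.   59. ] x-axis [ 0.099  0.006 -0.995] jaw ang -75.0 grip 39.8 F [-1.2  0.  -0. ] j6 1.51
shift tool [34.2 -2.5 10. ]
yaw turn -0.6
shift tool after yaw [34.2 -2.6 10. ]
```

>>> apply_moves([
  [0.04, 0.022, -0.002, 0.006, 0],
  [0.04, 0.016, -0.001, 0.004, 0],
  [0.03, 0.003, 0, 0, 0],
  [0.008, 0, 0, 0, 0],
  [0.008, 0, 0, 0, 0],
  [0.008, 0, 0, 0, 0],
])

```text
t: 64.13
ee_pos: [546.0, 220.6, 32.9]
ee_rot: [0.743, 0.089, -0.656, 0.093]
force: [0.3, -0.0, -0.1]
grip_width: 15.6
```

```bash
python3 -c "
from h import *
to(440,-400,110)"
```

```text
t64.13 pos [546.  220.6  32.9] x-axis [ 0.123  0.01  -0.992] jaw ang -75.2 grip 15.6 F [ 0.3 -0.  -0.1] j6 1.51
shift tool [-95.7 574.5 251.1]
```

>>> apply_moves([
  [0.03, 0, 0, 0.003, 0],
  [0.03, 0.006, 0, 0.003, 0],
  [0.03, 0.006, 0, 0.002, 0],
  [0.008, 0.001, 0, 0, 0],
  [0.008, 0, 0, 0, 0],
  [0.008, 0, 0, 0, 0],
  [0.008, 0, 0, 0, 0],
])

```text
t: 64.72
ee_pos: [541.0, 218.7, 21.6]
ee_rot: [0.745, 0.089, -0.654, 0.093]
force: [-0.3, 0.2, 3.6]
grip_width: 13.8
```

```bash
python3 -c "
from h import *
to(440,-400,110)"
```

```text
t64.72 pos [541.  218.7  21.6] x-axis [ 0.128  0.011 -0.992] jaw ang -75.2 grip 13.8 F [-0.3  0.2  3.6] j6 1.51
shift tool [-107.4  574.3  243.6]
```

>>> apply_moves([
  [0.008, -0.035, 0, 0, 0],
  [0.008, -0.041, 0, 0, 0],
  [0.008, -0.03, 0.018, 0.008, 0],
  [0.008, 0, 0.037, 0.016, 0],
  [0.008, 0, 0.037, 0.016, 0],
  [0.008, 0, 0.037, 0.016, 0],
  [0.008, 0, 0.037, 0.016, 0],
  [0.008, 0, 0.037, 0.016, 0],
  [0.008, 0, 0.037, 0.016, 0],
  [0.008, 0, 0.037, 0.016, 0],
])

```text
t: 65.55
ee_pos: [482.6, -85.5, 122.9]
ee_rot: [0.746, 0.093, -0.652, 0.098]
force: [0.7, 0.2, -1.1]
grip_width: 14.2
```

```bash
python3 -c "
from h import *
to(412,-382,110)"
```

```text
t65.55 pos [482.6 -85.5 122.9] x-axis [ 0.132  0.011 -0.991] jaw ang -74.5 grip 14.2 F [ 0.7  0.2 -1.1] j6 0.80
shift tool [  0.3 266.4 148.6]
```

>>> apply_moves([
  [0.008, 0, 0.036, 0.02, 0],
  [0.008, 0, 0.036, 0.02, 0],
  [0.008, 0, 0.036, 0.02, 0],
  [0.008, 0, 0.036, 0.02, 0],
  [0.008, 0, 0.036, 0.02, 0],
  [0.008, 0, 0.036, 0.02, 0],
  [0.008, 0, 0.02, 0.012, 0],
  [0.008, 0, 0, 0, 0],
])

```text
t: 66.22
ee_pos: [414.9, -359.1, 112.0]
ee_rot: [0.747, 0.089, -0.652, 0.098]
force: [0.4, 0.4, -1.1]
grip_width: 13.9
```

```bash
python3 -c "
from h import *
to(412,-382,55)"
```

```text
t66.22 pos [ 414.9 -359.1  112. ] x-axis [ 0.135  0.006 -0.991] jaw ang -74.9 grip 13.9 F [ 0.4  0.4 -1.1] j6 0.26
shift tool [55.9 19.6 16.3]
```

>>> apply_moves([
  [0.008, 0.015, 0.012, 0.01, 0],
  [0.008, 0.03, 0, 0.004, 0],
  [0.008, 0.012, 0, 0, 0],
  [0.008, 0, 0, 0, 0],
])

```text
t: 66.55
ee_pos: [412.1, -375.6, 52.8]
ee_rot: [0.747, 0.087, -0.651, 0.097]
force: [0.2, 0.3, -0.8]
grip_width: 13.7
```

```bash
python3 -c "
from h import *
to(412,-382,55)"
```

```text
t66.55 pos [ 412.1 -375.6   52.8] x-axis [ 0.136  0.003 -0.991] jaw ang -75.1 grip 13.7 F [ 0.2  0.3 -0.8] j6 0.21
shift tool [-2.3  6.2  1.5]
```

>>> apply_moves([
  [0.03, 0, 0, 0, 0],
  [0.035, 0, 0, 0, 0],
  [0.035, 0, 0, 0, 0],
  [0.04, -0.04, 0, 0, 0],
  [0.04, -0.041, 0, 0, 0],
  [0.04, -0.035, 0, 0, 6],
  [0.04, 0, 0, 0, 7],
  [0.04, 0, 0, 0, 7],
  [0.04, 0, 0, 0, 7],
  [0.04, 0, 0, 0, 4.6],
])

```text
t: 67.38
ee_pos: [397.9, -372.7, 181.9]
ee_rot: [0.747, -0.1, -0.648, -0.112]
force: [-0.0, -0.4, 0.1]
grip_width: 39.9
```

```bash
python3 - <<'E'
from h import *
im,ci=snap('wrist','w6')
im,ci=snap('top','t6'); crop(im,180,260,280,335,'t6f',8)
to(433.2,184.8,120,-106.6)
E
```

```text
scale 8
t67.48 pos [ 398.  -372.7  181.6] x-axis [ 0.141 -0.004 -0.99 ] jaw ang -106.9 grip 40.3 F [ 0.5  0.  -0.5] j6 0.80
shift tool [  63.7 -541.   138.1]
yaw turn -0.3
shift tool after yaw [  63.7 -541.7  135.5]
```

View pics/w6.png

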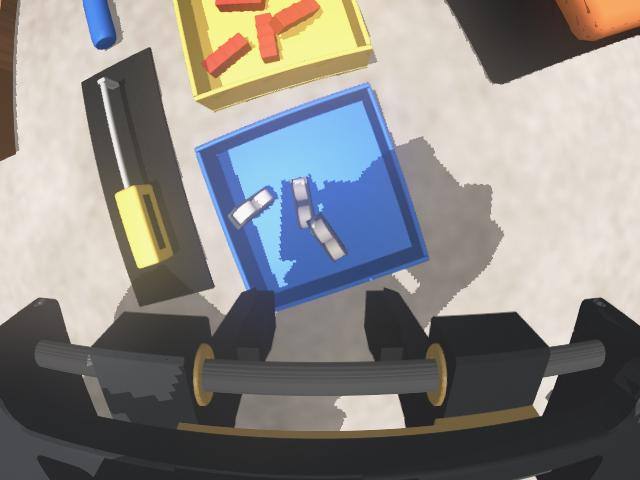

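View pics/t6f.png

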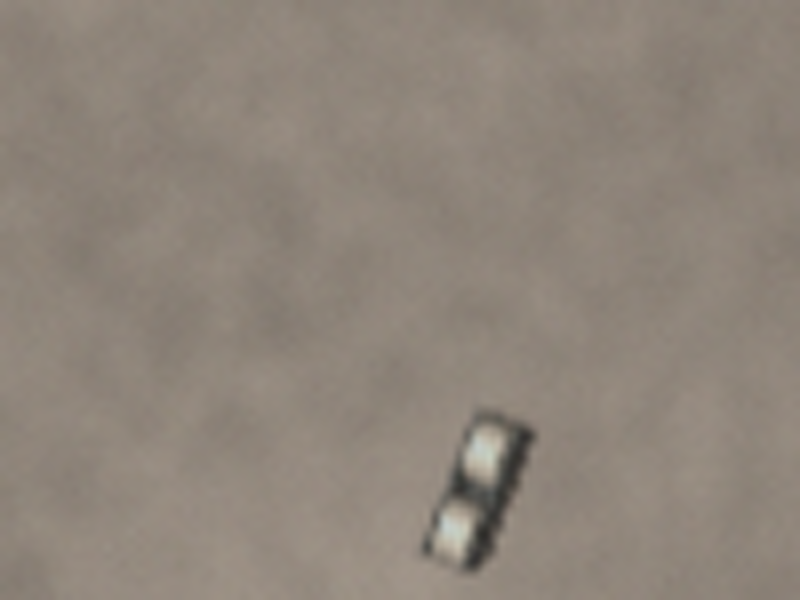

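>>> apply_moves([
  [0.04, 0, -0.035, 0.009, 0],
  [0.04, 0, -0.039, 0.01, 0],
  [0.04, 0, -0.039, 0.01, 0],
  [0.04, 0, -0.039, 0.01, 0],
  [0.04, 0, -0.039, 0.01, 0],
  [0.04, 0, -0.039, 0.01, 0],
  [0.04, 0, -0.039, 0.01, 0],
  [0.04, 0, -0.039, 0.01, 0],
  [0.04, 0, -0.039, 0.01, 0],
  [0.04, 0, -0.039, 0.01, 0],
])

```text
t: 68.32
ee_pos: [409.5, 33.3, 183.6]
ee_rot: [0.752, -0.093, -0.645, -0.098]
force: [1.4, -0.3, -0.3]
grip_width: 39.9
```

```bash
python3 -c "
from h import *
to(433.2,184.8,120,-106.6)"; python3 j.py
```

```text
t68.32 pos [409.5  33.3 183.6] x-axis [ 0.15  -0.013 -0.989] jaw ang -105.4 grip 39.9 F [ 1.4 -0.3 -0.3] j6 1.61
shift tool [  64.5 -150.5   27.3]
yaw turn 1.2
shift tool after yaw [  64.5 -149.9   30.3]
t68.32 pos [409.5  33.3 183.6] x-axis [ 0.15  -0.013 -0.989] jaw ang -105.4 grip 39.9 F [ 1.4 -0.3 -0.3] j6 1.61
shift tool [0. 0. 0.]
[-0.2209  0.1665  1.8634  0.0249  0.9625  1.6088] pitch 0.1493 plane -12.7
```

>>> apply_moves([
  [0.04, 0, -0.039, 0.008, 1.2],
  [0.04, 0, -0.039, 0.008, 0],
  [0.04, 0.01, -0.036, 0.008, 0],
  [0.04, 0.03, -0.015, 0, 0],
  [0.04, 0.03, 0, 0, 0],
  [0.04, 0, 0, 0, 0],
])

```text
t: 68.82
ee_pos: [431.8, 178.3, 117.3]
ee_rot: [0.756, -0.087, -0.641, -0.096]
force: [-0.2, -0.0, 0.4]
grip_width: 40.0
```

```bash
python3 -c "
from h import *
to(433.2,184.8,24,-106.6)"
```

```text
t68.82 pos [431.8 178.3 117.3] x-axis [ 0.163 -0.008 -0.987] jaw ang -104.8 grip 40.0 F [-0.2 -0.   0.4] j6 2.02
shift tool [92.3 -3.5 15.2]
yaw turn 1.8
shift tool after yaw [92.3 -3.  15.3]
```

>>> apply_moves([
  [0.04, 0.025, -0.003, 0.008, 1.8],
  [0.04, 0.04, 0, 0.008, 0],
  [0.04, 0.022, 0, 0, 0],
  [0.04, 0, 0, 0, 0],
])

```text
t: 69.15
ee_pos: [433.8, 185.5, 31.4]
ee_rot: [0.757, -0.094, -0.637, -0.105]
force: [-0.3, -0.7, -0.1]
grip_width: 40.3
```

```bash
python3 -c "
from h import *
to(433.2,184.8,24,-106.6)
im,ci=snap('wrist','w6')"
```

```text
t69.15 pos [433.8 185.5  31.4] x-axis [ 0.17  -0.007 -0.985] jaw ang -106.1 grip 40.3 F [-0.3 -0.7 -0.1] j6 2.08
shift tool [7.2 1.1 1.6]
yaw turn 0.5
shift tool after yaw [7.2 1.1 1.6]
```

View pics/w6.png

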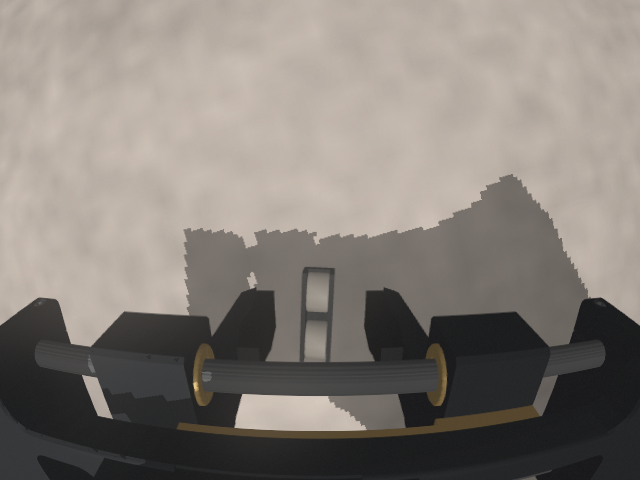

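>>> apply_moves([
  [0.035, 0.008, 0, 0, 0],
  [0.03, 0.001, 0, 0, 0],
  [0.008, 0, 0, 0, 0],
  [0.008, 0, 0, 0, 0],
  [0.008, 0, 0, 0, 0],
  [0.008, 0, 0, 0, 0],
])

```text
t: 69.7
ee_pos: [438.6, 184.9, 30.9]
ee_rot: [0.761, -0.092, -0.633, -0.106]
force: [-0.5, -0.3, 0.0]
grip_width: 13.6
```

```bash
python3 -c "
from h import *
to(465,-385,110)"
```

```text
t69.70 pos [438.6 184.9  30.9] x-axis [ 0.182 -0.006 -0.983] jaw ang -106.0 grip 13.6 F [-0.5 -0.3  0. ] j6 2.08
shift tool [ -69.6  536.6 -197.5]
```

>>> apply_moves([
  [0.03, 0, 0, 0, 0],
  [0.03, 0.007, 0, 0.003, 0],
  [0.03, 0.004, 0, 0.002, 0],
  [0.008, 0, 0, 0, 0],
  [0.008, 0, 0, 0, 0],
  [0.008, 0, 0, 0, 0],
  [0.008, 0, 0, 0, 0],
])

```text
t: 70.28
ee_pos: [436.4, 185.3, 20.8]
ee_rot: [0.763, -0.092, -0.631, -0.105]
force: [-0.8, 0.8, 6.1]
grip_width: 13.7
```

```bash
python3 -c "
from h import *
to(465,-385,110)"
```

```text
t70.28 pos [436.4 185.3  20.8] x-axis [ 0.188 -0.008 -0.982] jaw ang -105.8 grip 13.7 F [-0.8  0.8  6.1] j6 2.09
shift tool [ -77.7  536.5 -200.2]
```

>>> apply_moves([
  [0.008, -0.035, 0, 0, 0],
  [0.008, -0.041, 0, 0, 0],
  [0.008, -0.03, 0.018, -0.006, 0],
  [0.008, 0, 0.037, -0.013, 0],
  [0.008, 0, 0.037, -0.013, 0],
  [0.008, 0, 0.037, -0.013, 0],
  [0.008, 0, 0.037, -0.013, 0],
  [0.008, 0, 0.037, -0.013, 0],
  [0.008, 0, 0.037, -0.013, 0],
  [0.008, 0, 0.037, -0.013, 0],
])

```text
t: 71.12
ee_pos: [430.8, -112.1, 129.9]
ee_rot: [0.762, -0.087, -0.634, -0.099]
force: [1.4, 0.3, -0.2]
grip_width: 14.0
```

```bash
python3 -c "
from h import *
to(468,-392,110)"
```

```text
t71.12 pos [ 430.8 -112.1  129.9] x-axis [ 0.181 -0.008 -0.983] jaw ang -105.0 grip 14.0 F [ 1.4  0.3 -0.2] j6 1.18
shift tool [  28.4  261.2 -105.2]
```

>>> apply_moves([
  [0.008, 0, 0.037, -0.015, 0],
  [0.008, 0, 0.037, -0.015, 0],
  [0.008, 0, 0.037, -0.015, 0],
  [0.008, 0, 0.037, -0.015, 0],
  [0.008, 0, 0.037, -0.015, 0],
  [0.008, 0, 0.037, -0.015, 0],
  [0.008, 0, 0.015, -0.008, 0],
  [0.008, 0, 0, 0, 0],
])

```text
t: 71.78
ee_pos: [457.8, -385.5, 130.3]
ee_rot: [0.76, -0.091, -0.636, -0.103]
force: [0.0, 1.1, -0.8]
grip_width: 14.2
```

```bash
python3 -c "
from h import *
to(468,-392,55)"
```

```text
t71.78 pos [ 457.8 -385.5  130.3] x-axis [ 0.175 -0.006 -0.985] jaw ang -105.6 grip 14.2 F [ 0.   1.1 -0.8] j6 0.82
shift tool [76.   6.6  1.4]
```

>>> apply_moves([
  [0.008, 0.03, 0.004, 0, 0],
  [0.008, 0.035, 0, 0, 0],
  [0.008, 0.012, 0, 0, 0],
  [0.008, 0, 0, 0, 0],
])

```text
t: 72.12
ee_pos: [469.8, -388.6, 49.4]
ee_rot: [0.759, -0.091, -0.636, -0.104]
force: [-0.8, -0.5, -0.4]
grip_width: 13.7
```

```bash
python3 -c "
from h import *
to(468,-392,55)"
```

```text
t72.12 pos [ 469.8 -388.6   49.4] x-axis [ 0.174 -0.006 -0.985] jaw ang -105.7 grip 13.7 F [-0.8 -0.5 -0.4] j6 0.81
shift tool [-5.8  3.5 -0.2]
```

Release, rise, move away from view.

>>> apply_moves([
  [0.03, 0, 0, 0, 0],
  [0.035, 0, 0, 0, 0],
  [0.035, 0, 0, 0, 0],
  [0.035, -0.04, 0, 0, 0],
  [0.035, -0.041, 0, 0, 0],
  [0.035, -0.041, 0, 0, 0],
  [0.035, -0.03, -0.02, 0, 0],
  [0.035, 0, -0.04, 0, 0],
  [0.035, 0, -0.04, 0, 0],
  [0.035, 0, -0.04, 0, 0],
])

```text
t: 72.95
ee_pos: [479.6, -252.3, 219.5]
ee_rot: [0.761, -0.096, -0.633, -0.104]
force: [0.9, -0.3, -0.9]
grip_width: 34.9
```

>>> apply_moves([
  [0.035, 0, -0.04, 0, 0],
  [0.035, 0, -0.04, 0, 0],
  [0.035, 0, -0.04, 0, 0],
  [0.035, 0, -0.04, 0, 0],
  [0.035, 0, -0.04, 0, 0],
  [0.035, 0, -0.04, 0, 0],
  [0.035, 0, -0.02, 0, 0],
  [0.035, 0, 0, 0, 0],
])

```text
t: 73.62
ee_pos: [551.8, 15.4, 241.5]
ee_rot: [0.769, -0.096, -0.624, -0.101]
force: [0.7, 0.2, 0.1]
grip_width: 35.2
```

```bash
python3 - <<'E'
from h import *
im,ci=snap('top','t7'); crop(im,390,130,550,370,'t7a',2.5)
im,ci=snap('side','s7')
to()
E
```

```text
scale 2.5
t73.72 pos [551.4  12.4 241.1] x-axis [ 0.201 -0.023 -0.979] jaw ang -106.0 grip 34.7 F [ 0.1 -0.5 -0. ] j6 1.65
shift tool [0. 0. 0.]
```

View pics/t7.png

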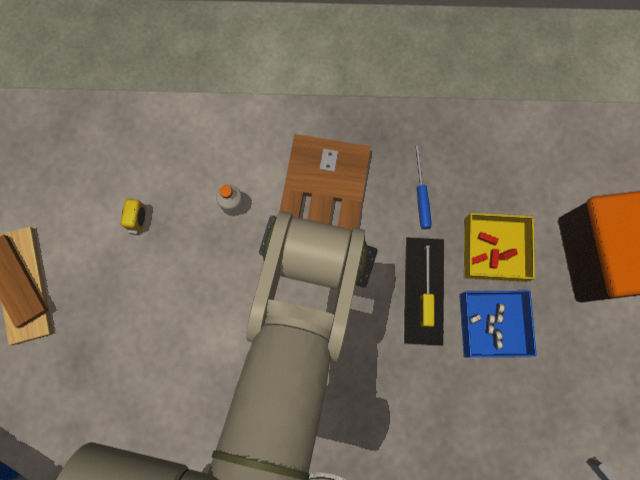

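View pics/t7a.png

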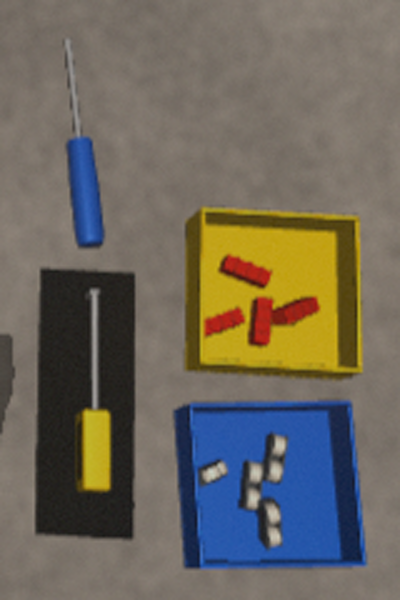

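```bash
python3 -c "
from bench import ticket
print(ticket.hand_in())"
```

```text
the job is handed in; nothing more can be done
None
```

I dragged the packer and the bracket out of their slots with the hooked pick and laid the pick back on its mat. Then I sorted all eight fittings, and handed the job in at about 74 s.

**Last checks:** the final top picture shows 4 red packers in the yellow bin and 4 brackets in the blue bin. The pick lies on the mat. The glue bottle, screwdriver and tape measure are where they started. The arm was clear of everything.

**What did not go to plan:**
- **Tool tilt:** it kept drifting during the moves, up to about 17° at worst. Between grasps I brought it back with quick up-and-down moves; it was about 11° at the end.
- **Repeat grasps:** the first close came too high on three of the fittings, so I opened and gripped again lower.
- **Knocked bracket:** one loose bracket was knocked about 3 cm aside during the run, so I measured its position again before picking it up.
- **Slots at the end:** in the last picture the arm hid the front of the slots. I had seen both of them empty just after dragging the fittings out.

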